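Take a tray of watches to the demagnetiser

TASK

Lay every watch on the bench dial up in the carrying tray, one to a well, and stand the white job tag upright in the slot at the tray's end; only then lift the loaded tray by its handle and carry it level to the black rubber mat, and set it down centred on the mat and square to it, with everything still in place. Next lay the large watch alone, dial up, in the middle of the round black plate of the yellow demagnetiser, let go of it, and press the demagnetiser's button fully down while it lies there. Leave the small watches and the tag in the tray, and do not disturb the two loupes and the jar.

Things in the scene. Friction and masses are not known exactly. Their poses are not given: they have to be found in the camera images.
- watch_a: steel watch head without strap, plain round drum 38 mm in diameter, 15 mm high, white dial with hands on top, a 3 mm crown on its side (may be absent: one to three of the three small watches are there); origin: centre of its underside, z up out of the dial
- watch_b: steel watch head without strap, plain round drum 38 mm in diameter, 15 mm high, white dial with hands on top, a 3 mm crown on its side (may be absent: one to three of the three small watches are there); origin: centre of its underside, z up out of the dial
- watch_c: steel watch head without strap, plain round drum 38 mm in diameter, 15 mm high, white dial with hands on top, a 3 mm crown on its side (may be absent: one to three of the three small watches are there); origin: centre of its underside, z up out of the dial
- watch_large: the large steel watch head without strap, round drum 47 mm in diameter, 17 mm high, white dial with hands on top; always present; origin: centre of its underside, z up out of the dial
- tray: wooden carrying tray, 0.45 kg, 152 mm square, 12 mm high, a slotted tag holder on its -x end reaching to x = -108 mm; four wells 70 x 67 mm inside, floor at z = 8 mm, ribs 4 mm above it; aluminium arch handle over the middle: bar along x, 96 mm long, 10 mm thick (y), z = 60 to 74 mm, posts at x = +-44 mm; origin: centre of the square part's underside, z up
- tray_handle (a point): middle of the handle bar, 67 mm above the tray's underside; the bar runs along the tray's x and is pinched across y
- tray_slot (a point): centre of the mouth of the tag slot on the tray, 20 mm above the tray's underside, at tray x = -92 mm; slot 11.6 mm (tray x) by 40 mm (tray y), 18 mm deep (its floor is 2 mm above the tray's underside)
- tray_well0 (a point): centre of the floor of a well of the tray (tray x -36 mm, y -38.5 mm, 8 mm above its underside)
- tray_well1 (a point): centre of the floor of a well of the tray (tray x -36 mm, y +38.5 mm, 8 mm above its underside)
- tray_well2 (a point): centre of the floor of a well of the tray (tray x +36 mm, y -38.5 mm, 8 mm above its underside)
- tray_well3 (a point): centre of the floor of a well of the tray (tray x +36 mm, y +38.5 mm, 8 mm above its underside)
- tag: white plastic job tag, an upright plate 8 mm thick (x), 36 mm wide (y), 64 mm high; at first it stands in the slot of a black block 40 x 64 x 22 mm, its foot 4 mm above the bench, 18 mm deep in the slot; origin: centre of its lower edge, z up
- mat: black rubber mat fixed on the bench, 225 mm (x) by 190 mm (y), 3 mm thick; origin: centre of its underside; the tray may lie on it either way round along x
- mat_center (a point): centre of the mat's top, 3 mm above the bench
- demag: yellow demagnetiser, fixed box 90 mm (x) by 160 mm (y), 34 mm high, with the round plate near its -y end and the button near its +y end; origin: centre of its underside
- demag_plate (a point): centre of the top of the round black plate (62 mm in diameter) on the demagnetiser, 37 mm above the bench
- start_top (a point): centre of the top of the push button (24 mm in diameter) on the demagnetiser
- start (a joint): travel of the push button: 0 m up, 0.006 m fully down; it springs back; fully down takes about 4 N
- loupe_a: black eye loupe, 40 mm foot, 30 mm high; not to be disturbed
- loupe_b: another black eye loupe, 40 mm foot, 30 mm high; not to be disturbed
- oil_jar: small amber jar, 36 mm in diameter, 45 mm high; not to be disturbed
There are look-alikes about, which are no part of the job. Leave any pink or purple look-alike of the watch_c alone.

How it is judged:
By the outcome, as a careful person would: the job done as asked, in the order asked, and still so for the second after the job is handed in, with the robot touching nothing.
Of watch_a, watch_b, watch_c only 1 to 3 are there at a start; the rules pass over those that are not, and their reading is None.
At some moment in a run one of watch_a, watch_b, watch_c, watch_large may be knocked a few centimetres aside while the robot is not near it.
It also fails if it takes over 210 s, if anything falls off the work surface, if the arm or the gripper's body presses on something with over 40 N, if the wrist force passes 120 N, or if a joint passes its speed limit or range.

ROBOT

A 6-joint arm with a two-finger parallel gripper is mounted at the origin on the work surface. World frame = base frame: x ahead of the robot, y to its left, z up, the work surface at z = 0. Lengths are in m, angles in degrees, forces in N, time in s.
With the tool pointing down it reaches from about 0.375 to 0.9 m from the base axis. Payload 3.1 kg.
Tool frame: the origin (TCP) lies where the fingers leave the gripper's body, on its centre line; the fingertips stand bot.tips_ahead ahead of it and the grasp point (between the pads) lies 51 mm ahead of it (bot.tips_ahead is the distance from the TCP to the fingertips, in m); z points along the fingers, x is the direction in which the jaws open and shut, and the axes are right-handed (so a half turn about z gives the same grasp; the last joint's range is limited). The gripper opens to 87 mm and grips with 3 to 60 N. Pads are 19 mm wide; open, the fingers measure 117 mm over their backs; the gripper's body (75 mm by 190 mm) begins 51 mm behind the grasp point.
Start: joints at [-74.8, 30.224, 82.088, -0, 67.689, -10.227], TCP at [0.268, -0.564, 0.292] pointing down, gripper open.
Joint ranges: [-176.69, 176.69], [-43.24, 126.21], [12.49, 139.97], [-82, 262], [0, 151.66], [-163.58, 163.58]. Speed limits (degrees/s): [159.86, 159.86, 180, 180, 180, 180].

INTERFACE

Orientations are given as a 3x3 rotation matrix whose columns are the frame's x, y, z axes.
In Python, from rig import bot, vision, nets gives the robot as it stands.
- The arm moves only by the tool play_rows, never from a script. Its argument "series" is a list of rows, each an object of numbers: "tx", "ty", "tz": the shift along the world's x, y, z as a fraction of full scale; "turn": the turn about the world's z as a fraction of full scale. A call has 1 to 10 rows; each row shifts and turns the commanded pose from where the row before left it; what a row does not reach is not made up. Full scale, the value 1, is 0.8 m for a shift and 60 degrees for a turn. A row lasts 1/10 s, in which the tool goes at most 50 mm and 8.59 degrees, less where a joint would pass 70% of its speed; a pose out of reach is approached as far as the arm can. A call with a number of a shift or a turn outside -1 to 1 is refused whole. A call with a gripper value outside its range is refused whole. "gripper" is the opening, from 0 (shut) to 1 (fully open), set as the call begins (left out, the last holds). The fingers move at their own pace and stop on an object; the grip force is fixed at half the most. Time passes only in rows, so rows that do not move let the fingers close. It gives the time, the measured TCP pose, the force and the opening at its end, in the units of the state.
- bot.read_state(): the state, without advancing time (a new reading comes with each control period).
- vision.capture(name): name is "scene" or "top" or "wrist"; returns a dict with "pixels" (480x640x3 uint8, blue, green, red), "fx", "fy", "cx", "cy" (pixels), "extrinsics" (4x4, takes a point from camera to world coordinates). Camera axes: x right, y down, z forward; pixel columns grow to the right and rows downward; lengths in m; the calibration is good to about 2 mm. A picture is of the moment at which its call begins. There is no depth.
- bot.hand_in(): hands the job in, once; it reports no verdict.
Trained networks look in a picture, given as the dict that the camera call returned (one of the last four; its "shot" number tells which), for a name from the list of things; names that differ only in an ending like _2 or _b are one class to them, and where a whole thing is asked for, a point or a joint stands for the part that bears it (a point fixed in the world has none). Each returns a list of dicts, best first, with "confidence" (0 to 1); they miss things now and then, are a little off and sometimes report something else, mostly with a low value. They report only what shows in the picture. A call takes as long as a camera call. They do not tell look-alikes from the thing itself.
- nets.look_for(picture, query): "at" ([column, row] as shares, 0 to 1, of the picture: columns of its width, rows of its height, amid what is visible of it).
- nets.masks_of(picture, query): "region" (480x640 bool, what is visible of it) and "at" ([column, row] as shares, 0 to 1, of the picture: columns of its width, rows of its height, amid what is visible of it).
The state is a dict: "time_s": time; "joint_positions": joint angles; "qvel": joint speeds; "tau": joint torques, N m; "position": TCP position; "tcp_rot": TCP orientation; "force": force on the tool from outside, world axes, zero at the start; "moment": the same for the moment, N m; "opening": opening from 0.0 (shut) to 1.0 (fully open).
Only numpy, scipy, OpenCV 4.12 (cv2) and the standard library are available. Lean on these libraries where they do the work, as an engineer would, in place of code of your own. Each camera call takes 0.05 s, during which the arm holds its last target.

## Working session

There is one attempt and no reset: what is moved stays moved. The work goes in short steps, Python scripts to look and compute and a tool call to move; the robot and the scene stay as the last step left them, time stands still between calls to the robot, and variables do not carry over. Pictures are saved under pics/ and viewed, and the job is handed in when it is done.

Besides the shell and the picture viewer there is one more tool, called in YAML: its name, and indented under it one key for each argument. play_rows: Moves the arm, as the interface text tells. Shift numbers are shares of 0.8 m and turn numbers shares of 60 degrees, none past 1 either way. Its arguments: {"type":"object","properties":{"series":{"type":"array"},"gripper":{"type":"number"}},"required":["series"]}

```bash
ls -la; mkdir -p pics; cat > h.py <<'E'
import numpy as np, cv2, json
from rig import bot, vision, nets
def cap(n,f=None):
    p=vision.capture(n)
    if f: cv2.imwrite('pics/'+f,p['pixels'])
    return p
def w(p,u,v,z):
    E=np.array(p['extrinsics']); d=E[:3,:3]@np.array([(u-p['cx'])/p['fx'],(v-p['cy'])/p['fy'],1.]); o=E[:3,3]
    return o+d*(z-o[2])/d[2]
def px(p,X):
    E=np.linalg.inv(np.array(p['extrinsics'])); c=E[:3,:3]@np.array(X)+E[:3,3]
    return np.array([p['fx']*c[0]/c[2]+p['cx'],p['fy']*c[1]/c[2]+p['cy']])
E
python3 - <<'E'
from h import *
s=bot.read_state(); print(s, bot.tips_ahead)
for n in ['scene','top','wrist']:
    p=cap(n,n+'0.png'); print(n,p['fx'],p['cx'],p['cy'],np.round(p['extrinsics'],3).tolist())
E
```

```text
total 12
drwxr-xr-x  3 agent agent 4096 Dec  7 04:15 .
drwxr-xr-x 23 root  root  4096 Dec  7 04:15 ..
drwxr-xr-x  2 agent agent 4096 Dec  7 04:15 pics
{'time_s': 0.0, 'joint_positions': array([-7.48019322e+01,  3.02785822e+01,  8.21562788e+01, -1.16484579e-03,
        6.76889195e+01, -1.02277767e+01]), 'qvel': array([ 0.02249033,  0.12935483,  0.00315699,  0.11056495, -0.03084844,
        0.09897566]), 'tau': array([-4.78717611e-04, -4.40041208e+01, -1.76592940e+01,  6.32319669e-02,
        5.83075953e-02, -1.83431403e-04]), 'position': array([ 0.2682016 , -0.5638834 ,  0.29127618]), 'tcp_rot': array([[ 4.29348925e-01, -9.03138505e-01, -5.84507451e-04],
       [-9.03136184e-01, -4.29349167e-01,  2.07988676e-03],
       [-2.12938361e-03, -3.65107316e-04, -9.99997666e-01]]), 'force': array([ 1.1732265 , -0.09511525,  1.22461531]), 'moment': array([-0.01626043,  0.00983507, -0.03516077]), 'opening': 1.0004090036911288} 0.0697
scene 480.8344102597709 321.3093009835829 235.99571519932795 [[0.561, 0.611, -0.559, 1.051], [0.828, -0.42, 0.372, -0.302], [-0.008, -0.671, -0.741, 0.745], [0.0, 0.0, 0.0, 1.0]]
top 617.0522732959122 306.24215576345074 236.78505544128674 [[0.029, -0.994, 0.105, 0.439], [-1.0, -0.03, -0.01, 0.04], [0.013, -0.104, -0.994, 1.216], [0.0, 0.0, 0.0, 1.0]]
wrist 401.6031103422293 321.1900173461571 235.89146723168116 [[0.43, -0.866, -0.256, 0.339], [-0.903, -0.413, -0.121, -0.532], [-0.001, 0.283, -0.959, 0.383], [0.0, 0.0, 0.0, 1.0]]
```

View pics/scene0.png

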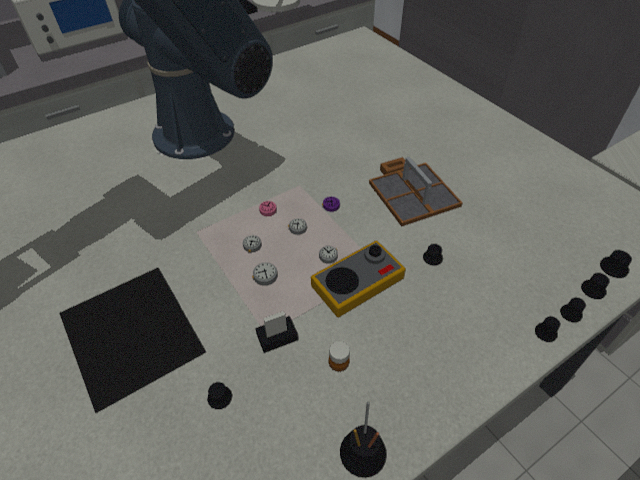

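View pics/top0.png

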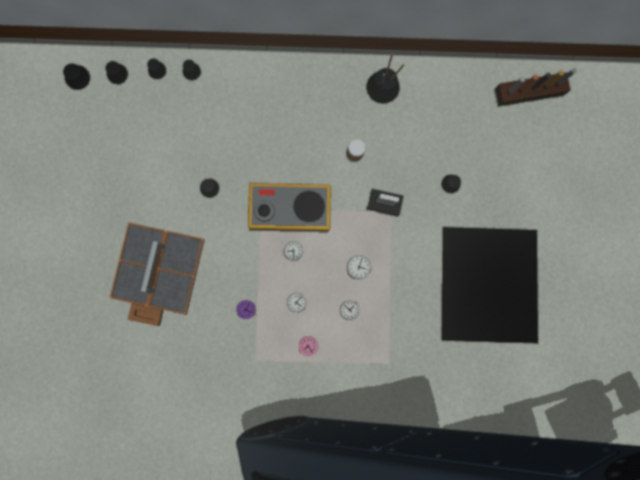

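View pics/wrist0.png

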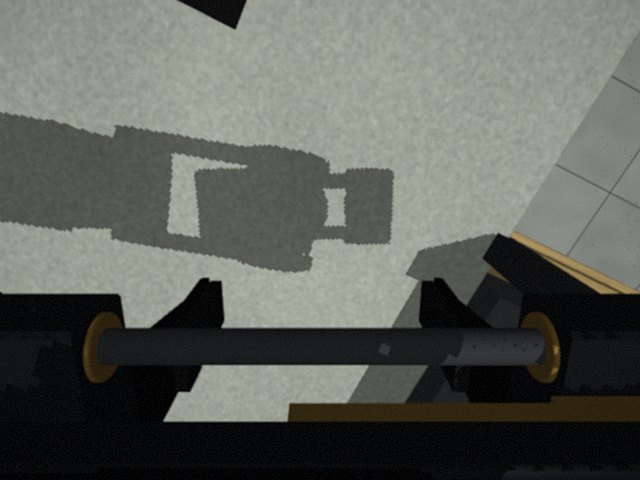

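The top view shows three white small watches at (293,250), (297,302) and (349,310), and the large one at (358,267). The look-alikes are pink at (308,346) and purple at (246,309). The tray is at (157,268), the tag at (388,199), the mat at (490,285), and the demagnetiser at (290,206).

```bash
python3 - <<'E'
from h import *
p=cap('top'); q=cap('scene')
vis=q['pixels'].copy()
for name,z in [('watch_a',.015),('watch_large',.017),('tray',.012),('tag',.068),('mat',.003),('demag',.034),('loupe_a',.03),('oil_jar',.045)]:
    for pic,t in ((p,'top'),(q,'scene')):
        for m in nets.masks_of(pic,name):
            r=m['region'].astype(np.uint8); ys,xs=np.nonzero(r)
            if len(xs)<5: continue
            c,(a,b),ang=cv2.minAreaRect(np.stack([xs,ys],1).astype(np.float32))
            col=pic['pixels'][m['region']].mean(0).astype(int)
            print(name,t,round(m['confidence'],2),'px',np.round(c,1),np.round((a,b),1),round(ang,1),'w',np.round(w(pic,*c,z)[:2],4),'col',col,len(xs))
E
python3 - <<'E'
import cv2
im=cv2.imread('pics/top0.png')
cv2.imwrite('pics/crop0.png',cv2.resize(im[170:380,100:420],(800,525),interpolation=cv2.INTER_CUBIC))
E
```

```text
watch_a top 0.65 px [289.5 206.5] [83. 47.] -0.0 w [0.6243 0.0631] col [76 90 98] 3782
watch_a top 0.64 px [296.  302.5] [19. 18.] 90.0 w [0.4371 0.0446] col [147 150 146] 298
watch_a top 0.61 px [349.  309.5] [19. 18.] 90.0 w [ 0.4266 -0.0582] col [144 147 143] 313
watch_a top 0.61 px [308.  345.5] [19. 18.] 90.0 w [0.3557 0.0191] col [127 112 153] 313
watch_a top 0.56 px [245.5 309.5] [19. 19.] 90.0 w [0.4209 0.1417] col [118  76  99] 316
watch_a top 0.55 px [293. 251.] [18. 18.] 90.0 w [0.5368 0.0535] col [144 148 143] 293
watch_a scene 0.77 px [330.5 203. ] [14. 17.] 90.0 w [0.4308 0.1357] col [78 36 63] 225
watch_a scene 0.76 px [252.  242.5] [17. 18.] 90.0 w [ 0.4351 -0.0611] col [92 96 95] 282
watch_a scene 0.76 px [328. 254.] [16. 18.] 90.0 w [0.5473 0.0486] col [91 94 92] 268
watch_a scene 0.66 px [297.5 225.5] [15. 17.] 90.0 w [0.4472 0.0402] col [93 97 95] 242
watch_a scene 0.63 px [268.  207.5] [13. 14.] 90.0 w [0.3654 0.0161] col [ 81  64 117] 167
watch_large top 0.95 px [359.  266.5] [23. 24.] 90.0 w [ 0.5102 -0.0757] col [152 155 151] 469
watch_large top 0.59 px [289.8
[... 770 characters left out ...]
emag top 0.66 px [289.  206.5] [47. 82.] 90.0 w [0.6214 0.0637] col [77 91 97] 3753
demag top 0.29 px [387.2 199.1] [21.3 10.7] 14.0 w [ 0.6418 -0.1264] col [108 109 107] 203
demag scene 0.69 px [358.  276.3] [50.4 90.2] 60.3 w [0.6363 0.0546] col [38 61 72] 4048
loupe_a top 0.85 px [451. 183.] [20. 20.] 90.0 w [ 0.6781 -0.2513] col [56 59 56] 344
loupe_a top 0.59 px [209.5 187. ] [18. 17.] 90.0 w [0.6556 0.2195] col [48 50 48] 268
loupe_a scene 0.83 px [219. 395.] [26. 22.] 90.0 w [ 0.6965 -0.2594] col [21 19 19] 477
loupe_a scene 0.74 px [432.5 253.5] [21. 19.] 90.0 w [0.6713 0.2091] col [26 25 25] 340
oil_jar top 0.72 px [356. 150.] [20. 18.] 90.0 w [ 0.7343 -0.0628] col [141 144 142] 314
```

View pics/crop0.png

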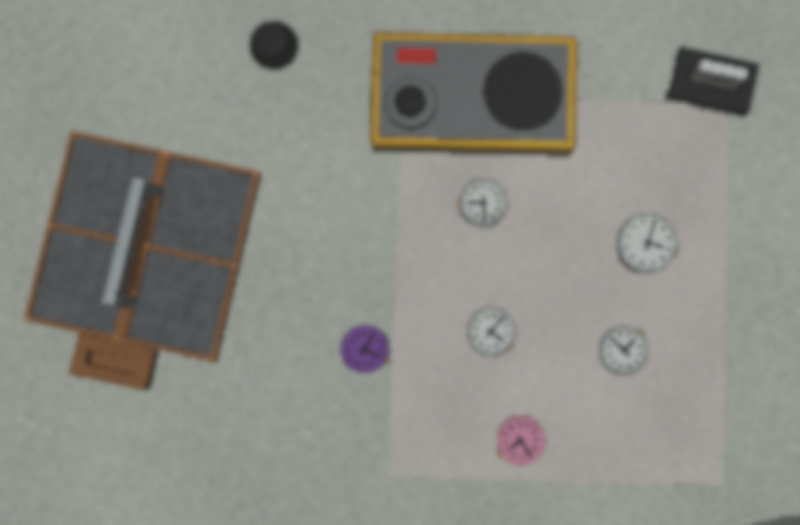

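play_rows:
  series:
    - {"tx": 0.0253, "ty": 0.0483, "turn": 0.09}
    - {"tx": 0.0253, "ty": 0.0483, "turn": 0.09}
    - {"tx": 0.0253, "ty": 0.0483, "turn": 0.09}
    - {"tx": 0.0253, "ty": 0.0483, "turn": 0.09}
    - {"tx": 0.0253, "ty": 0.0483, "turn": 0.09}
    - {"tx": 0.0253, "ty": 0.0483, "turn": 0.09}
    - {"tx": 0.0253, "ty": 0.0483, "turn": 0.08}
    - {"tx": 0.0253, "ty": 0.0483, "turn": 0.08}
    - {"tx": 0.0253, "ty": 0.0483, "turn": 0.08}
    - {"tx": 0.0253, "ty": 0.0483, "turn": 0.08}

```text
invalid input
```

play_rows:
  series:
    - {"ty": 0.0483}
    - {"ty": 0.0483}
    - {"tx": 0}
    - {"tx": 0}

```text
invalid input
```

```bash
cat >> h.py <<'E'
def st():
    s=bot.read_state(); R=s['tcp_rot']; yaw=np.degrees(np.arctan2(R[1,0],R[0,0]))
    print('t',round(s['time_s'],2),'pos',np.round(s['position'],4),'yaw',round(yaw,2),'tilt',np.round(R[:2,2],4),'F',np.round(s['force'],1),'op',round(s['opening'],3),'j',np.round(s['joint_positions'],0)); return s,yaw
def go(x,y,z,yaw=None):
    s,y0=st(); d=(np.array([x,y,z])-s['position'])/.8
    dy=0 if yaw is None else (yaw-y0+180)%360-180
    n=max(int(np.ceil(np.linalg.norm(d)/.0615)),int(np.ceil(abs(dy)/8.5)),1)
    print('TOTAL shift shares',np.round(d,4),'turn',round(dy/60,4),'deg',round(dy,2),'-> rows',n,'each',np.round(d/n,4),round(dy/60/n,4))
def dials(p,z=.016,show=True):
    """white/coloured watch discs via nets"""
    out=[]
    for nm,zz in (('watch_a',.015),('watch_large',.017)):
        for m in nets.masks_of(p,nm):
            ys,xs=np.nonzero(m['region'])
            if len(xs)<20: continue
            c,r=cv2.minEnclosingCircle(np.stack([xs,ys],1).astype(np.float32))
            mu=(xs.mean(),ys.mean())
            col=p['pixels'][m['region']].mean(0).astype(int)
            print(nm,round(m['confidence'],2),'px',np.round(mu,1),'r',round(r,1),'w',np.round(w(p,*mu,zz)[:2],4),'col',col)
E
python3 - <<'E'
from h import *
st(); p=cap('wrist','w1.png'); dials(p)
cv2.imwrite('pics/w1.png',p['pixels'])
E
```

```text
t 1.05 pos [ 0.2684 -0.5644  0.2923] yaw -64.57 tilt [0. 0.] F [-0.1 -0.1  0.1] op 0.999 j [-75.  30.  82.   0.  68. -10.]
```

View pics/w1.png

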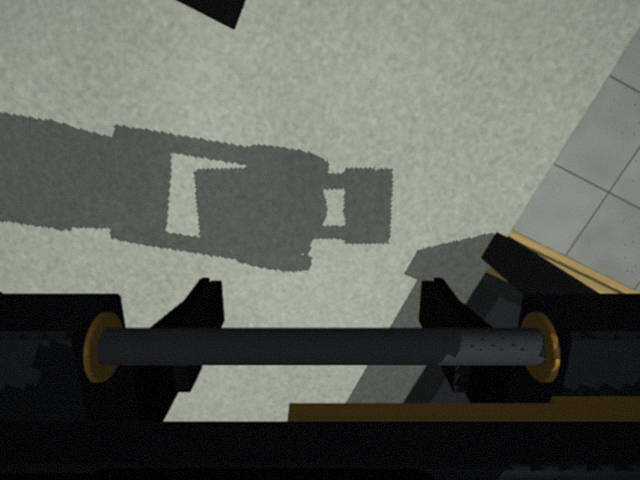

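play_rows:
  series:
    - {"tx": 0.0253, "ty": 0.0483, "tz": 0, "turn": 0.09}
    - {"tx": 0.0253, "ty": 0.0483, "tz": 0, "turn": 0.09}
    - {"tx": 0.0253, "ty": 0.0483, "tz": 0, "turn": 0.09}
    - {"tx": 0.0253, "ty": 0.0483, "tz": 0, "turn": 0.09}
    - {"tx": 0.0253, "ty": 0.0483, "tz": 0, "turn": 0.09}
    - {"tx": 0.0253, "ty": 0.0483, "tz": 0, "turn": 0.09}
    - {"tx": 0.0253, "ty": 0.0483, "tz": 0, "turn": 0.08}
    - {"tx": 0.0253, "ty": 0.0483, "tz": 0, "turn": 0.08}
    - {"tx": 0.0253, "ty": 0.0483, "tz": 0, "turn": 0.08}
    - {"tx": 0.0253, "ty": 0.0483, "tz": 0, "turn": 0.08}

```text
time_s: 2.2
position: [0.4715, -0.1765, 0.2925]
tcp_rot: [[0.975, -0.221, 0.001], [-0.221, -0.975, -0.0], [0.001, 0.0, -1.0]]
force: [0.5, 0.1, -0.4]
opening: 0.997
```

play_rows:
  series:
    - {"tx": 0, "ty": 0.0483, "tz": 0, "turn": 0}
    - {"tx": 0, "ty": 0.0483, "tz": 0, "turn": 0}
    - {"tx": 0, "ty": 0, "tz": 0, "turn": 0}
    - {"tx": 0, "ty": 0, "tz": 0, "turn": 0}

```text
time_s: 2.6
position: [0.471, -0.1002, 0.2925]
tcp_rot: [[0.975, -0.222, 0.001], [-0.222, -0.975, -0.001], [0.001, 0.001, -1.0]]
force: [-0.2, -0.0, -0.3]
opening: 0.999
```

```bash
python3 - <<'E'
from h import *
st(); p=cap('wrist','w2.png'); dials(p)
E
```

```text
t 2.6 pos [ 0.471  -0.1002  0.2925] yaw -12.84 tilt [ 0.0007 -0.0008] F [-0.2 -0.  -0.3] op 0.999 j [-25.  19. 102.  -0.  59. -12.]
watch_a 0.96 px [266.1 170.8] r 21.2 w [ 0.4293 -0.0606] col [71 75 71]
watch_a 0.78 px [360.1  15.7] r 24.8 w [0.5379 0.0453] col [134 139 133]
watch_a 0.73 px [166.  102.4] r 25.7 w [0.3596 0.0161] col [57 45 87]
watch_a 0.58 px [247.9  49.8] r 25.1 w [0.4407 0.0409] col [136 142 136]
watch_large 0.77 px [358.2 168. ] r 26.0 w [ 0.5118 -0.0764] col [94 98 93]
```

View pics/w2.png

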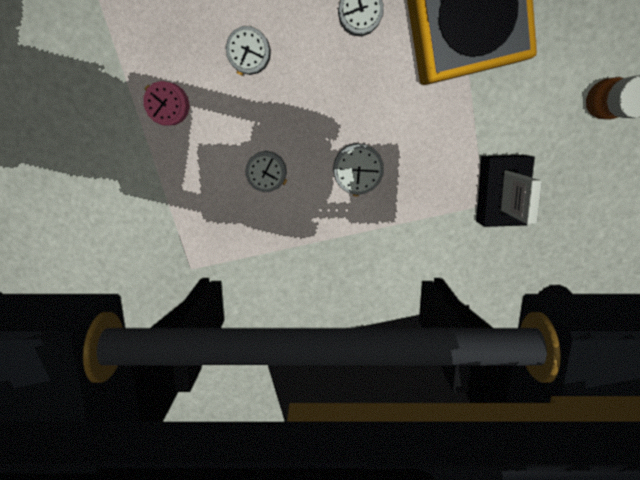

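Dials: watch at px (266,171), large at (358,168), others at (248,50) and (360,16). The pink one is at (166,103). The crown of the first is lower right, so I'll turn the jaw to about +10°. I'll take the first small watch now.

```bash
python3 - <<'E'
from h import *
go(.4285,-.0598,.14,10)
E
```

```text
t 2.75 pos [ 0.4712 -0.102   0.2924] yaw -13.05 tilt [ 0.0009 -0.0008] F [ 0.3  0.6 -0.7] op 0.998 j [-26.  19. 102.  -0.  59. -12.]
TOTAL shift shares [-0.0534  0.0528 -0.1905] turn 0.3842 deg 23.05 -> rows 4 each [-0.0133  0.0132 -0.0476] 0.096
```

play_rows:
  series:
    - {"tx": -0.0133, "ty": 0.0132, "tz": -0.0476, "turn": 0.096}
    - {"tx": -0.0133, "ty": 0.0132, "tz": -0.0476, "turn": 0.096}
    - {"tx": -0.0133, "ty": 0.0132, "tz": -0.0476, "turn": 0.096}
    - {"tx": -0.0133, "ty": 0.0132, "tz": -0.0476, "turn": 0.096}
    - {"tx": 0, "ty": 0, "tz": 0, "turn": 0}
    - {"tx": 0, "ty": 0, "tz": 0, "turn": 0}

```text
time_s: 3.35
position: [0.4289, -0.0597, 0.1399]
tcp_rot: [[0.985, 0.171, -0.0], [0.171, -0.985, 0.0], [-0.0, -0.0, -1.0]]
force: [0.1, -0.5, 0.6]
opening: 1.0
```

```bash
python3 - <<'E'
from h import *
st(); p=cap('wrist','w3.png'); st();p=cap('top');st(); dials(p)
E
```

```text
t 3.35 pos [ 0.4289 -0.0597  0.1399] yaw 9.87 tilt [-0.0003  0.    ] F [ 0.1 -0.5  0.6] op 1.0 j [-23.  32. 117.  -0.  31. -33.]
t 3.4 pos [ 0.43   -0.0601  0.1408] yaw 9.89 tilt [ 0.003  -0.0013] F [0.6 0.3 0.2] op 1.001 j [-23.  32. 117.  -0.  31. -33.]
t 3.45 pos [ 0.4304 -0.0601  0.1414] yaw 9.92 tilt [ 0.0047 -0.002 ] F [ 0.8 -0.3  0.1] op 0.998 j [-23.  32. 117.  -0.  31. -33.]
watch_a 0.79 px [293.2 250. ] r 9.3 w [0.5389 0.0533] col [174 179 173]
watch_a 0.62 px [308.3 340.1] r 6.7 w [0.3659 0.0188] col [ 84  72 108]
watch_a 0.56 px [246.3 308.5] r 9.7 w [0.4228 0.1402] col [136  82 112]
watch_a 0.55 px [296.2 301.9] r 10.1 w [0.4383 0.0442] col [175 178 174]
watch_a 0.54 px [263.9 209.7] r 5.9 w [0.6165 0.1131] col [61 62 61]
watch_large 0.29 px [156.1 272. ] r 56.8 w [0.4881 0.3171] col [ 97 102 108]
```

View pics/w3.png

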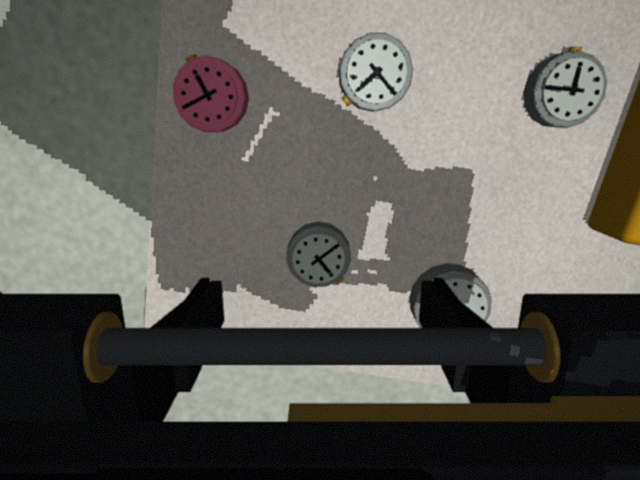

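```bash
python3 - <<'E'
from h import *
p=cap('wrist'); dials(p); go(.4285,-.0598,.0755,10)
E
```

```text
watch_a 0.9 px [207.4  91.6] r 41.5 w [0.3584 0.0175] col [59 46 91]
watch_a 0.89 px [371.6  70.2] r 41.3 w [0.4389 0.0421] col [149 156 149]
watch_a 0.83 px [559.8  87.5] r 43.9 w [0.5354 0.0508] col [111 116 111]
watch_a 0.82 px [315.4 251.7] r 34.5 w [ 0.4274 -0.0581] col [71 74 71]
watch_large 0.95 px [447.4 286.5] r 40.8 w [ 0.5069 -0.0653] col [85 89 85]
t 3.7 pos [ 0.4292 -0.0591  0.1412] yaw 10.03 tilt [ 0.0032 -0.0013] F [0.1 1.  0.4] op 1.001 j [-23.  32. 117.  -0.  31. -33.]
TOTAL shift shares [-0.0009 -0.0009 -0.0821] turn -0.0004 deg -0.03 -> rows 2 each [-0.0004 -0.0004 -0.041 ] -0.0002
```

play_rows:
  gripper: 0.65
  series:
    - {"tx": -0.001, "ty": 0.001, "tz": -0.02, "turn": 0}
    - {"tx": 0, "ty": 0, "tz": -0.02, "turn": 0}
    - {"tx": 0, "ty": 0, "tz": -0.02, "turn": 0}
    - {"tx": 0, "ty": 0, "tz": -0.02, "turn": 0}
    - {"tx": 0, "ty": 0, "tz": 0, "turn": 0}

```text
time_s: 4.2
position: [0.4273, -0.0577, 0.0752]
tcp_rot: [[0.985, 0.175, -0.002], [0.175, -0.985, 0.001], [-0.001, -0.001, -1.0]]
force: [-0.7, -0.2, 0.8]
opening: 0.679
```

play_rows:
  gripper: 0
  series:
    - {"tx": 0, "ty": 0, "tz": 0, "turn": 0}
    - {"tx": 0, "ty": 0, "tz": 0, "turn": 0}
    - {"tx": 0, "ty": 0, "tz": 0, "turn": 0}
    - {"tx": 0, "ty": 0, "tz": 0, "turn": 0}
    - {"tx": 0, "ty": 0, "tz": 0, "turn": 0}
    - {"tx": 0, "ty": 0, "tz": 0, "turn": 0}

```text
time_s: 4.8
position: [0.4278, -0.0578, 0.0766]
tcp_rot: [[0.985, 0.175, 0.001], [0.175, -0.985, -0.001], [0.001, 0.001, -1.0]]
force: [0.5, -0.6, 6.0]
opening: 0.421
```

```bash
python3 - <<'E'
from h import *
st(); cap('wrist','w4.png')
E
```

```text
t 4.8 pos [ 0.4278 -0.0578  0.0766] yaw 10.07 tilt [ 0.0015 -0.0006] F [ 0.5 -0.6  6. ] op 0.421 j [-23.  41. 118.  -0.  21. -33.]
```

View pics/w4.png

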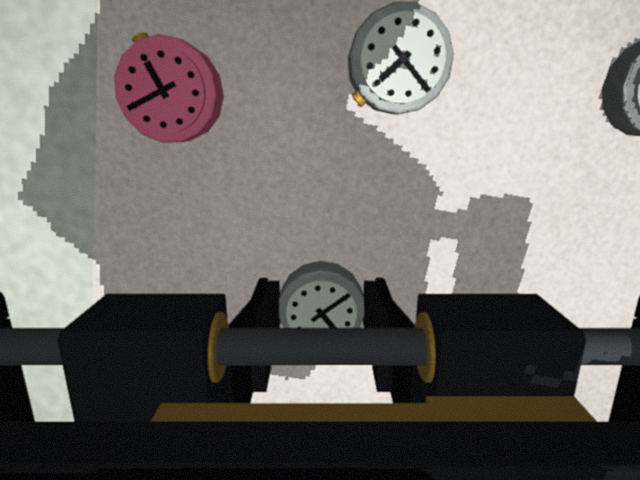

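play_rows:
  series:
    - {"tx": 0, "ty": 0, "tz": 0.03, "turn": 0}
    - {"tx": 0, "ty": 0, "tz": 0.06, "turn": 0}
    - {"tx": 0, "ty": 0, "tz": 0.06, "turn": 0}
    - {"tx": 0.005, "ty": 0.04, "tz": 0.04, "turn": -0.05}
    - {"tx": 0.005, "ty": 0.05, "tz": 0.03, "turn": -0.05}
    - {"tx": 0.005, "ty": 0.05, "tz": 0.02, "turn": -0.07}
    - {"tx": 0.005, "ty": 0.06, "tz": 0.01, "turn": -0.07}
    - {"tx": 0.005, "ty": 0.06, "tz": 0, "turn": -0.07}
    - {"tx": 0.005, "ty": 0.06, "tz": 0, "turn": -0.07}
    - {"tx": 0, "ty": 0, "tz": 0, "turn": 0}

```text
time_s: 5.85
position: [0.4511, 0.2033, 0.2762]
tcp_rot: [[0.977, -0.215, 0.002], [-0.215, -0.977, 0.002], [0.001, -0.003, -1.0]]
force: [-0.4, -0.1, -0.1]
opening: 0.422
```

```bash
python3 - <<'E'
from h import *
st(); p=cap('wrist','w5.png'); q=cap('top','t5.png')
im=q['pixels'][200:350,60:260]; cv2.imwrite('pics/t5c.png',cv2.resize(im,(800,600),interpolation=cv2.INTER_CUBIC))
E
```

```text
t 5.85 pos [0.4511 0.2033 0.2762] yaw -12.39 tilt [0.0019 0.0023] F [-0.4 -0.1 -0.1] op 0.422 j [ 11.  21. 102.   0.  57.  24.]
```

View pics/w5.png

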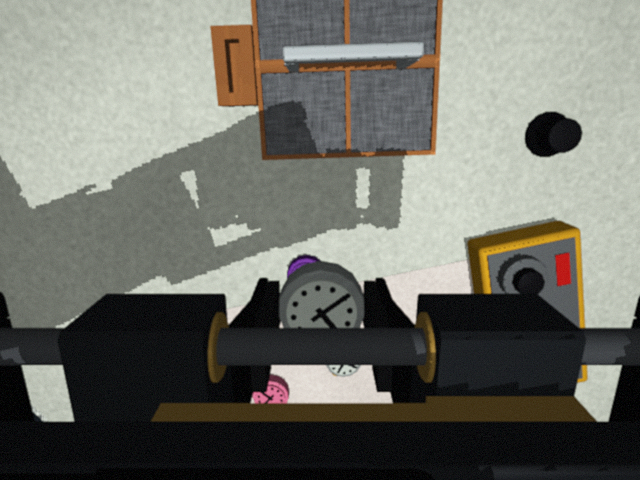

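View pics/t5c.png

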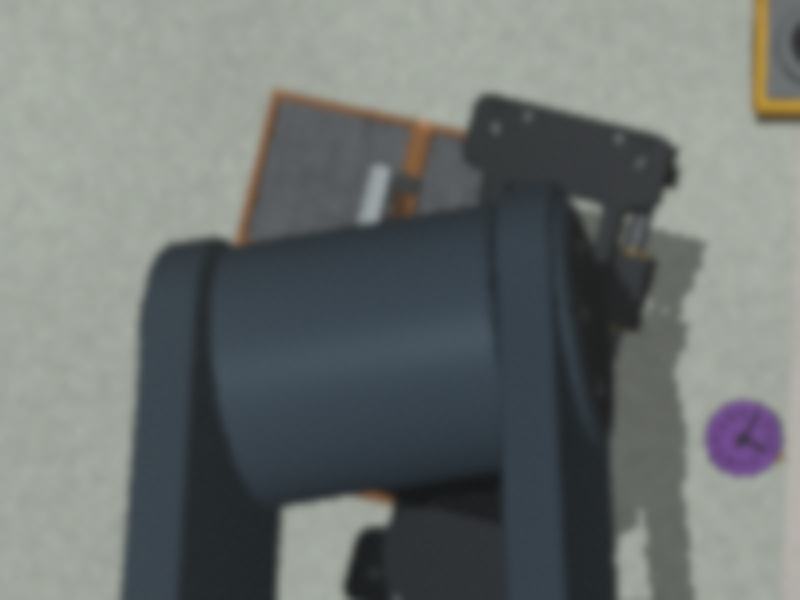

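```bash
python3 - <<'E'
from h import *
im=cv2.imread('pics/w5.png'); cv2.imwrite('pics/w5c.png',cv2.resize(im[0:175,200:450],(800,560),interpolation=cv2.INTER_CUBIC))
im=cv2.imread('pics/top0.png'); cv2.imwrite('pics/t0c.png',cv2.resize(im[215:335,95:215],(600,600),interpolation=cv2.INTER_CUBIC))
E
```

```text
(no output)
```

View pics/w5c.png

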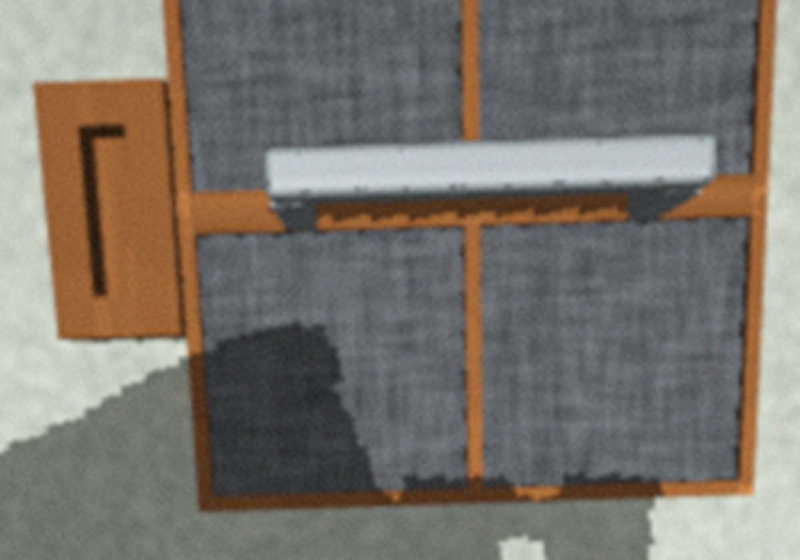

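View pics/t0c.png

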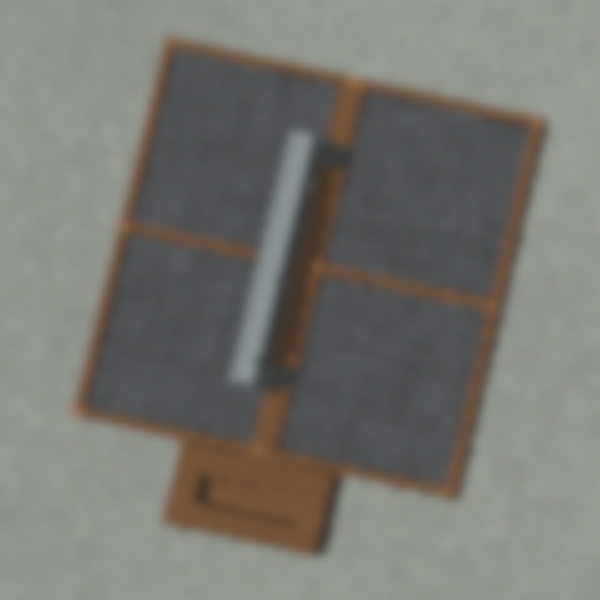

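```bash
cat > trayfit.py <<'E'
from h import *
from scipy.optimize import least_squares
def fit(p,pts,x0,verbose=True):
    M=np.array([a for a,_ in pts])/1000.; U=np.array([b for _,b in pts],float)
    def f(q):
        c,s=np.cos(q[2]),np.sin(q[2])
        return np.concatenate([px(p,[q[0]+c*m[0]-s*m[1],q[1]+s*m[0]+c*m[1],m[2]+ (q[3] if len(q)>3 else 0)])-u for m,u in zip(M,U)])
    r=least_squares(f,x0,loss='soft_l1')
    if verbose: print('tray',np.round(r.x[:2],4),'yaw',round(np.degrees(r.x[2]),2)); print(np.round(r.fun.reshape(-1,2),1).tolist())
    return r.x
E
python3 - <<'E'
from trayfit import *
p=cap('wrist')
c=lambda u,v:(200+u/3.2,v/3.2)
wp=[((-76,-76,12),c(202,510)),((76,-76,12),c(752,493)),((-48,-5,74),c(270,195)),((-48,5,74),c(268,150)),((48,5,74),c(714,136)),((48,-5,74),c(716,182)),((-97.8,20,20),c(80,127)),((-97.8,-20,20),c(95,296))]
fit(p,wp,[.49,.32,-.23])
q=cap('top'); d=lambda u,v:(95+u/5,215+v/5)
tp=[((76,76,12),d(170,38)),((76,-76,6),d(545,120)),((-76,-76,4),d(458,497)),((-76,76,12),d(75,410)),((48,5,74),d(291,130)),((48,-5,74),d(314,133)),((-48,5,74),d(229,380)),((-48,-5,74),d(253,384))]
fit(q,tp,[.49,.32,-.23])
st()
E
```

```text
tray [0.4984 0.31  ] yaw -10.68
[[-0.7, 1.0], [1.9, 0.8], [-1.1, 1.2], [-1.3, -0.9], [3.4, -1.4], [2.1, 0.5], [-0.5, -0.8], [-0.3, 0.2]]
tray [0.4961 0.3167] yaw -10.75
[[-0.4, -0.8], [0.7, -0.3], [0.1, 0.4], [-0.6, 0.9], [-0.1, -0.7], [0.5, -0.1], [-0.3, 0.1], [0.2, 0.5]]
t 6.05 pos [0.4508 0.1974 0.2756] yaw -12.73 tilt [-0.0014 -0.0007] F [ 0.6 -0.1 -0.1] op 0.417 j [ 11.  21. 102.  -0.  57.  23.]
```

```bash
python3 - <<'E'
from trayfit import *
import pickle
p=cap('wrist','w6.png'); pickle.dump(p,open('w6.pkl','wb')); st()
im=p['pixels']; cv2.imwrite('pics/w6c.png',cv2.resize(im[0:175,200:450],(800,560),interpolation=cv2.INTER_CUBIC))
E
```

```text
t 6.1 pos [0.451  0.1971 0.2757] yaw -12.8 tilt [-0.0012 -0.0006] F [-0.3 -0.6 -0.4] op 0.42 j [ 11.  21. 102.  -0.  57.  23.]
```

View pics/w6c.png

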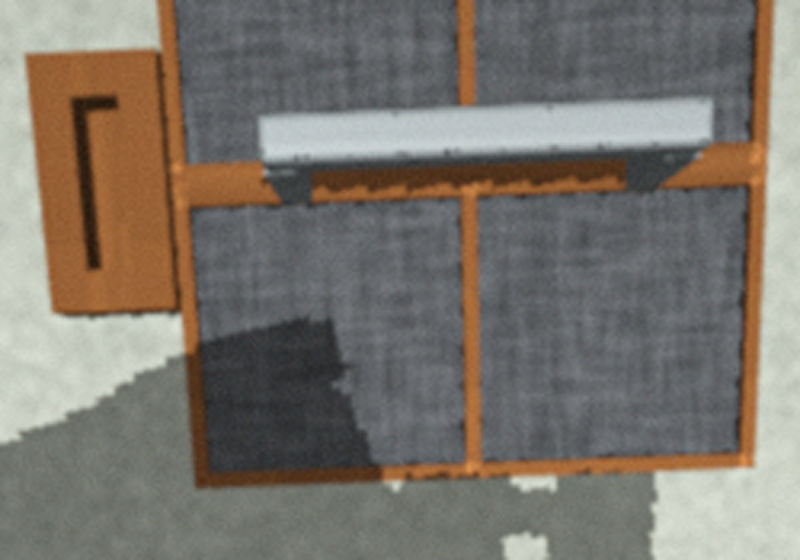

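```bash
python3 - <<'E'
from trayfit import *
import pickle
p=pickle.load(open('w6.pkl','rb'))
c=lambda u,v:(200+u/3.2,v/3.2)
wp=[((-76,-76,12),c(197,486)),((76,-76,12),c(752,465)),((-48,-5,74),c(263,161)),((-48,5,74),c(259,115)),((48,5,74),c(712,98)),((48,-5,74),c(712,144)),((-97.8,20,20),c(72,98)),((-97.8,-20,20),c(88,268))]
fit(p,wp,[.49,.32,-.23])
for i in ((wp[:2]+wp[6:]),wp[2:6]): fit(p,i,[.49,.32,-.23])
E
```

```text
tray [0.4992 0.3152] yaw -10.61
[[-0.6, 0.8], [1.4, 0.9], [-1.3, 1.0], [-1.0, -1.1], [2.6, -1.6], [2.1, 0.6], [-0.5, -0.9], [-0.2, 0.5]]
tray [0.4993 0.3155] yaw -10.49
[[-0.3, 0.5], [1.7, 0.3], [-0.5, -1.1], [-0.1, 0.3]]
tray [0.4987 0.315 ] yaw -10.75
[[-1.9, 1.2], [-1.6, -0.8], [2.0, -1.0], [1.4, 1.2]]
```

```bash
cat >> h.py <<'E'
TR=(.4977,.316,-10.7)
def tp(x,y):
    c,s=np.cos(np.radians(TR[2])),np.sin(np.radians(TR[2])); return np.array([TR[0]+c*x-s*y,TR[1]+s*x+c*y])
E
python3 - <<'E'
from h import *
for i,(a,b) in enumerate([(-.036,-.0385),(-.036,.0385),(.036,-.0385),(.036,.0385)]): print(i,tp(a,b))
t=tp(-.036,.0385); go(t[0],t[1],.16,TR[2])
E
```

```text
0 [0.45517777 0.28485341]
1 [0.4694741  0.36051459]
2 [0.5259259  0.27148541]
3 [0.54022223 0.34714659]
t 6.1 pos [0.451  0.1971 0.2757] yaw -12.8 tilt [-0.0012 -0.0006] F [-0.3 -0.6 -0.4] op 0.42 j [ 11.  21. 102.  -0.  57.  23.]
TOTAL shift shares [ 0.0231  0.2043 -0.1446] turn 0.035 deg 2.1 -> rows 5 each [ 0.0046  0.0409 -0.0289] 0.007
```

play_rows:
  series:
    - {"tx": 0.0046, "ty": 0.0409, "tz": -0.0289, "turn": 0.007}
    - {"tx": 0.0046, "ty": 0.0409, "tz": -0.0289, "turn": 0.007}
    - {"tx": 0.0046, "ty": 0.0409, "tz": -0.0289, "turn": 0.007}
    - {"tx": 0.0046, "ty": 0.0409, "tz": -0.0289, "turn": 0.007}
    - {"tx": 0.0046, "ty": 0.0409, "tz": -0.0289, "turn": 0.007}
    - {"tx": 0, "ty": 0, "tz": 0, "turn": 0}
    - {"tx": 0, "ty": 0, "tz": 0, "turn": 0}
    - {"tx": 0, "ty": 0, "tz": 0, "turn": 0}

```text
time_s: 6.9
position: [0.4703, 0.3602, 0.1609]
tcp_rot: [[0.982, -0.186, 0.0], [-0.186, -0.982, -0.0], [0.0, 0.0, -1.0]]
force: [0.1, -0.2, -0.7]
opening: 0.419
```

play_rows:
  series:
    - {"tx": 0, "ty": 0, "tz": -0.03, "turn": 0}
    - {"tx": 0, "ty": 0, "tz": -0.03, "turn": 0}
    - {"tx": 0, "ty": 0, "tz": -0.02, "turn": 0}
    - {"tx": 0, "ty": 0, "tz": -0.01, "turn": 0}
    - {"tx": 0, "ty": 0, "tz": 0, "turn": 0}
    - {"tx": 0, "ty": 0, "tz": 0, "turn": 0}

```text
time_s: 7.5
position: [0.4706, 0.3615, 0.0894]
tcp_rot: [[0.983, -0.185, 0.002], [-0.185, -0.983, 0.001], [0.001, -0.001, -1.0]]
force: [0.2, -0.2, 0.0]
opening: 0.421
```

```bash
python3 - <<'E'
from h import *
st(); cap('wrist','w7.png'); st()
E
```

```text
t 7.5 pos [0.4706 0.3615 0.0894] yaw -10.69 tilt [0.0015 0.0007] F [ 0.2 -0.2  0. ] op 0.421 j [27. 44. 95. -0. 41. 37.]
t 7.55 pos [0.4707 0.3618 0.0896] yaw -10.67 tilt [0.0021 0.001 ] F [-0.2  0.2  0. ] op 0.418 j [27. 44. 95. -0. 41. 37.]
```

View pics/w7.png

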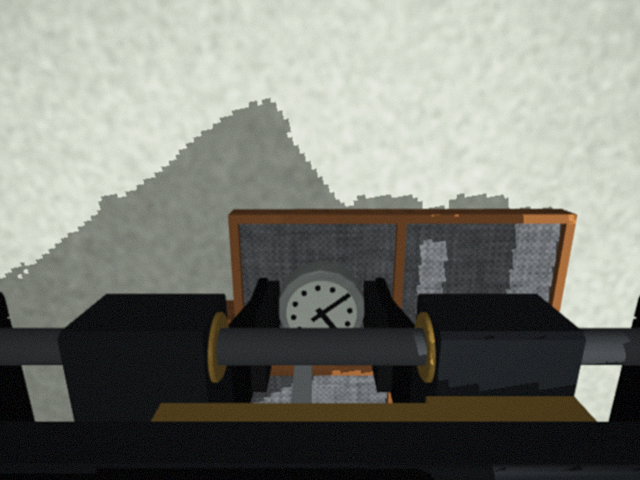

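play_rows:
  series:
    - {"tx": 0, "ty": 0, "tz": -0.003, "turn": 0}
    - {"tx": 0, "ty": 0, "tz": -0.003, "turn": 0}
    - {"tx": 0, "ty": 0, "tz": 0, "turn": 0}

```text
time_s: 7.85
position: [0.4703, 0.3622, 0.0847]
tcp_rot: [[0.983, -0.184, 0.002], [-0.184, -0.983, 0.001], [0.001, -0.001, -1.0]]
force: [-1.5, -1.2, 5.0]
opening: 0.421
```

play_rows:
  gripper: 0.58
  series:
    - {"tx": 0, "ty": 0, "tz": 0, "turn": 0}
    - {"tx": 0, "ty": 0, "tz": 0, "turn": 0}
    - {"tx": 0, "ty": 0, "tz": 0, "turn": 0}
    - {"tx": 0, "ty": 0, "tz": 0.01, "turn": 0}
    - {"tx": 0, "ty": 0, "tz": 0.04, "turn": 0}
    - {"tx": 0, "ty": 0, "tz": 0.06, "turn": 0}
    - {"tx": 0, "ty": 0, "tz": 0.06, "turn": 0}

```text
time_s: 8.55
position: [0.4692, 0.3616, 0.2206]
tcp_rot: [[0.983, -0.185, -0.002], [-0.185, -0.983, -0.001], [-0.002, 0.001, -1.0]]
force: [1.0, 0.7, 1.0]
opening: 0.577
```

```bash
python3 - <<'E'
from h import *
st(); cap('wrist','w8.png'); st()
go(.439,.0435,.14,-10.7)
E
```

```text
t 8.55 pos [0.4692 0.3616 0.2206] yaw -10.63 tilt [-0.0019 -0.0009] F [1.  0.7 1. ] op 0.577 j [27. 33. 91.  0. 57. 37.]
t 8.6 pos [0.473  0.3639 0.2294] yaw -10.61 tilt [0.0126 0.0065] F [1.5 0.8 4.2] op 0.582 j [27. 32. 90.  0. 57. 37.]
t 8.6 pos [0.473  0.3639 0.2294] yaw -10.61 tilt [0.0126 0.0065] F [1.5 0.8 4.2] op 0.582 j [27. 32. 90.  0. 57. 37.]
TOTAL shift shares [-0.0425 -0.4005 -0.1117] turn -0.0015 deg -0.09 -> rows 7 each [-0.0061 -0.0572 -0.016 ] -0.0002
```

View pics/w8.png

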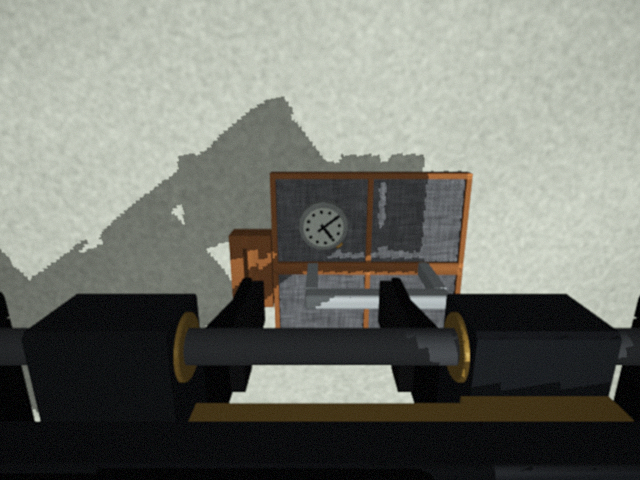

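play_rows:
  gripper: 0.65
  series:
    - {"tx": -0.006, "ty": -0.057, "tz": 0, "turn": 0}
    - {"tx": -0.006, "ty": -0.057, "tz": 0, "turn": 0}
    - {"tx": -0.006, "ty": -0.057, "tz": -0.022, "turn": 0}
    - {"tx": -0.006, "ty": -0.057, "tz": -0.022, "turn": 0}
    - {"tx": -0.006, "ty": -0.057, "tz": -0.022, "turn": 0}
    - {"tx": -0.006, "ty": -0.057, "tz": -0.022, "turn": 0}
    - {"tx": -0.006, "ty": -0.057, "tz": -0.022, "turn": 0}
    - {"tx": 0, "ty": 0, "tz": 0, "turn": 0}
    - {"tx": 0, "ty": 0, "tz": 0, "turn": 0}
    - {"tx": 0, "ty": 0, "tz": 0, "turn": 0}

```text
time_s: 9.6
position: [0.4366, 0.0434, 0.132]
tcp_rot: [[0.983, -0.184, 0.001], [-0.184, -0.983, 0.0], [0.001, -0.0, -1.0]]
force: [-0.1, 0.1, -0.3]
opening: 0.651
```

```bash
python3 - <<'E'
from h import *
p=cap('wrist','w9.png'); dials(p); go(.4395,.043,.0755,-10.7)
E
```

```text
watch_a 0.96 px [501.5 210.2] r 38.3 w [0.537  0.0545] col [133 139 134]
watch_a 0.7 px [258.3  84. ] r 42.4 w [0.4242 0.1394] col [128  55  98]
watch_a 0.7 px [199.4 304.7] r 23.2 w [0.3644 0.0305] col [63 49 96]
watch_a 0.56 px [325.6 257.6] r 35.0 w [0.4403 0.0454] col [81 85 81]
t 9.75 pos [0.4365 0.0441 0.1321] yaw -10.46 tilt [ 0.0014 -0.0001] F [ 0.3 -0.3  0.8] op 0.649 j [ -9.  34. 116.   0.  30.   2.]
TOTAL shift shares [ 0.0037 -0.0014 -0.0707] turn -0.004 deg -0.24 -> rows 2 each [ 0.0019 -0.0007 -0.0354] -0.002
```

View pics/w9.png

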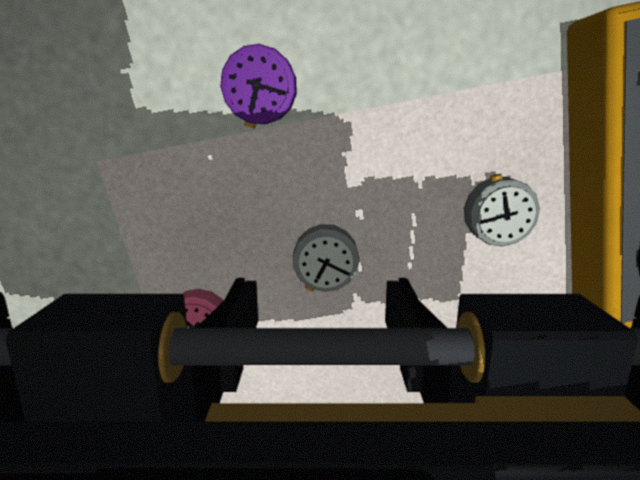

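play_rows:
  series:
    - {"tx": 0.0035, "ty": 0, "tz": -0.02, "turn": 0}
    - {"tx": 0, "ty": 0, "tz": -0.02, "turn": 0}
    - {"tx": 0, "ty": 0, "tz": -0.02, "turn": 0}
    - {"tx": 0, "ty": 0, "tz": -0.0105, "turn": 0}
    - {"tx": 0, "ty": 0, "tz": 0, "turn": 0}

```text
time_s: 10.25
position: [0.4387, 0.0436, 0.0745]
tcp_rot: [[0.983, -0.183, -0.001], [-0.183, -0.983, 0.0], [-0.001, 0.0, -1.0]]
force: [0.5, 0.7, 0.2]
opening: 0.651
```

play_rows:
  gripper: 0
  series:
    - {"tx": 0, "ty": 0, "tz": 0, "turn": 0}
    - {"tx": 0, "ty": 0, "tz": 0, "turn": 0}
    - {"tx": 0, "ty": 0, "tz": 0, "turn": 0}
    - {"tx": 0, "ty": 0, "tz": 0, "turn": 0}
    - {"tx": 0, "ty": 0, "tz": 0, "turn": 0}
    - {"tx": 0, "ty": 0, "tz": 0.03, "turn": 0}
    - {"tx": 0, "ty": 0, "tz": 0.05, "turn": 0}
    - {"tx": 0, "ty": 0, "tz": 0.05, "turn": 0}

```text
time_s: 11.05
position: [0.4383, 0.0426, 0.1797]
tcp_rot: [[0.983, -0.185, -0.003], [-0.185, -0.983, 0.0], [-0.003, 0.0, -1.0]]
force: [0.7, 0.2, -0.4]
opening: 0.424
```

```bash
python3 - <<'E'
from h import *
t=tp(-.036,-.0385); cap('wrist','w10.png'); go(t[0],t[1],.16,TR[2])
E
```

```text
t 11.1 pos [0.4409 0.0425 0.185 ] yaw -10.62 tilt [ 0.0084 -0.0013] F [ 1.8 -0.3  2.6] op 0.422 j [ -9.  27. 114.   0.  38.   2.]
TOTAL shift shares [ 0.0178  0.3029 -0.0312] turn -0.0014 deg -0.08 -> rows 5 each [ 0.0036  0.0606 -0.0062] -0.0003
```

View pics/w10.png

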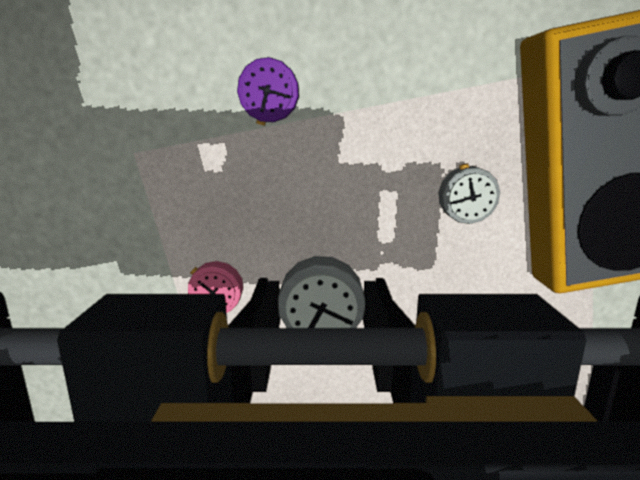

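play_rows:
  series:
    - {"tx": 0.0033, "ty": 0.0504, "tz": 0, "turn": 0}
    - {"tx": 0.0033, "ty": 0.0504, "tz": 0, "turn": 0}
    - {"tx": 0.0033, "ty": 0.0504, "tz": 0, "turn": 0}
    - {"tx": 0.0033, "ty": 0.0504, "tz": 0, "turn": 0}
    - {"tx": 0.0033, "ty": 0.0504, "tz": 0, "turn": 0}
    - {"tx": 0.0033, "ty": 0.0504, "tz": -0.03, "turn": 0}
    - {"tx": 0, "ty": 0, "tz": -0.04, "turn": 0}
    - {"tx": 0, "ty": 0, "tz": -0.03, "turn": 0}
    - {"tx": 0, "ty": 0, "tz": 0, "turn": 0}
    - {"tx": 0, "ty": 0, "tz": 0, "turn": 0}

```text
time_s: 12.1
position: [0.4546, 0.2844, 0.0988]
tcp_rot: [[0.983, -0.185, -0.001], [-0.185, -0.983, -0.001], [-0.001, 0.001, -1.0]]
force: [0.3, 0.4, 0.0]
opening: 0.421
```

```bash
python3 - <<'E'
from h import *
t=tp(-.036,-.0385); cap('wrist','w11.png'); go(t[0],t[1],.0845,TR[2])
E
```

```text
t 12.15 pos [0.4552 0.2845 0.0997] yaw -10.66 tilt [0.0007 0.0003] F [-0.6 -0.  -0.5] op 0.42 j [ 20.  41. 103.   0.  36.  31.]
TOTAL shift shares [-0.0001  0.0004 -0.019 ] turn -0.0006 deg -0.04 -> rows 1 each [-0.0001  0.0004 -0.019 ] -0.0006
```

View pics/w11.png

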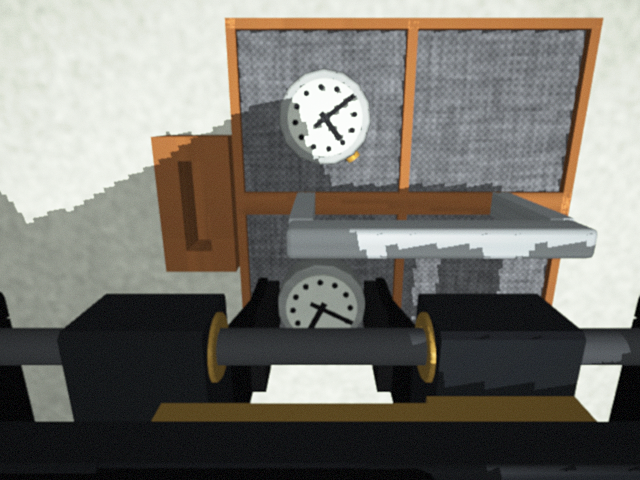

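play_rows:
  series:
    - {"tx": 0, "ty": 0, "tz": -0.008, "turn": 0}
    - {"tx": 0, "ty": 0, "tz": -0.006, "turn": 0}
    - {"tx": 0, "ty": 0, "tz": -0.0045, "turn": 0}
    - {"tx": 0, "ty": 0, "tz": 0, "turn": 0}

```text
time_s: 12.55
position: [0.4547, 0.2844, 0.0841]
tcp_rot: [[0.983, -0.185, -0.0], [-0.185, -0.983, -0.0], [-0.0, 0.0, -1.0]]
force: [0.0, 0.1, -0.7]
opening: 0.419
```

play_rows:
  gripper: 0.58
  series:
    - {"tx": 0, "ty": 0, "tz": 0, "turn": 0}
    - {"tx": 0, "ty": 0, "tz": 0, "turn": 0}
    - {"tx": 0, "ty": 0, "tz": 0, "turn": 0}
    - {"tx": 0, "ty": 0, "tz": 0.01, "turn": 0}
    - {"tx": 0, "ty": 0, "tz": 0.04, "turn": 0}
    - {"tx": 0, "ty": 0, "tz": 0.06, "turn": 0}

```text
time_s: 13.15
position: [0.4534, 0.284, 0.1716]
tcp_rot: [[0.983, -0.185, -0.006], [-0.185, -0.983, -0.002], [-0.005, 0.003, -1.0]]
force: [0.7, -0.0, 0.5]
opening: 0.58
```

```bash
python3 - <<'E'
from h import *
go(.538,.0535,.15,-10.7); cap('wrist','w12.png')
E
```

```text
t 13.15 pos [0.4534 0.284  0.1716] yaw -10.64 tilt [-0.0057 -0.0021] F [ 0.7 -0.   0.5] op 0.58 j [ 20.  34. 101.   0.  46.  31.]
TOTAL shift shares [ 0.1058 -0.2881 -0.027 ] turn -0.001 deg -0.06 -> rows 6 each [ 0.0176 -0.048  -0.0045] -0.0002
```

View pics/w12.png

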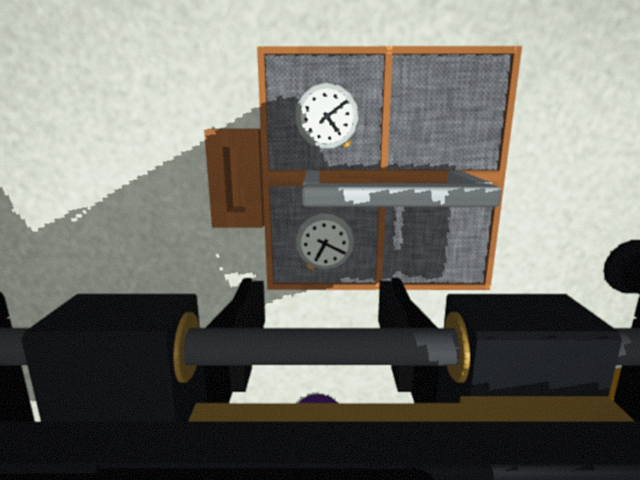

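play_rows:
  gripper: 0.58
  series:
    - {"tx": 0.015, "ty": -0.041, "tz": 0, "turn": -0.094}
    - {"tx": 0.015, "ty": -0.041, "tz": 0, "turn": -0.094}
    - {"tx": 0.015, "ty": -0.041, "tz": 0, "turn": -0.094}
    - {"tx": 0.015, "ty": -0.041, "tz": 0, "turn": -0.094}
    - {"tx": 0.015, "ty": -0.041, "tz": 0, "turn": -0.094}
    - {"tx": 0.015, "ty": -0.041, "tz": 0, "turn": -0.094}
    - {"tx": 0.015, "ty": -0.042, "tz": -0.027, "turn": -0.094}
    - {"tx": 0, "ty": 0, "tz": 0, "turn": 0}
    - {"tx": 0, "ty": 0, "tz": 0, "turn": 0}
    - {"tx": 0, "ty": 0, "tz": 0, "turn": 0}

```text
time_s: 14.2
position: [0.5384, 0.055, 0.1511]
tcp_rot: [[0.642, -0.767, -0.0], [-0.767, -0.642, 0.0], [-0.0, 0.0, -1.0]]
force: [0.0, 0.4, 0.2]
opening: 0.578
```

```bash
python3 - <<'E'
from h import *
p=cap('wrist','w13.png'); dials(p); go(.538,.0535,.0755,-50)
q=cap('top'); print(w(q,290,230,.0),w(q,290,228,.034))
E
```

```text
watch_a 0.87 px [325.7 248.5] r 32.9 w [0.5426 0.0533] col [ 96 101  97]
watch_a 0.57 px [103.3 281.9] r 33.2 w [0.4387 0.1436] col [84 30 61]
watch_large 0.54 px [410.2 397.6] r 4.7 w [ 0.4995 -0.0567] col [78 80 76]
watch_large 0.42 px [332.9  83.3] r 28.0 w [0.6155 0.1099] col [37 34 33]
t 14.35 pos [0.5385 0.0554 0.1513] yaw -49.99 tilt [0.0005 0.0001] F [ 0.3  0.9 -0.7] op 0.579 j [ -6.  36. 101.   0.  43.  44.]
TOTAL shift shares [-0.0007 -0.0024 -0.0947] turn -0.0001 deg -0.01 -> rows 2 each [-0.0003 -0.0012 -0.0474] -0.0001
[0.579609   0.06092663 0.        ] [0.57955316 0.0604673  0.034     ]
```

View pics/w13.png

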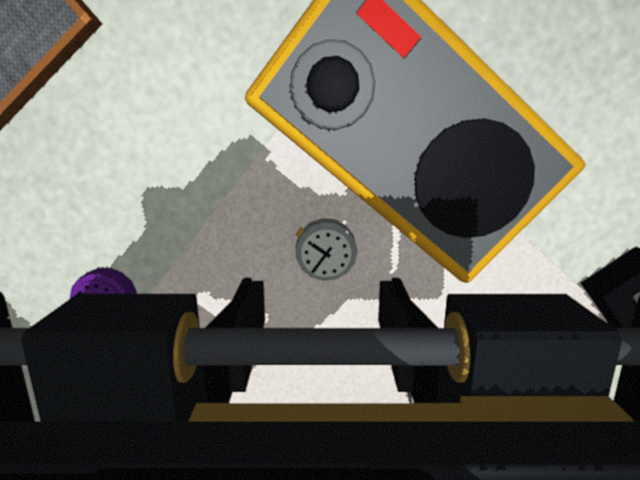

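play_rows:
  series:
    - {"tx": 0.0015, "ty": -0.003, "tz": -0.03, "turn": 0}
    - {"tx": 0, "ty": 0, "tz": -0.03, "turn": 0}
    - {"tx": 0, "ty": 0, "tz": -0.02, "turn": 0}
    - {"tx": 0, "ty": 0, "tz": -0.0145, "turn": 0}
    - {"tx": 0, "ty": 0, "tz": 0, "turn": 0}
    - {"tx": 0, "ty": 0, "tz": 0, "turn": 0}

```text
time_s: 15.0
position: [0.5403, 0.0521, 0.0754]
tcp_rot: [[0.642, -0.767, 0.0], [-0.767, -0.642, -0.0], [0.0, -0.0, -1.0]]
force: [-0.5, 1.0, 0.5]
opening: 0.578
```

play_rows:
  gripper: 0
  series:
    - {"tx": 0, "ty": 0, "tz": 0, "turn": 0}
    - {"tx": 0, "ty": 0, "tz": 0, "turn": 0}
    - {"tx": 0, "ty": 0, "tz": 0, "turn": 0}
    - {"tx": 0, "ty": 0, "tz": 0, "turn": 0}
    - {"tx": 0, "ty": 0, "tz": 0, "turn": 0}
    - {"tx": 0, "ty": 0, "tz": 0.03, "turn": 0}
    - {"tx": 0, "ty": 0, "tz": 0.05, "turn": 0}
    - {"tx": 0, "ty": 0, "tz": 0.05, "turn": 0}
    - {"tx": 0, "ty": 0, "tz": 0, "turn": 0}

```text
time_s: 15.9
position: [0.543, 0.0516, 0.1837]
tcp_rot: [[0.641, -0.767, 0.011], [-0.767, -0.641, -0.001], [0.008, -0.007, -1.0]]
force: [1.3, 0.0, -0.2]
opening: 0.418
```

```bash
python3 - <<'E'
from h import *
t=tp(.036,-.0385); cap('wrist','w14.png'); go(t[0],t[1],.18,TR[2])
E
```

```text
t 15.95 pos [0.5415 0.0517 0.1815] yaw -50.11 tilt [ 0.0061 -0.0007] F [-0.7  0.6 -0.9] op 0.42 j [ -6.  33. 100.  -0.  47.  44.]
TOTAL shift shares [-0.0195  0.2748 -0.0019] turn 0.6569 deg 39.41 -> rows 5 each [-0.0039  0.055  -0.0004] 0.1314
```

View pics/w14.png

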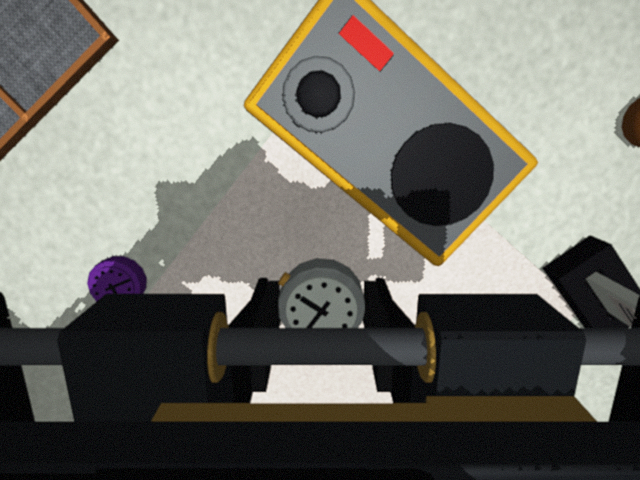

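play_rows:
  series:
    - {"tx": -0.003, "ty": 0.0457, "tz": 0, "turn": 0.11}
    - {"tx": -0.003, "ty": 0.0457, "tz": 0, "turn": 0.11}
    - {"tx": -0.003, "ty": 0.0457, "tz": 0, "turn": 0.11}
    - {"tx": -0.003, "ty": 0.0457, "tz": 0, "turn": 0.11}
    - {"tx": -0.003, "ty": 0.0457, "tz": 0, "turn": 0.11}
    - {"tx": -0.003, "ty": 0.0457, "tz": -0.03, "turn": 0.107}
    - {"tx": 0, "ty": 0, "tz": -0.04, "turn": 0}
    - {"tx": 0, "ty": 0, "tz": -0.03, "turn": 0}
    - {"tx": 0, "ty": 0, "tz": 0, "turn": 0}
    - {"tx": 0, "ty": 0, "tz": 0, "turn": 0}

```text
time_s: 16.95
position: [0.5248, 0.2708, 0.0978]
tcp_rot: [[0.983, -0.186, -0.003], [-0.186, -0.983, -0.001], [-0.003, 0.002, -1.0]]
force: [0.3, 0.6, -0.2]
opening: 0.421
```

```bash
python3 - <<'E'
from h import *
t=tp(.036,-.0385); cap('wrist','w15.png'); go(t[0],t[1],.0845,TR[2])
E
```

```text
t 17.0 pos [0.5257 0.2709 0.0989] yaw -10.72 tilt [-0.0006 -0.0002] F [0.4 0.3 0.3] op 0.424 j [16. 43. 95.  0. 42. 27.]
TOTAL shift shares [ 0.0003  0.0007 -0.018 ] turn 0.0003 deg 0.02 -> rows 1 each [ 0.0003  0.0007 -0.018 ] 0.0003
```

View pics/w15.png

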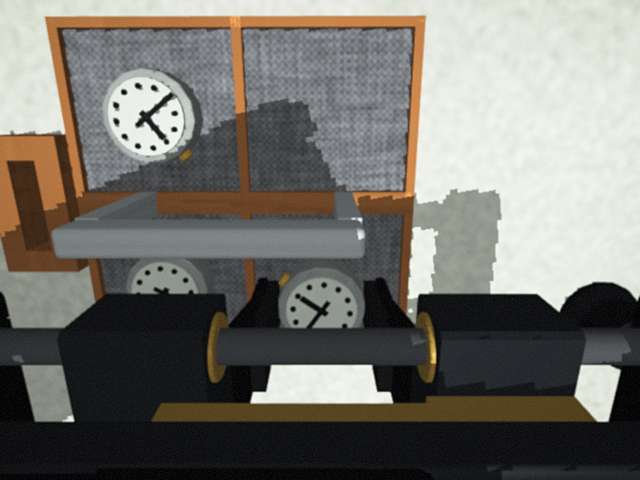

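play_rows:
  series:
    - {"tx": 0, "ty": 0, "tz": -0.008, "turn": 0}
    - {"tx": 0, "ty": 0, "tz": -0.006, "turn": 0}
    - {"tx": 0, "ty": 0, "tz": -0.0045, "turn": 0}
    - {"tx": 0, "ty": 0, "tz": 0, "turn": 0}

```text
time_s: 17.4
position: [0.5255, 0.271, 0.0842]
tcp_rot: [[0.983, -0.186, -0.0], [-0.186, -0.983, -0.0], [-0.0, 0.0, -1.0]]
force: [-0.7, -0.1, -1.0]
opening: 0.42
```

play_rows:
  gripper: 0.54
  series:
    - {"tx": 0, "ty": 0, "tz": 0, "turn": 0}
    - {"tx": 0, "ty": 0, "tz": 0, "turn": 0}
    - {"tx": 0, "ty": 0, "tz": 0, "turn": 0}
    - {"tx": 0, "ty": 0, "tz": 0.01, "turn": 0}
    - {"tx": 0, "ty": 0, "tz": 0.04, "turn": 0}
    - {"tx": 0, "ty": 0, "tz": 0.06, "turn": 0}
    - {"tx": 0, "ty": 0, "tz": 0, "turn": 0}

```text
time_s: 18.1
position: [0.5293, 0.2725, 0.1788]
tcp_rot: [[0.983, -0.185, 0.013], [-0.185, -0.983, 0.004], [0.012, -0.006, -1.0]]
force: [1.6, 0.3, 0.1]
opening: 0.54
```

```bash
python3 - <<'E'
from h import *
p=cap('wrist','w16.png'); go(.511,-.0755,.15,-10.7)
E
```

```text
t 18.15 pos [0.5279 0.272  0.1764] yaw -10.69 tilt [0.0084 0.0025] F [-0.3  0.2 -0.4] op 0.541 j [16. 36. 93.  0. 50. 27.]
TOTAL shift shares [-0.0211 -0.4343 -0.033 ] turn -0.0002 deg -0.01 -> rows 8 each [-0.0026 -0.0543 -0.0041] -0.0
```

View pics/w16.png

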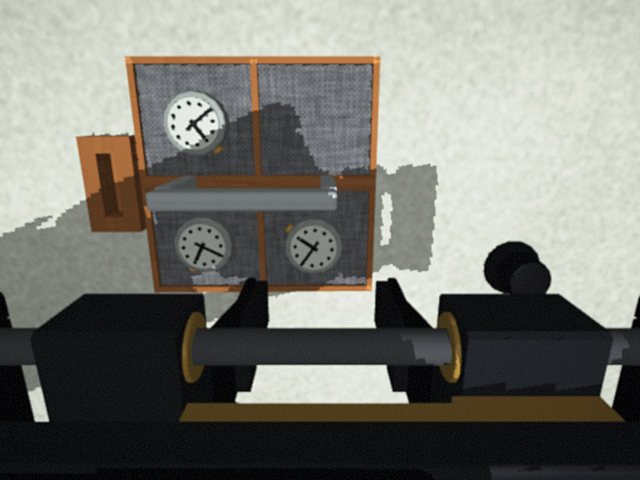

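play_rows:
  gripper: 0.75
  series:
    - {"tx": -0.0022, "ty": -0.0542, "tz": 0, "turn": 0}
    - {"tx": -0.0022, "ty": -0.0542, "tz": 0, "turn": 0}
    - {"tx": -0.0022, "ty": -0.0542, "tz": 0, "turn": 0}
    - {"tx": -0.0022, "ty": -0.0542, "tz": 0, "turn": 0}
    - {"tx": -0.0022, "ty": -0.0542, "tz": 0, "turn": 0}
    - {"tx": -0.0022, "ty": -0.0542, "tz": -0.01, "turn": 0}
    - {"tx": -0.0022, "ty": -0.0542, "tz": -0.01, "turn": 0}
    - {"tx": -0.0022, "ty": -0.0542, "tz": -0.01, "turn": 0}
    - {"tx": 0, "ty": 0, "tz": 0, "turn": 0}
    - {"tx": 0, "ty": 0, "tz": 0, "turn": 0}

```text
time_s: 19.15
position: [0.5108, -0.0765, 0.1476]
tcp_rot: [[0.982, -0.188, -0.002], [-0.188, -0.982, 0.001], [-0.002, -0.001, -1.0]]
force: [-0.1, 0.4, -0.6]
opening: 0.749
```

play_rows:
  series:
    - {"tx": 0, "ty": 0, "tz": 0, "turn": 0}
    - {"tx": 0, "ty": 0, "tz": 0, "turn": 0}

```text
time_s: 19.35
position: [0.5113, -0.0743, 0.1483]
tcp_rot: [[0.983, -0.184, -0.001], [-0.184, -0.983, 0.0], [-0.001, -0.0, -1.0]]
force: [-0.4, 0.2, -0.4]
opening: 0.75
```

```bash
python3 - <<'E'
from h import *
p=cap('wrist','w17.png'); dials(p); go(.511,-.0755,.0755,-10.7)
E
```

```text
watch_a 0.82 px [ 28.5 145.5] r 39.6 w [0.3656 0.0157] col [56 43 86]
watch_a 0.36 px [509.5  59.7] r 118.1 w [0.6268 0.0113] col [41 64 74]
watch_large 0.7 px [322.5 253.5] r 40.8 w [ 0.5127 -0.0745] col [84 89 85]
watch_large 0.39 px [509.5  59.6] r 117.6 w [0.6259 0.0112] col [40 64 74]
t 19.5 pos [ 0.5116 -0.0745  0.1485] yaw -10.57 tilt [0. 0.] F [-0.  -0.2 -0.3] op 0.751 j [-21.  35. 104.   0.  41. -10.]
TOTAL shift shares [-0.0008 -0.0013 -0.0912] turn -0.0021 deg -0.13 -> rows 2 each [-0.0004 -0.0006 -0.0456] -0.0011
```

View pics/w17.png

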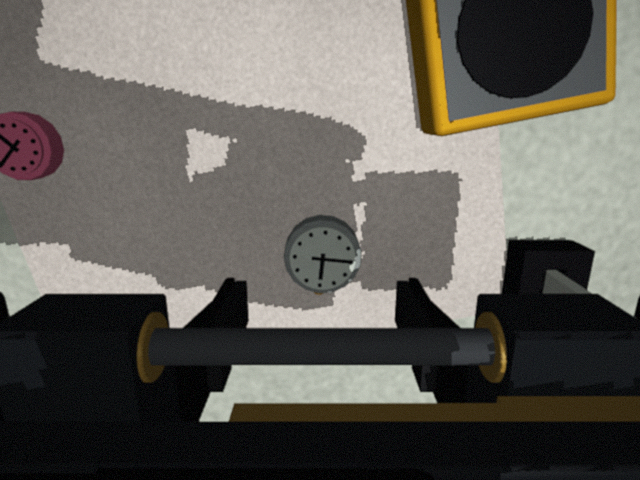

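play_rows:
  series:
    - {"tx": 0, "ty": -0.002, "tz": -0.03, "turn": 0}
    - {"tx": 0, "ty": 0, "tz": -0.03, "turn": 0}
    - {"tx": 0, "ty": 0, "tz": -0.02, "turn": 0}
    - {"tx": 0, "ty": 0, "tz": -0.011, "turn": 0}
    - {"tx": 0, "ty": 0, "tz": 0, "turn": 0}
    - {"tx": 0, "ty": 0, "tz": 0, "turn": 0}

```text
time_s: 20.1
position: [0.5119, -0.0771, 0.0759]
tcp_rot: [[0.983, -0.185, 0.001], [-0.185, -0.983, -0.0], [0.001, 0.0, -1.0]]
force: [0.5, -0.2, 0.0]
opening: 0.748
```

play_rows:
  gripper: 0
  series:
    - {"tx": 0, "ty": 0, "tz": 0, "turn": 0}
    - {"tx": 0, "ty": 0, "tz": 0, "turn": 0}
    - {"tx": 0, "ty": 0, "tz": 0, "turn": 0}
    - {"tx": 0, "ty": 0, "tz": 0, "turn": 0}
    - {"tx": 0, "ty": 0, "tz": 0, "turn": 0}
    - {"tx": 0, "ty": 0, "tz": 0.03, "turn": 0}
    - {"tx": 0, "ty": 0, "tz": 0.05, "turn": 0}
    - {"tx": 0, "ty": 0, "tz": 0.05, "turn": 0}
    - {"tx": 0, "ty": 0, "tz": 0, "turn": 0}

```text
time_s: 21.0
position: [0.5141, -0.0781, 0.1838]
tcp_rot: [[0.983, -0.185, 0.009], [-0.185, -0.983, -0.004], [0.01, 0.002, -1.0]]
force: [1.2, -0.3, -1.6]
opening: 0.527
```

```bash
python3 - <<'E'
from h import *
t=tp(.036,.0385); cap('wrist','w18.png'); go(t[0],t[1],.18,TR[2])
E
```

```text
t 21.05 pos [ 0.5129 -0.0777  0.1817] yaw -10.69 tilt [ 0.0055 -0.0021] F [ 0.5 -0.2 -2.7] op 0.525 j [-21.  32. 103.   0.  45. -10.]
TOTAL shift shares [ 0.0342  0.5311 -0.0022] turn -0.0002 deg -0.01 -> rows 9 each [ 0.0038  0.059  -0.0002] -0.0
```

View pics/w18.png

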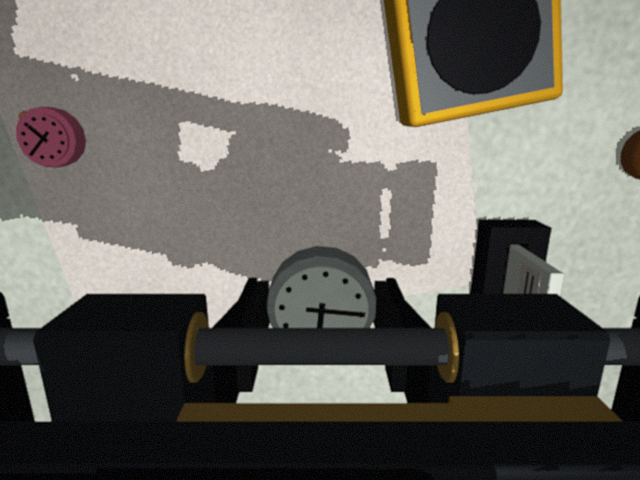

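play_rows:
  series:
    - {"tx": 0.0039, "ty": 0.0589, "tz": 0, "turn": 0}
    - {"tx": 0.0039, "ty": 0.0589, "tz": 0, "turn": 0}
    - {"tx": 0.0039, "ty": 0.0589, "tz": 0, "turn": 0}
    - {"tx": 0.0039, "ty": 0.0589, "tz": 0, "turn": 0}
    - {"tx": 0.0039, "ty": 0.0589, "tz": 0, "turn": 0}
    - {"tx": 0.0039, "ty": 0.0589, "tz": 0, "turn": 0}
    - {"tx": 0.0039, "ty": 0.0589, "tz": 0, "turn": 0}
    - {"tx": 0.0039, "ty": 0.0589, "tz": 0, "turn": 0}
    - {"tx": 0.0039, "ty": 0.0589, "tz": 0, "turn": 0}
    - {"tx": 0, "ty": 0, "tz": -0.03, "turn": 0}

```text
time_s: 22.05
position: [0.5411, 0.3536, 0.1564]
tcp_rot: [[0.984, -0.18, 0.008], [-0.18, -0.984, 0.006], [0.007, -0.007, -1.0]]
force: [1.0, 0.4, -0.9]
opening: 0.524
```

play_rows:
  series:
    - {"tx": 0, "ty": 0, "tz": -0.04, "turn": 0}
    - {"tx": 0, "ty": 0, "tz": -0.03, "turn": 0}
    - {"tx": 0, "ty": 0, "tz": 0, "turn": 0}
    - {"tx": 0, "ty": 0, "tz": 0, "turn": 0}
    - {"tx": 0, "ty": 0, "tz": 0, "turn": 0}

```text
time_s: 22.55
position: [0.5403, 0.3468, 0.1002]
tcp_rot: [[0.983, -0.186, 0.001], [-0.186, -0.983, 0.001], [0.001, -0.001, -1.0]]
force: [0.1, -0.2, -1.6]
opening: 0.53
```

```bash
python3 - <<'E'
from h import *
t=tp(.036,.0385); cap('wrist','w19.png'); go(t[0],t[1],.0845,TR[2])
E
```

```text
t 22.6 pos [0.5405 0.3469 0.1007] yaw -10.71 tilt [0.0022 0.0009] F [-0.2  0.5 -1.4] op 0.526 j [23. 46. 87.  0. 47. 33.]
TOTAL shift shares [-0.0004  0.0003 -0.0202] turn 0.0002 deg 0.01 -> rows 1 each [-0.0004  0.0003 -0.0202] 0.0002
```

View pics/w19.png

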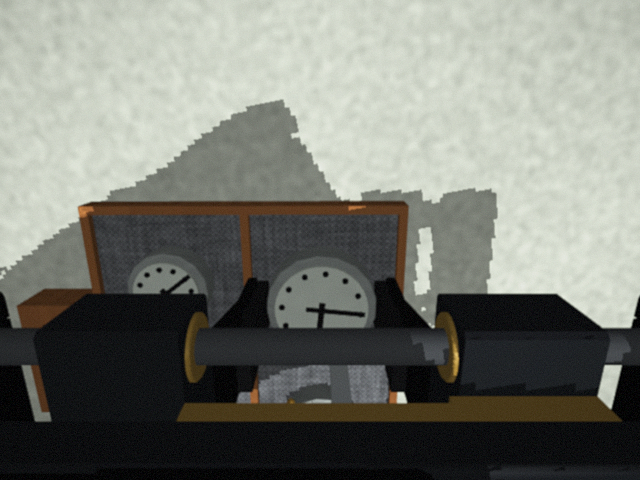

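play_rows:
  series:
    - {"tx": 0, "ty": 0, "tz": -0.008, "turn": 0}
    - {"tx": 0, "ty": 0, "tz": -0.006, "turn": 0}
    - {"tx": 0, "ty": 0, "tz": -0.0055, "turn": 0}
    - {"tx": 0, "ty": 0, "tz": 0, "turn": 0}

```text
time_s: 23.0
position: [0.5397, 0.3467, 0.0838]
tcp_rot: [[0.983, -0.186, 0.0], [-0.186, -0.983, 0.0], [0.0, -0.0, -1.0]]
force: [0.2, -0.4, -1.5]
opening: 0.531
```

play_rows:
  gripper: 0.64
  series:
    - {"tx": 0, "ty": 0, "tz": 0, "turn": 0}
    - {"tx": 0, "ty": 0, "tz": 0, "turn": 0}
    - {"tx": 0, "ty": 0, "tz": 0, "turn": 0}
    - {"tx": 0, "ty": 0, "tz": 0.01, "turn": 0}
    - {"tx": 0, "ty": 0, "tz": 0.04, "turn": 0}
    - {"tx": 0, "ty": 0, "tz": 0.06, "turn": 0}
    - {"tx": 0, "ty": 0, "tz": 0.05, "turn": 0}

```text
time_s: 23.7
position: [0.5398, 0.3469, 0.2142]
tcp_rot: [[0.983, -0.186, 0.001], [-0.186, -0.983, 0.0], [0.001, -0.001, -1.0]]
force: [0.6, -0.8, 1.2]
opening: 0.637
```

```bash
python3 - <<'E'
from h import *
p=cap('wrist','w20.png'); go(.56,-.12,.24,-10.7)
E
```

```text
t 23.75 pos [0.543  0.3485 0.2218] yaw -10.68 tilt [0.0131 0.0056] F [1.  1.  3.7] op 0.639 j [23. 36. 83.  0. 60. 33.]
TOTAL shift shares [ 0.0212 -0.5856  0.0228] turn -0.0003 deg -0.02 -> rows 10 each [ 0.0021 -0.0586  0.0023] -0.0
```

View pics/w20.png

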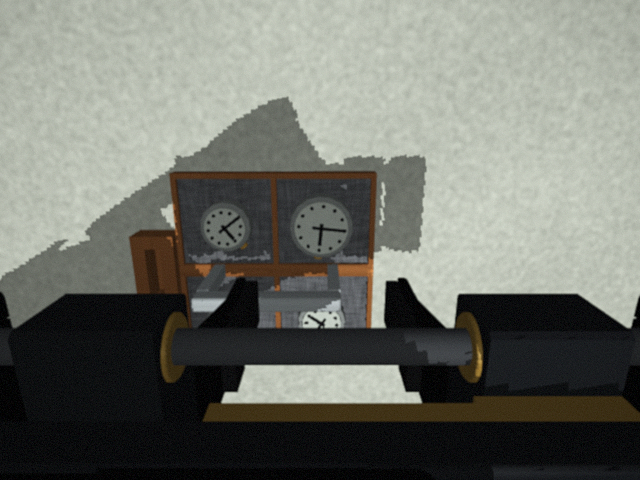

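play_rows:
  series:
    - {"tx": 0.0083, "ty": -0.057, "tz": 0.003, "turn": 0}
    - {"tx": 0.0083, "ty": -0.057, "tz": 0.003, "turn": 0}
    - {"tx": 0.0083, "ty": -0.057, "tz": 0.003, "turn": 0}
    - {"tx": 0.0083, "ty": -0.057, "tz": 0.003, "turn": 0}
    - {"tx": 0.0083, "ty": -0.057, "tz": 0.003, "turn": 0}
    - {"tx": 0.0083, "ty": -0.057, "tz": 0.003, "turn": 0}
    - {"tx": 0.0083, "ty": -0.057, "tz": 0.003, "turn": 0}
    - {"tx": 0.0083, "ty": -0.057, "tz": 0.003, "turn": 0}
    - {"tx": 0.0083, "ty": -0.057, "tz": 0.003, "turn": 0}
    - {"tx": 0.0083, "ty": -0.057, "tz": 0.003, "turn": 0}

```text
time_s: 24.75
position: [0.6061, -0.1111, 0.2367]
tcp_rot: [[0.983, -0.186, 0.001], [-0.186, -0.983, -0.0], [0.001, 0.0, -1.0]]
force: [0.6, 0.0, 0.6]
opening: 0.639
```

play_rows:
  series:
    - {"tx": 0.0083, "ty": -0.057, "tz": 0, "turn": 0}
    - {"tx": 0.0083, "ty": -0.057, "tz": 0, "turn": 0}
    - {"tx": 0, "ty": 0, "tz": 0, "turn": 0}
    - {"tx": 0, "ty": 0, "tz": 0, "turn": 0}
    - {"tx": 0, "ty": 0, "tz": 0, "turn": 0}

```text
time_s: 25.25
position: [0.6188, -0.1993, 0.2359]
tcp_rot: [[0.983, -0.185, -0.001], [-0.185, -0.983, 0.001], [-0.001, -0.001, -1.0]]
force: [-0.1, 0.3, 0.1]
opening: 0.64
```

```bash
python3 - <<'E'
from h import *
import pickle
p=cap('wrist','w21.png'); pickle.dump(p,open('w21.pkl','wb')); st()
for m in nets.masks_of(p,'tag'): print(m['confidence'],m['at'])
E
```

```text
t 25.3 pos [ 0.6189 -0.1989  0.2359] yaw -10.62 tilt [-0.0009  0.0009] F [-1.1  0.2 -0.2] op 0.639 j [-28.  36.  81.   0.  63. -17.]
0.97 [0.5277, 0.249]
```

View pics/w21.png

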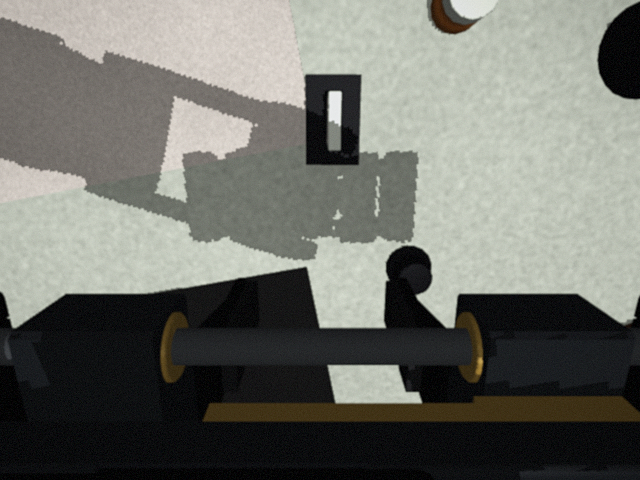

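```bash
python3 - <<'E'
from h import *
import pickle
p=pickle.load(open('w21.pkl','rb'))
im=p['pixels'][60:180,290:390]; cv2.imwrite('pics/w21c.png',cv2.resize(im,(600,720)[:2] if 0 else (500,600),interpolation=cv2.INTER_CUBIC))
m=nets.masks_of(cap('wrist'),'tag')[0]['region'].astype(np.uint8)
ys,xs=np.nonzero(m); print(xs.min(),xs.max(),ys.min(),ys.max(),cv2.minAreaRect(np.stack([xs,ys],1).astype(np.float32)))
E
```

```text
327 341 92 150 ((334.0, 121.0), (58.0, 14.0), 90.0)
```

View pics/w21c.png

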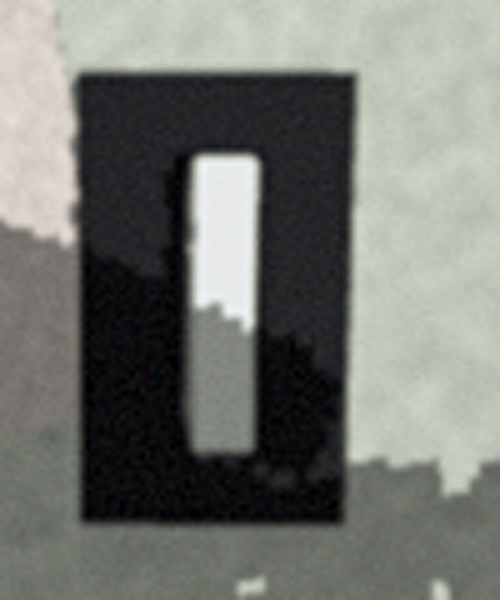

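```bash
python3 - <<'E'
from h import *
import pickle
p=pickle.load(open('w21.pkl','rb'))
C=[w(p,*q,.068) for q in [(328.4,90.6),(342,90.6),(341.2,151),(328.2,151)]]
C=np.array(C); print(np.round(C,4)); print('c',C.mean(0), 'len',np.linalg.norm((C[0]+C[1]-C[2]-C[3])/2),'th',np.linalg.norm(C[1]-C[0]))
d=(C[0]+C[1]-C[2]-C[3]); print('yaw x',np.degrees(np.arctan2(d[1],d[0]))-90)
B=np.array([w(p,290+u/5,60+v/5,.022) for u,v in [(78,73),(355,73),(343,522),(82,522)]]);print('block',B.mean(0),np.linalg.norm(B[0]-B[3]),np.linalg.norm(B[0]-B[1])); d=B[0]+B[1]-B[2]-B[3]; print(np.degrees(np.arctan2(d[1],d[0]))-90)
c=C.mean(0); go(c[0],c[1],.16,-10.7)
E
```

```text
[[ 0.6407 -0.1096  0.068 ]
 [ 0.6488 -0.1111  0.068 ]
 [ 0.6422 -0.1466  0.068 ]
 [ 0.6341 -0.145   0.068 ]]
c [ 0.64143437 -0.12807429  0.068     ] len 0.036073009371834656 th 0.008275752204818361
yaw x -10.54863770708667
block [ 0.64136773 -0.12810685  0.022     ] 0.06306802054106027 0.03927199072841566
-10.669502802842516
t 25.45 pos [ 0.6193 -0.1989  0.2361] yaw -10.58 tilt [-0.0003  0.0003] F [ 0.4  0.5 -0.5] op 0.638 j [-28.  36.  81.   0.  63. -17.]
TOTAL shift shares [ 0.0277  0.0885 -0.0951] turn -0.002 deg -0.12 -> rows 3 each [ 0.0092  0.0295 -0.0317] -0.0007
```

play_rows:
  series:
    - {"tx": 0.0092, "ty": 0.0295, "tz": -0.03, "turn": 0}
    - {"tx": 0.0092, "ty": 0.0295, "tz": -0.03, "turn": 0}
    - {"tx": 0.0092, "ty": 0.0295, "tz": -0.03, "turn": 0}
    - {"tx": 0, "ty": 0, "tz": 0, "turn": 0}
    - {"tx": 0, "ty": 0, "tz": 0, "turn": 0}
    - {"tx": 0, "ty": 0, "tz": 0, "turn": 0}
    - {"tx": 0, "ty": 0, "tz": 0, "turn": 0}

```text
time_s: 26.15
position: [0.642, -0.1307, 0.1654]
tcp_rot: [[0.982, -0.186, 0.003], [-0.186, -0.982, -0.001], [0.003, 0.001, -1.0]]
force: [0.1, 1.1, -0.4]
opening: 0.643
```

```bash
python3 - <<'E'
from h import *
p=cap('wrist','w22.png'); cap('wrist');go(.6414,-.128,.0997,-10.6)
E
```

```text
t 26.25 pos [ 0.6418 -0.1307  0.1651] yaw -10.76 tilt [ 0.0019 -0.0009] F [ 0.3 -0.1 -0.1] op 0.636 j [-21.  41.  83.  -0.  55. -11.]
TOTAL shift shares [-0.0005  0.0033 -0.0817] turn 0.0026 deg 0.16 -> rows 2 each [-0.0002  0.0017 -0.0409] 0.0013
```

View pics/w22.png

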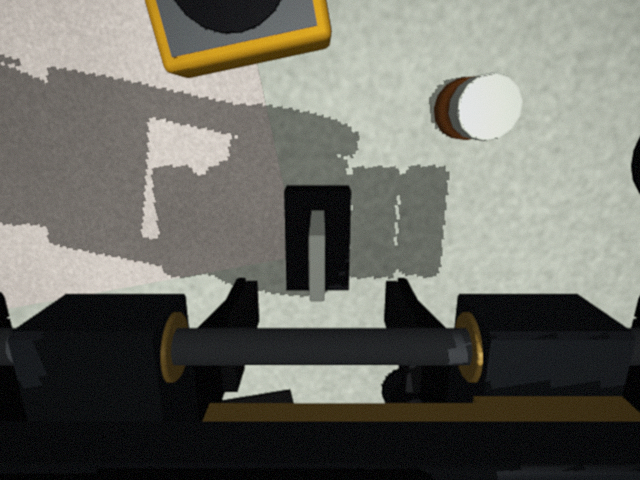

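play_rows:
  series:
    - {"tx": -0.0005, "ty": 0.0033, "tz": -0.02, "turn": 0.002}
    - {"tx": 0, "ty": 0, "tz": -0.02, "turn": 0}
    - {"tx": 0, "ty": 0, "tz": -0.02, "turn": 0}
    - {"tx": 0, "ty": 0, "tz": -0.0217, "turn": 0}
    - {"tx": 0, "ty": 0, "tz": 0, "turn": 0}
    - {"tx": 0, "ty": 0, "tz": 0, "turn": 0}

```text
time_s: 26.85
position: [0.6407, -0.1271, 0.0977]
tcp_rot: [[0.983, -0.184, -0.001], [-0.184, -0.983, 0.001], [-0.002, -0.0, -1.0]]
force: [0.3, -0.0, 1.5]
opening: 0.641
```

play_rows:
  gripper: 0
  series:
    - {"tx": 0, "ty": 0, "tz": 0, "turn": 0}
    - {"tx": 0, "ty": 0, "tz": 0, "turn": 0}
    - {"tx": 0, "ty": 0, "tz": 0, "turn": 0}
    - {"tx": 0, "ty": 0, "tz": 0, "turn": 0}
    - {"tx": 0, "ty": 0, "tz": 0, "turn": 0}
    - {"tx": 0, "ty": 0, "tz": 0, "turn": 0}
    - {"tx": 0, "ty": 0, "tz": 0, "turn": 0}

```text
time_s: 27.55
position: [0.641, -0.127, 0.0986]
tcp_rot: [[0.983, -0.183, 0.0], [-0.183, -0.983, -0.0], [0.0, -0.0, -1.0]]
force: [0.7, 0.4, -0.4]
opening: 0.087
```

```bash
python3 - <<'E'
from h import *
st();p=cap('wrist','w23.png')
E
```

```text
t 27.55 pos [ 0.641  -0.127   0.0986] yaw -10.57 tilt [ 0. -0.] F [ 0.7  0.4 -0.4] op 0.087 j [-21.  46.  85.   0.  49. -10.]
```

View pics/w23.png

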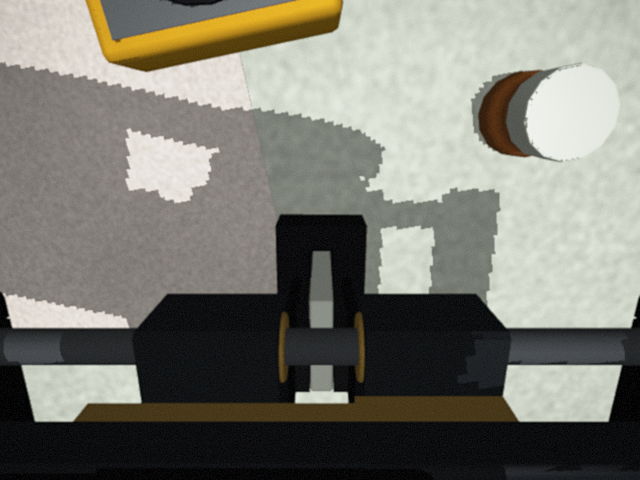

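play_rows:
  series:
    - {"tx": 0, "ty": 0, "tz": 0.015, "turn": 0}
    - {"tx": 0, "ty": 0, "tz": 0.03, "turn": 0}
    - {"tx": 0, "ty": 0, "tz": 0.04, "turn": 0}
    - {"tx": 0, "ty": 0, "tz": 0.04, "turn": 0}
    - {"tx": -0.0292, "ty": 0.0471, "tz": 0, "turn": 0}
    - {"tx": -0.0292, "ty": 0.0471, "tz": 0, "turn": 0}
    - {"tx": -0.0292, "ty": 0.0471, "tz": 0, "turn": 0}
    - {"tx": -0.0292, "ty": 0.0471, "tz": 0, "turn": 0}
    - {"tx": -0.0292, "ty": 0.0471, "tz": 0, "turn": 0}
    - {"tx": -0.0292, "ty": 0.0471, "tz": 0, "turn": 0}

```text
time_s: 28.6
position: [0.5, 0.1004, 0.1995]
tcp_rot: [[0.983, -0.184, 0.001], [-0.184, -0.983, 0.0], [0.001, -0.0, -1.0]]
force: [1.2, 0.4, -0.5]
opening: 0.088
```

play_rows:
  series:
    - {"tx": -0.0292, "ty": 0.0471, "tz": 0, "turn": 0}
    - {"tx": -0.0292, "ty": 0.0471, "tz": 0, "turn": 0}
    - {"tx": -0.0292, "ty": 0.0471, "tz": 0, "turn": 0}
    - {"tx": -0.0292, "ty": 0.0471, "tz": -0.03, "turn": 0}
    - {"tx": 0, "ty": 0, "tz": 0, "turn": 0}
    - {"tx": 0, "ty": 0, "tz": 0, "turn": 0}
    - {"tx": 0, "ty": 0, "tz": 0, "turn": 0}
    - {"tx": 0, "ty": 0, "tz": 0, "turn": 0}

```text
time_s: 29.4
position: [0.409, 0.2487, 0.1754]
tcp_rot: [[0.983, -0.185, 0.002], [-0.185, -0.983, 0.0], [0.002, -0.001, -1.0]]
force: [0.3, 0.6, 0.2]
opening: 0.09
```

```bash
python3 - <<'E'
from h import *
import pickle
st();p=cap('wrist','w24.png');pickle.dump(p,open('w24.pkl','wb'));st()
E
```

```text
t 29.4 pos [0.409  0.2487 0.1754] yaw -10.69 tilt [0.0019 0.0005] F [0.3 0.6 0.2] op 0.09 j [ 18.  30. 109.  -0.  41.  29.]
t 29.45 pos [0.4089 0.2487 0.1754] yaw -10.7 tilt [0.0017 0.0004] F [ 0.9 -0.   0.3] op 0.088 j [ 18.  30. 109.  -0.  41.  29.]
```

View pics/w24.png

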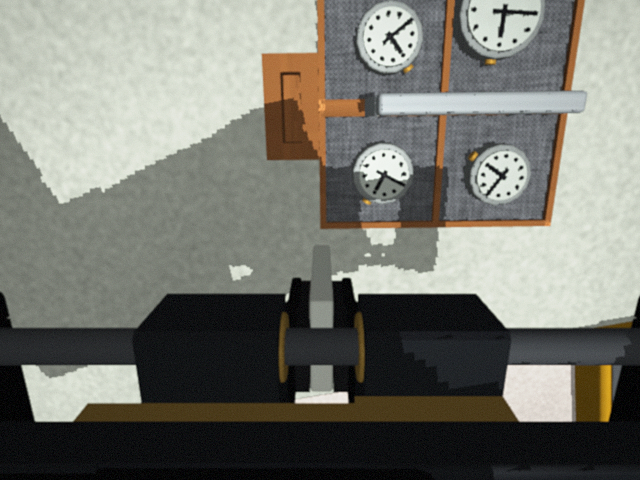

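```bash
python3 - <<'E'
from h import *
im=cv2.imread('pics/w24.png')
a=cv2.resize(im[45:170,250:340],(576,800)[0:2] if 0 else (432,600),interpolation=cv2.INTER_CUBIC)
b=cv2.resize(im[235:310,290:350],(360,450),interpolation=cv2.INTER_CUBIC)
b=np.vstack([b,np.zeros((150,360,3),np.uint8)])
cv2.imwrite('pics/w24c.png',np.hstack([a,b]))
E
```

```text
(no output)
```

View pics/w24c.png

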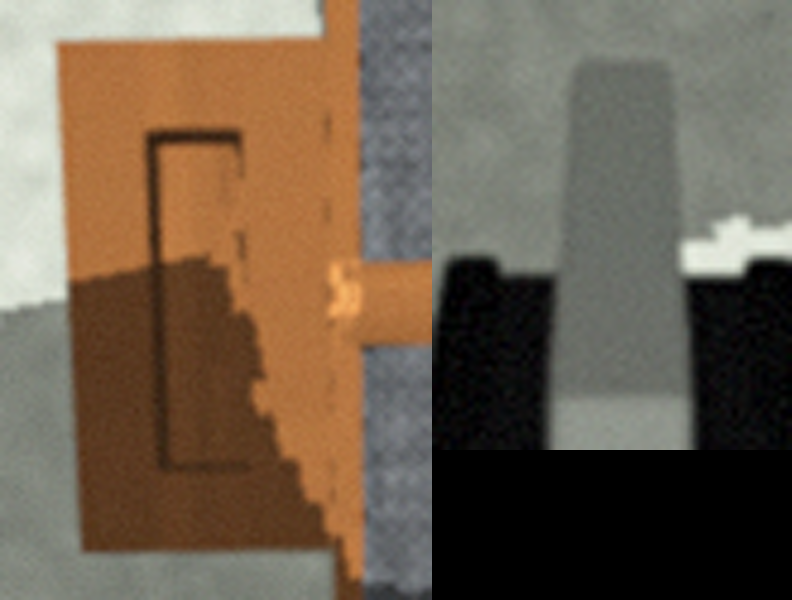

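```bash
python3 - <<'E'
from h import *
import pickle
p=pickle.load(open('w24.pkl','rb')); T=np.array([.409,.2487,.1754]); yaw=-10.7
cx=np.array([np.cos(np.radians(yaw)),np.sin(np.radians(yaw))]); cy=np.array([-cx[1],cx[0]])
def loc(X): d=X[:2]-T[:2]; return np.round([d@cx*1e3,d@cy*1e3],2)
s=lambda u,v:(250+u/4.8,45+v/4.8)
S=[w(p,*s(*q),.020) for q in [(147,131),(241,131),(252,470),(162,470)]]
print('slot corners local mm',[loc(X).tolist() for X in S],'center',loc(np.mean(S,0)))
print('holder left',[loc(w(p,*s(*q),.020)).tolist() for q in [(58,42),(82,551)]])
for zz in (.0788,.0808,.0828): print('foot',zz,[loc(w(p,u,245,zz)).tolist() for u in (313.8,330)])
for zz in (.1428,.1448,.1468):print('top',zz,[loc(w(p,u,301.2,zz)).tolist() for u in (309.3,333.3)])
print('slot world',np.mean(S,0), tp(-.092,0))
E
```

```text
slot corners local mm [[-22.26, 101.4], [-11.06, 101.42], [-10.22, 61.97], [-21.47, 61.96]] center [-16.25  81.69]
holder left [[-32.48, 111.15], [-31.84, 51.95]]
foot 0.0788 [[-2.67, 16.48], [5.3, 16.48]]
foot 0.0808 [[-2.64, 17.12], [5.25, 17.12]]
foot 0.0828 [[-2.6, 17.76], [5.2, 17.76]]
top 0.1428 [[-3.16, 16.98], [4.97, 16.98]]
top 0.1448 [[-3.1, 17.94], [4.9, 17.95]]
top 0.1468 [[-3.04, 18.9], [4.83, 18.91]]
slot world [0.40819655 0.3319842  0.02      ] [0.40729962 0.33308133]
```

play_rows:
  series:
    - {"tx": -0.0006, "ty": 0.0264, "tz": 0, "turn": 0}
    - {"tx": -0.0006, "ty": 0.0264, "tz": 0, "turn": 0}
    - {"tx": -0.0005, "ty": 0.0264, "tz": 0, "turn": 0}
    - {"tx": -0.0005, "ty": 0.0264, "tz": 0, "turn": 0.003}
    - {"tx": 0, "ty": 0, "tz": -0.02, "turn": 0}
    - {"tx": 0, "ty": 0, "tz": -0.02, "turn": 0}
    - {"tx": 0, "ty": 0, "tz": -0.02, "turn": 0}
    - {"tx": 0, "ty": 0, "tz": 0, "turn": 0}
    - {"tx": 0, "ty": 0, "tz": 0, "turn": 0}
    - {"tx": 0, "ty": 0, "tz": 0, "turn": 0}

```text
time_s: 30.45
position: [0.4068, 0.3338, 0.1276]
tcp_rot: [[0.983, -0.181, 0.002], [-0.181, -0.983, 0.001], [0.001, -0.001, -1.0]]
force: [0.5, -1.0, 0.3]
opening: 0.09
```

```bash
python3 - <<'E'
from h import *
import pickle
st();p=cap('wrist','w25.png');pickle.dump(p,open('w25.pkl','wb'));st()
im=p['pixels']; cv2.imwrite('pics/w25c.png',cv2.resize(im[180:320,230:420],(760,560),interpolation=cv2.INTER_CUBIC))
E
```

```text
t 30.45 pos [0.4068 0.3338 0.1276] yaw -10.45 tilt [0.0015 0.0008] F [ 0.5 -1.   0.3] op 0.09 j [ 27.  38. 104.   0.  39.  38.]
t 30.5 pos [0.4066 0.3339 0.1277] yaw -10.43 tilt [0.0016 0.0008] F [ 1.   1.3 -1.5] op 0.09 j [ 27.  38. 104.  -0.  39.  38.]
```

View pics/w25c.png

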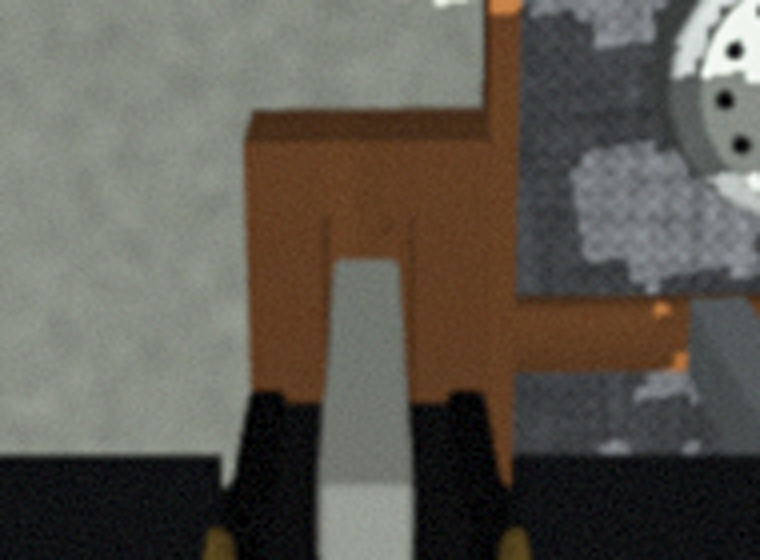

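```bash
python3 - <<'E'
from h import *
import pickle
p=pickle.load(open('w25.pkl','rb')); T=np.array([.4067,.3338,.1277]); yaw=-10.45
cx=np.array([np.cos(np.radians(yaw)),np.sin(np.radians(yaw))]); cy=np.array([-cx[1],cx[0]])
def loc(X): d=X[:2]-T[:2]; return np.round([d@cx*1e3,d@cy*1e3],2).tolist()
s=lambda u,v:(230+u/4,180+v/4)
for n,q,z in [('slotL',(328,215),.02),('slotL2',(326,330),.02),('slotR',(411,215),.02),('slotR2',(411,330),.02),('footL',(333,259),.0331),('footR',(400,259),.0331),('topL',(317,484),.0971),('topR',(413,484),.0971),('hold farL',(247,140),.02),('hold farR',(487,138),.02),('holdL2',(253,390),.02)]: print(n,loc(w(p,*s(*q),z)))
E
```

```text
slotL [-3.85, 19.07]
slotL2 [-4.2, 3.29]
slotR [6.86, 19.08]
slotR2 [7.0, 3.3]
footL [-2.98, 17.3]
footR [5.16, 17.3]
topL [-3.15, 18.08]
topR [4.83, 18.09]
hold farL [-14.1, 29.0]
hold farR [16.44, 29.29]
holdL2 [-13.98, -5.22]
```

play_rows:
  series:
    - {"tx": 0.0006, "ty": 0, "tz": 0, "turn": 0}
    - {"tx": 0, "ty": 0, "tz": -0.01, "turn": 0}
    - {"tx": 0, "ty": 0, "tz": -0.006, "turn": 0}
    - {"tx": 0, "ty": 0, "tz": -0.006, "turn": 0}
    - {"tx": 0, "ty": 0, "tz": 0, "turn": 0}

```text
time_s: 31.0
position: [0.4058, 0.3337, 0.1082]
tcp_rot: [[0.984, -0.18, -0.002], [-0.18, -0.984, -0.001], [-0.002, 0.001, -1.0]]
force: [-0.6, 0.8, -0.7]
opening: 0.088
```

```bash
python3 - <<'E'
from h import *
st();p=cap('wrist','w26.png');st()
im=p['pixels']; cv2.imwrite('pics/w26c.png',cv2.resize(im[180:320,230:420],(760,560),interpolation=cv2.INTER_CUBIC))
E
```

```text
t 31.0 pos [0.4058 0.3337 0.1082] yaw -10.39 tilt [-0.0018 -0.0009] F [-0.6  0.8 -0.7] op 0.088 j [ 27.  40. 104.  -0.  36.  38.]
t 31.05 pos [0.406  0.3338 0.1085] yaw -10.39 tilt [-0.0013 -0.0007] F [-0.7  0.3  0.7] op 0.094 j [ 27.  40. 104.  -0.  36.  38.]
```

View pics/w26c.png

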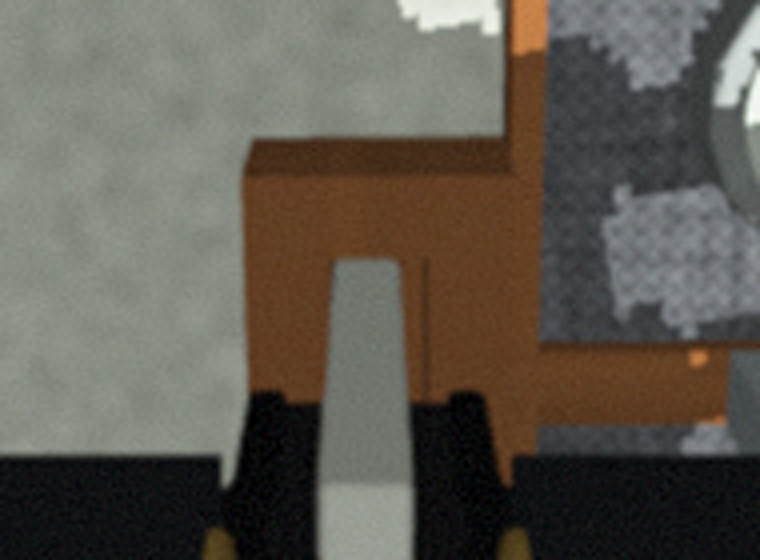

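```bash
python3 - <<'E'
from h import *
p=cap('wrist'); s0,yaw=st(); T=s0['position']
p=cap('wrist','w27.png')
cx=np.array([np.cos(np.radians(yaw)),np.sin(np.radians(yaw))]); cy=np.array([-cx[1],cx[0]])
def loc(X): d=X[:2]-T[:2]; return np.round([d@cx*1e3,d@cy*1e3],2).tolist()
s=lambda u,v:(230+u/4,180+v/4)
for n,q,z in [('slotR',(428,258),.02),('footL',(333,259),.0139),('footR',(400,259),.0139),('hold farL',(245,173),.02),('hold farR',(511,173),.02),('holdL2',(250,390),.02)]: print(n,loc(w(p,*s(*q),z)))
im=p['pixels']; cv2.imwrite('pics/w27c.png',cv2.resize(im[180:320,230:420],(760,560),interpolation=cv2.INTER_CUBIC))
E
```

```text
t 31.1 pos [0.4062 0.334  0.1088] yaw -10.38 tilt [-0.0007 -0.0004] F [ 1.  -0.5 -0.4] op 0.093 j [ 27.  40. 104.  -0.  36.  38.]
slotR [8.14, 19.07]
footL [-3.18, 16.97]
footR [4.98, 16.98]
hold farL [-13.21, 29.39]
hold farR [17.64, 29.42]
holdL2 [-13.15, 2.31]
```

View pics/w27c.png

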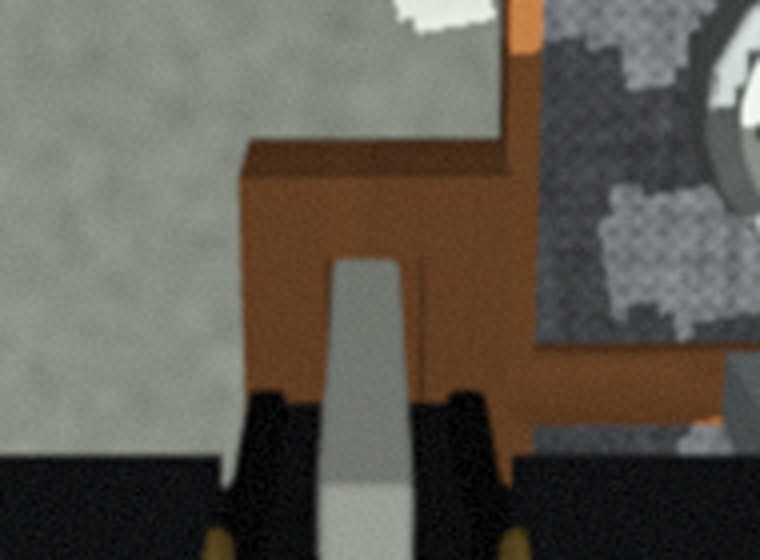

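play_rows:
  series:
    - {"tx": 0.0012, "ty": -0.0002, "tz": 0, "turn": 0}
    - {"tx": 0, "ty": 0, "tz": 0, "turn": 0}
    - {"tx": 0, "ty": 0, "tz": 0, "turn": 0}
    - {"tx": 0, "ty": 0, "tz": 0, "turn": 0}
    - {"tx": 0, "ty": 0, "tz": 0, "turn": 0}

```text
time_s: 31.65
position: [0.4073, 0.3338, 0.1092]
tcp_rot: [[0.984, -0.18, 0.0], [-0.18, -0.984, 0.0], [0.0, -0.0, -1.0]]
force: [1.0, -0.6, 0.3]
opening: 0.088
```

```bash
python3 - <<'E'
from h import *
st();p=cap('wrist','w28.png');st()
im=p['pixels']; cv2.imwrite('pics/w28c.png',cv2.resize(im[180:320,230:420],(760,560),interpolation=cv2.INTER_CUBIC))
E
```

```text
t 31.65 pos [0.4073 0.3338 0.1092] yaw -10.39 tilt [0.0001 0.    ] F [ 1.  -0.6  0.3] op 0.088 j [ 27.  39. 104.  -0.  36.  38.]
t 31.7 pos [0.4073 0.3338 0.1092] yaw -10.4 tilt [0.0001 0.    ] F [-0.6 -0.3 -0.7] op 0.092 j [ 27.  40. 104.   0.  36.  38.]
```

View pics/w28c.png

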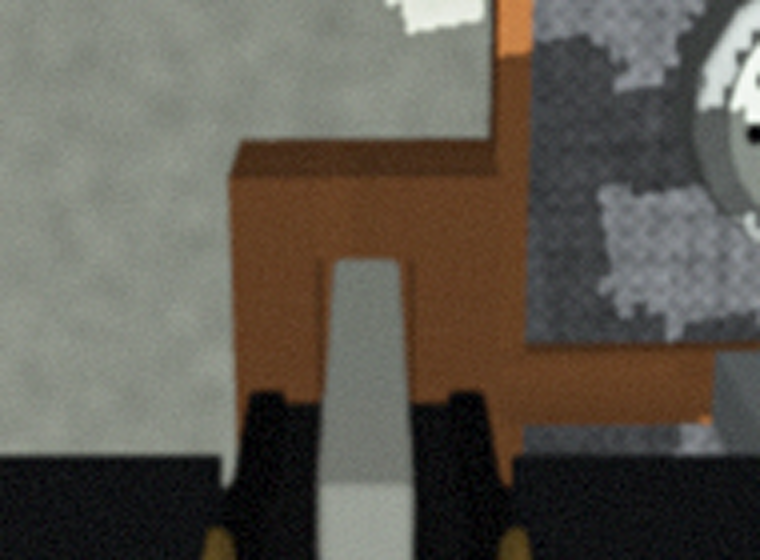

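play_rows:
  series:
    - {"tx": 0, "ty": 0, "tz": -0.004, "turn": 0}
    - {"tx": 0, "ty": 0, "tz": -0.004, "turn": 0}
    - {"tx": 0, "ty": 0, "tz": -0.004, "turn": 0}
    - {"tx": 0, "ty": 0, "tz": 0, "turn": 0}
    - {"tx": 0, "ty": 0, "tz": 0, "turn": 0}
    - {"tx": 0, "ty": 0, "tz": 0, "turn": 0}

```text
time_s: 32.3
position: [0.4073, 0.3339, 0.0995]
tcp_rot: [[0.984, -0.18, -0.0], [-0.18, -0.984, 0.0], [-0.0, -0.0, -1.0]]
force: [0.4, 0.2, -0.4]
opening: 0.088
```

```bash
python3 - <<'E'
from h import *
st();p=cap('wrist','w29.png');st()
im=p['pixels']; cv2.imwrite('pics/w29c.png',cv2.resize(im[180:320,230:420],(760,560),interpolation=cv2.INTER_CUBIC))
E
```

```text
t 32.3 pos [0.4073 0.3339 0.0995] yaw -10.39 tilt [-0.  0.] F [ 0.4  0.2 -0.4] op 0.088 j [ 27.  41. 104.   0.  35.  38.]
t 32.35 pos [0.4074 0.3339 0.0996] yaw -10.39 tilt [0.0002 0.0001] F [ 0.2  0.4 -0.7] op 0.089 j [ 27.  41. 104.   0.  35.  38.]
```

View pics/w29c.png

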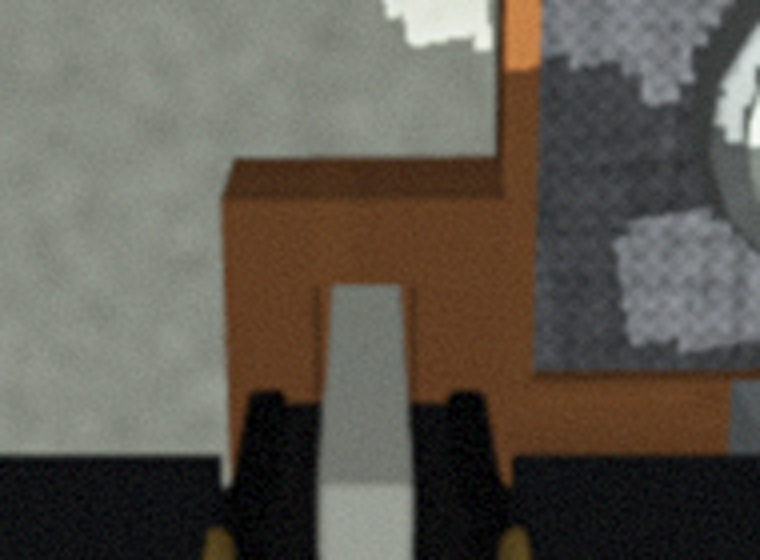

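play_rows:
  series:
    - {"tx": 0, "ty": 0, "tz": -0.0025, "turn": 0}
    - {"tx": 0, "ty": 0, "tz": 0, "turn": 0}
    - {"tx": 0, "ty": 0, "tz": 0, "turn": 0}

```text
time_s: 32.65
position: [0.4073, 0.3338, 0.0975]
tcp_rot: [[0.984, -0.18, -0.0], [-0.18, -0.984, -0.0], [-0.0, 0.0, -1.0]]
force: [-0.1, -0.9, -0.8]
opening: 0.092
```

play_rows:
  gripper: 0.3
  series:
    - {"tx": 0, "ty": 0, "tz": 0, "turn": 0}
    - {"tx": 0, "ty": 0, "tz": 0, "turn": 0}
    - {"tx": 0, "ty": 0, "tz": 0, "turn": 0}
    - {"tx": 0, "ty": 0, "tz": 0.005, "turn": 0}
    - {"tx": 0, "ty": 0, "tz": 0.02, "turn": 0}
    - {"tx": 0, "ty": 0, "tz": 0.04, "turn": 0}
    - {"tx": 0, "ty": 0, "tz": 0.05, "turn": 0}
    - {"tx": 0, "ty": 0, "tz": 0.05, "turn": 0}
    - {"tx": 0, "ty": 0, "tz": 0, "turn": 0}

```text
time_s: 33.55
position: [0.4099, 0.3354, 0.235]
tcp_rot: [[0.984, -0.18, 0.011], [-0.18, -0.984, 0.006], [0.01, -0.007, -1.0]]
force: [0.3, 0.6, 0.9]
opening: 0.3
```

```bash
python3 - <<'E'
from h import *
st();p=cap('wrist','w30.png'); cap('scene','s30.png'); go(.47,.21,.23,-10.4)
E
```

```text
t 33.55 pos [0.4099 0.3354 0.235 ] yaw -10.38 tilt [0.0107 0.0056] F [0.3 0.6 0.9] op 0.3 j [27. 27. 99.  0. 53. 38.]
t 33.65 pos [0.4075 0.334  0.2308] yaw -10.39 tilt [0.0025 0.0013] F [-0.  -0.3 -0.8] op 0.302 j [ 27.  28. 100.  -0.  52.  38.]
TOTAL shift shares [ 0.0781 -0.155  -0.001 ] turn -0.0002 deg -0.01 -> rows 3 each [ 0.026  -0.0517 -0.0003] -0.0001
```

View pics/w30.png

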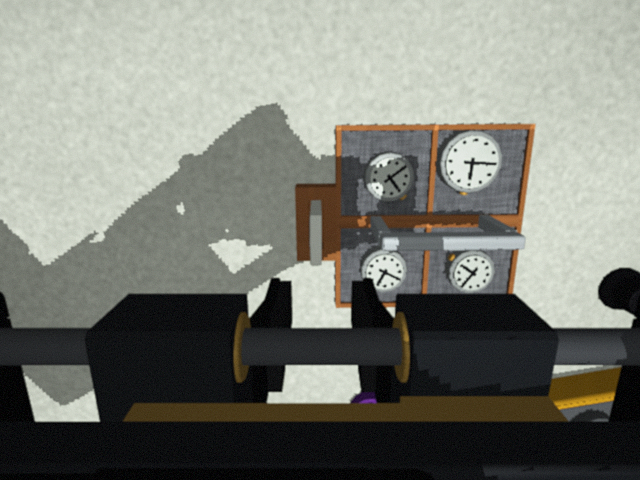

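play_rows:
  gripper: 0.65
  series:
    - {"tx": 0.0106, "ty": -0.002, "tz": 0, "turn": 0.1364}
    - {"tx": 0.0106, "ty": -0.002, "tz": 0, "turn": 0.1364}
    - {"tx": 0.0106, "ty": -0.002, "tz": 0, "turn": 0.1364}
    - {"tx": 0.0106, "ty": -0.002, "tz": 0, "turn": 0.1364}
    - {"tx": 0.0106, "ty": -0.002, "tz": 0, "turn": 0.1364}
    - {"tx": 0.0106, "ty": -0.002, "tz": 0, "turn": 0.1364}
    - {"tx": 0.0106, "ty": -0.002, "tz": 0, "turn": 0.1364}
    - {"tx": 0.0106, "ty": -0.002, "tz": 0, "turn": 0.1364}
    - {"tx": 0.0106, "ty": -0.002, "tz": 0, "turn": 0.1364}
    - {"tx": 0.0106, "ty": -0.002, "tz": 0, "turn": 0.1364}

```text
time_s: 34.65
position: [0.4913, 0.3172, 0.2274]
tcp_rot: [[0.313, 0.95, -0.004], [0.95, -0.313, -0.002], [-0.003, -0.003, -1.0]]
force: [-0.1, 0.3, 0.2]
opening: 0.651
```

play_rows:
  series:
    - {"tx": 0, "ty": 0, "tz": 0, "turn": 0.136}
    - {"tx": 0, "ty": 0, "tz": 0, "turn": 0}
    - {"tx": 0, "ty": 0, "tz": 0, "turn": 0}
    - {"tx": 0, "ty": 0, "tz": 0, "turn": 0}
    - {"tx": 0, "ty": 0, "tz": 0, "turn": 0}

```text
time_s: 35.15
position: [0.4918, 0.3178, 0.2292]
tcp_rot: [[0.181, 0.983, -0.001], [0.983, -0.181, -0.0], [-0.0, -0.001, -1.0]]
force: [-1.1, 0.1, -1.2]
opening: 0.648
```

```bash
python3 - <<'E'
from h import *
import pickle
st();p=cap('wrist','w31.png');pickle.dump(p,open('w31.pkl','wb'))
st()
E
```

```text
t 35.15 pos [0.4918 0.3178 0.2292] yaw 79.55 tilt [-0.0008 -0.0003] F [-1.1  0.1 -1.2] op 0.648 j [ 22.  32.  91.   0.  57. -58.]
t 35.2 pos [0.4918 0.3179 0.2294] yaw 79.57 tilt [-0.0004 -0.0002] F [ 0.3 -0.1 -0.4] op 0.65 j [ 22.  32.  91.   0.  57. -58.]
```

View pics/w31.png

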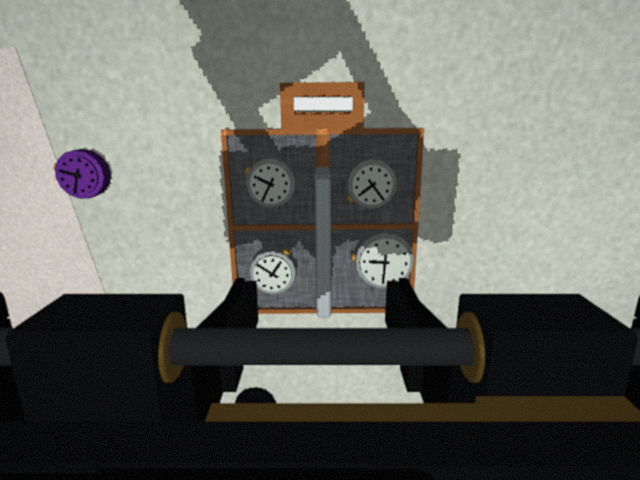

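```bash
python3 - <<'E'
from trayfit import *
import pickle
p=pickle.load(open('w31.pkl','rb'))
cv2.imwrite('pics/w31c.png',cv2.resize(p['pixels'][70:330,210:435],(692,800)[0:2] if 0 else (519,600),interpolation=cv2.INTER_CUBIC))
E
```

```text
(no output)
```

View pics/w31c.png

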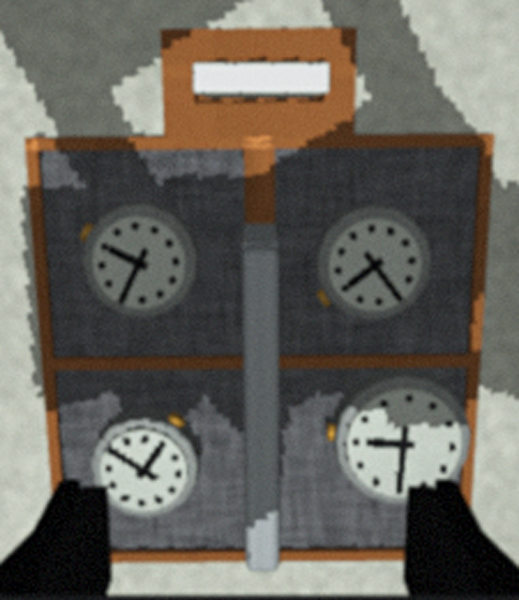

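```bash
python3 - <<'E'
from trayfit import *
import pickle
p=pickle.load(open('w31.pkl','rb'))
c=lambda u,v:(210+u/2.307,70+v/2.307)
P=[((-76,-76,12),c(28,140)),((-76,76,12),c(492,136)),((76,-76,12),c(57,558)),((48,-5,74),c(248,570)),((48,5,74),c(278,570)),((-48,-5,74),c(245,250)),((-48,5,74),c(277,250))]
fit(p,P,[.49,.32,-.18])
q=cap('wrist'); s,y=st(); 
E
```

```text
tray [0.4983 0.3171] yaw -10.09
[[-1.3, -1.7], [2.2, -1.1], [-0.4, 2.1], [-0.9, 1.9], [0.8, 1.8], [-0.9, -0.2], [1.5, -0.3]]
t 35.25 pos [0.4919 0.3179 0.2295] yaw 79.57 tilt [-0.0001 -0.    ] F [-0.7  0.4  0.5] op 0.655 j [ 22.  32.  91.   0.  57. -58.]
```

play_rows:
  series:
    - {"tx": 0, "ty": 0, "tz": -0.04, "turn": 0}
    - {"tx": 0, "ty": 0, "tz": -0.04, "turn": 0}
    - {"tx": 0, "ty": 0, "tz": -0.03, "turn": 0}
    - {"tx": 0, "ty": 0, "tz": -0.02, "turn": 0}
    - {"tx": 0, "ty": 0, "tz": -0.0094, "turn": 0}
    - {"tx": 0, "ty": 0, "tz": 0, "turn": 0}
    - {"tx": 0, "ty": 0, "tz": 0, "turn": 0}

```text
time_s: 35.95
position: [0.4926, 0.318, 0.1187]
tcp_rot: [[0.18, 0.984, 0.001], [0.984, -0.18, 0.0], [0.001, 0.001, -1.0]]
force: [-0.6, 0.4, -0.1]
opening: 0.652
```

play_rows:
  gripper: 0
  series:
    - {"tx": 0, "ty": 0, "tz": 0, "turn": 0}
    - {"tx": 0, "ty": 0, "tz": 0, "turn": 0}
    - {"tx": 0, "ty": 0, "tz": 0, "turn": 0}
    - {"tx": 0, "ty": 0, "tz": 0, "turn": 0}
    - {"tx": 0, "ty": 0, "tz": 0, "turn": 0}
    - {"tx": 0, "ty": 0, "tz": 0, "turn": 0}
    - {"tx": 0, "ty": 0, "tz": 0, "turn": 0}

```text
time_s: 36.65
position: [0.4922, 0.3181, 0.1181]
tcp_rot: [[0.181, 0.984, 0.0], [0.984, -0.181, 0.001], [0.001, 0.0, -1.0]]
force: [-0.7, 1.5, 1.1]
opening: 0.111
```

```bash
python3 - <<'E'
from h import *
s,_=st(); print(s['moment']); p=cap('wrist','w32.png')
E
```

```text
t 36.65 pos [0.4922 0.3181 0.1181] yaw 79.59 tilt [0.0005 0.0008] F [-0.7  1.5  1.1] op 0.111 j [ 22.  41.  95.   0.  44. -58.]
[ 0.2439437  -0.12817861  0.01266953]
```

View pics/w32.png

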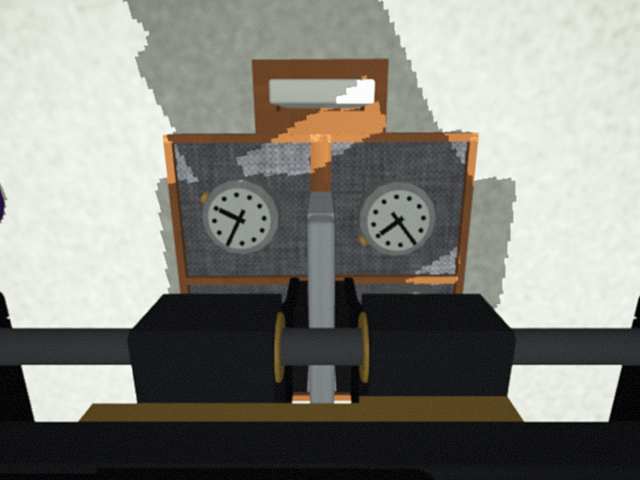

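play_rows:
  series:
    - {"tx": 0, "ty": 0, "tz": 0.003, "turn": 0}
    - {"tx": 0, "ty": 0, "tz": 0.004, "turn": 0}
    - {"tx": 0, "ty": 0, "tz": 0.006, "turn": 0}
    - {"tx": 0, "ty": 0, "tz": 0.006, "turn": 0}
    - {"tx": 0, "ty": 0, "tz": 0.006, "turn": 0}
    - {"tx": 0, "ty": 0, "tz": 0, "turn": 0}
    - {"tx": 0, "ty": 0, "tz": 0, "turn": 0}
    - {"tx": 0, "ty": 0, "tz": 0, "turn": 0}

```text
time_s: 37.5
position: [0.4919, 0.3177, 0.138]
tcp_rot: [[0.18, 0.984, -0.0], [0.984, -0.18, -0.0], [-0.0, -0.0, -1.0]]
force: [0.6, -0.1, -9.2]
opening: 0.111
```

```bash
python3 - <<'E'
from h import *
import pickle
s,_=st(); print(s['moment']); p=cap('wrist','w33.png'); cap('scene','s33.png');pickle.dump(p,open('w33.pkl','wb'))
q=cv2.imread('pics/w32.png').astype(int); 
cv2.imwrite('pics/w33d.png',np.vstack([cv2.imread('pics/w32.png')[40:300,140:500],p['pixels'][40:300,140:500]]))
E
```

```text
t 37.5 pos [0.4919 0.3177 0.138 ] yaw 79.61 tilt [-0.0004 -0.0002] F [ 0.6 -0.1 -9.2] op 0.111 j [ 22.  39.  95.  -0.  46. -58.]
[ 0.11400098 -0.14457331 -0.00465427]
```

View pics/w33d.png

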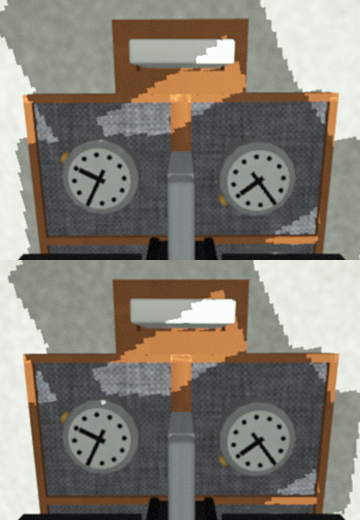

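View pics/s33.png

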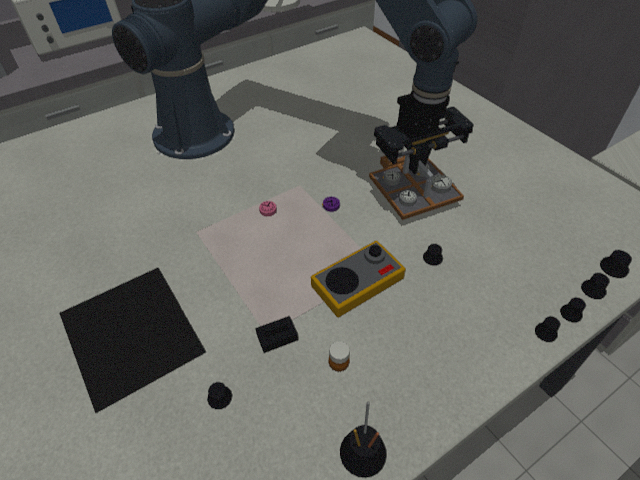

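```bash
python3 - <<'E'
from trayfit import *
for n in ('top','scene'):
    p=cap(n); m=nets.masks_of(p,'mat')[0]
    g=p['pixels'].max(2); reg=cv2.dilate(m['region'].astype(np.uint8),np.ones((9,9)))
    b=((g<75)&(reg>0)).astype(np.uint8)
    nn,lab,stt,_=cv2.connectedComponentsWithStats(b); k=1+np.argmax(stt[1:,4]); b=(lab==k).astype(np.uint8)
    cnt=max(cv2.findContours(b,cv2.RETR_EXTERNAL,cv2.CHAIN_APPROX_NONE)[0],key=cv2.contourArea)
    # world points on contour; fit rectangle in world
    pts=np.array([w(p,u+0.0,v+0.0,.003)[:2] for u,v in cnt[:,0]])
    r=cv2.minAreaRect((pts*1000).astype(np.float32)); print(n,r)
    # robust fit: signed rectangle distance
    def f(q):
        c,s=np.cos(q[2]),np.sin(q[2]); d=pts-q[:2]; x=np.abs(d@[c,s])-q[3]; y=np.abs(d@[-s,c])-q[4]
        return np.where((x>0)&(y>0),np.hypot(x,y),np.maximum(x,y))*1e3
    q=least_squares(f,[.484,-.336,0,.1125,.095],loss='soft_l1').x; print(np.round(q[:2],4),np.degrees(q[2]),q[3:]*2)
E
```

```text
top ((483.8676452636719, -334.7508850097656), (187.3891143798828, 221.2122039794922), 89.98008728027344)
[ 0.4838 -0.3346] -0.16306609250322984 [0.21922047 0.18514106]
scene ((488.1163330078125, -336.58563232421875), (189.6966094970703, 224.76422119140625), 89.79810333251953)
[ 0.4883 -0.3367] -0.22825811192645484 [0.22266193 0.18787934]
```

play_rows:
  series:
    - {"tx": 0, "ty": 0, "tz": 0.01, "turn": 0}
    - {"tx": 0, "ty": 0, "tz": 0.02, "turn": 0}
    - {"tx": 0, "ty": 0, "tz": 0.02, "turn": 0}
    - {"tx": 0, "ty": 0, "tz": 0.015, "turn": 0}
    - {"tx": 0, "ty": -0.006, "tz": 0.01, "turn": 0}
    - {"tx": 0, "ty": -0.012, "tz": 0.005, "turn": 0}
    - {"tx": 0, "ty": -0.02, "tz": 0, "turn": 0}
    - {"tx": 0, "ty": -0.027, "tz": 0, "turn": 0}
    - {"tx": 0, "ty": -0.03, "tz": 0, "turn": 0}
    - {"tx": 0, "ty": -0.03, "tz": 0, "turn": 0}

```text
time_s: 38.8
position: [0.4912, 0.2156, 0.2013]
tcp_rot: [[0.18, 0.984, -0.002], [0.984, -0.18, -0.001], [-0.001, -0.002, -1.0]]
force: [-0.1, -0.3, -9.4]
opening: 0.105
```

play_rows:
  series:
    - {"tx": 0, "ty": -0.03, "tz": 0, "turn": 0.01}
    - {"tx": 0, "ty": -0.03, "tz": 0, "turn": 0.02}
    - {"tx": 0, "ty": -0.03, "tz": 0, "turn": 0.02}
    - {"tx": 0, "ty": -0.03, "tz": 0, "turn": 0.02}
    - {"tx": 0, "ty": -0.03, "tz": 0, "turn": 0.02}
    - {"tx": -0.002, "ty": -0.03, "tz": 0, "turn": 0.02}
    - {"tx": -0.003, "ty": -0.03, "tz": 0, "turn": 0.02}
    - {"tx": -0.003, "ty": -0.03, "tz": 0, "turn": 0.02}
    - {"tx": -0.003, "ty": -0.03, "tz": 0, "turn": 0.01}
    - {"tx": -0.002, "ty": -0.03, "tz": 0, "turn": 0.01}

```text
time_s: 39.8
position: [0.4802, -0.0241, 0.2016]
tcp_rot: [[0.004, 1.0, -0.002], [1.0, -0.004, 0.0], [0.0, -0.002, -1.0]]
force: [0.2, -0.9, -8.4]
opening: 0.109
```

play_rows:
  series:
    - {"tx": 0, "ty": -0.03, "tz": 0, "turn": 0}
    - {"tx": 0, "ty": -0.03, "tz": 0, "turn": 0}
    - {"tx": 0, "ty": -0.03, "tz": 0, "turn": 0}
    - {"tx": 0, "ty": -0.03, "tz": 0, "turn": 0}
    - {"tx": 0, "ty": -0.03, "tz": 0, "turn": 0}
    - {"tx": 0, "ty": -0.03, "tz": 0, "turn": 0}
    - {"tx": 0, "ty": -0.027, "tz": 0, "turn": 0}
    - {"tx": 0, "ty": -0.02, "tz": 0, "turn": 0}
    - {"tx": 0, "ty": -0.012, "tz": 0, "turn": 0}
    - {"tx": 0, "ty": -0.006, "tz": 0, "turn": 0}

```text
time_s: 40.8
position: [0.4812, -0.2191, 0.2018]
tcp_rot: [[0.005, 1.0, -0.001], [1.0, -0.005, 0.0], [0.0, -0.001, -1.0]]
force: [1.1, 0.6, -8.7]
opening: 0.112
```

play_rows:
  series:
    - {"tx": 0, "ty": 0, "tz": 0, "turn": 0}
    - {"tx": 0, "ty": 0, "tz": 0, "turn": 0}
    - {"tx": 0, "ty": 0, "tz": 0, "turn": 0}
    - {"tx": 0, "ty": 0, "tz": 0, "turn": 0}

```text
time_s: 41.2
position: [0.4816, -0.2173, 0.202]
tcp_rot: [[0.002, 1.0, -0.0], [1.0, -0.002, 0.0], [0.0, -0.0, -1.0]]
force: [-0.2, 0.1, -9.3]
opening: 0.109
```

```bash
python3 - <<'E'
from h import *
p=cap('wrist','w34.png'); go(.4788,-.3355,.2,89.8)
E
```

```text
t 41.25 pos [ 0.4817 -0.2174  0.2021] yaw 89.87 tilt [-0.0002  0.0002] F [ 0.6  0.7 -9.5] op 0.113 j [ -36.   30.  101.    0.   49. -126.]
TOTAL shift shares [-0.0036 -0.1476 -0.0026] turn -0.0012 deg -0.07 -> rows 3 each [-0.0012 -0.0492 -0.0009] -0.0004
```

View pics/w34.png

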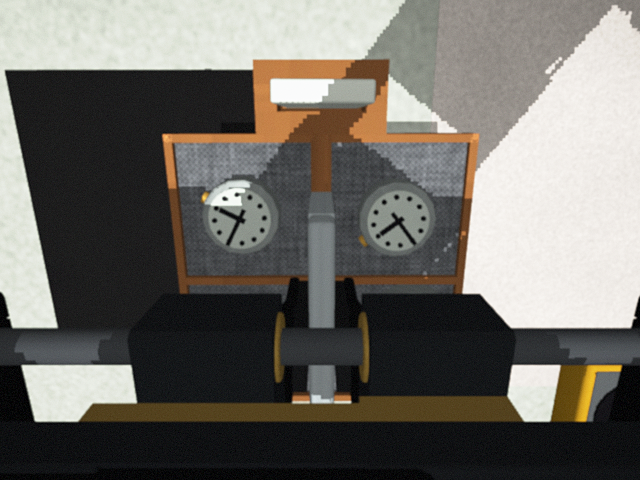

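play_rows:
  series:
    - {"tx": 0, "ty": -0.01, "tz": 0, "turn": 0}
    - {"tx": 0, "ty": -0.02, "tz": 0, "turn": 0}
    - {"tx": -0.001, "ty": -0.03, "tz": 0, "turn": 0}
    - {"tx": -0.001, "ty": -0.03, "tz": 0, "turn": 0}
    - {"tx": -0.0016, "ty": -0.03, "tz": 0, "turn": 0}
    - {"tx": 0, "ty": -0.018, "tz": 0, "turn": 0}
    - {"tx": 0, "ty": -0.0096, "tz": -0.01, "turn": 0}
    - {"tx": 0, "ty": 0, "tz": -0.02, "turn": 0}
    - {"tx": 0, "ty": 0, "tz": -0.02, "turn": 0}
    - {"tx": 0, "ty": 0, "tz": -0.015, "turn": 0}

```text
time_s: 42.25
position: [0.4781, -0.3353, 0.1483]
tcp_rot: [[0.003, 1.0, -0.002], [1.0, -0.003, 0.003], [0.003, -0.002, -1.0]]
force: [-1.5, -0.3, -8.9]
opening: 0.112
```

play_rows:
  series:
    - {"tx": 0, "ty": 0, "tz": -0.01, "turn": 0}
    - {"tx": 0, "ty": 0, "tz": -0.005, "turn": 0}
    - {"tx": 0, "ty": 0, "tz": 0, "turn": 0}
    - {"tx": 0, "ty": 0, "tz": 0, "turn": 0}
    - {"tx": 0, "ty": 0, "tz": 0, "turn": 0}
    - {"tx": 0, "ty": 0, "tz": 0, "turn": 0}

```text
time_s: 42.85
position: [0.4791, -0.3365, 0.1387]
tcp_rot: [[0.003, 1.0, 0.001], [1.0, -0.003, -0.001], [-0.001, 0.001, -1.0]]
force: [-0.4, -0.1, -8.6]
opening: 0.108
```

```bash
python3 - <<'E'
from h import *
import pickle
p=cap('wrist','w35.png');pickle.dump(p,open('w35.pkl','wb')); go(.4788,-.3355,.122,89.8); cap('top','t35.png'); cap('scene','s35.png')
E
```

```text
t 42.9 pos [ 0.479  -0.3364  0.1386] yaw 89.81 tilt [ 0.0007 -0.0008] F [ 0.   0.8 -8.5] op 0.114 j [ -46.   39.   95.   -0.   46. -136.]
TOTAL shift shares [-0.0003  0.0012 -0.0208] turn -0.0001 deg -0.01 -> rows 1 each [-0.0003  0.0012 -0.0208] -0.0001
```

View pics/w35.png

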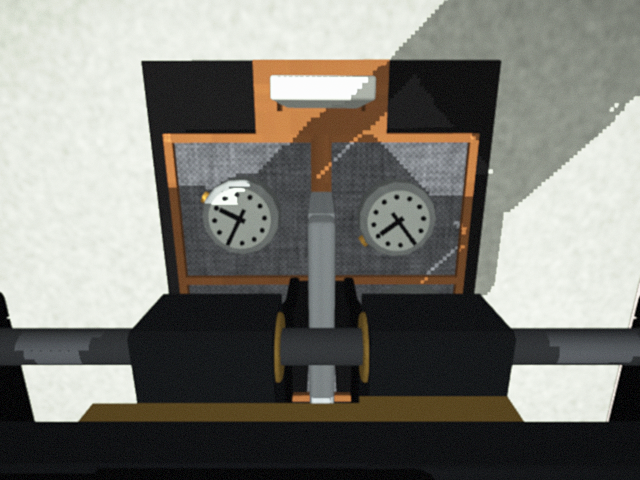

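View pics/s35.png

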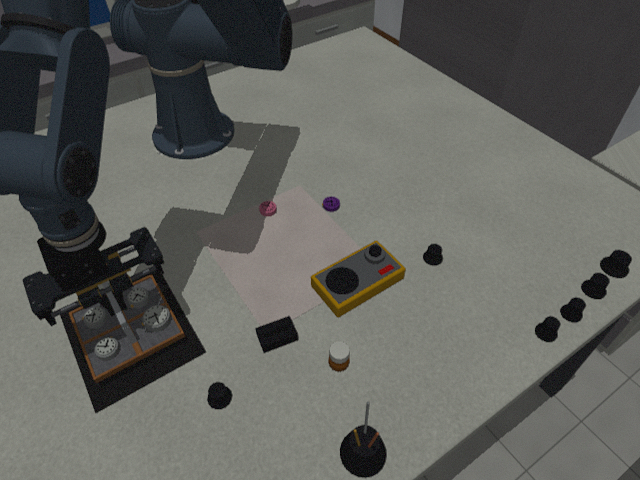

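```bash
python3 - <<'E'
from h import *
import pickle
p=pickle.load(open('w35.pkl','rb'))
for n,q,z in [('matL',(142,61),.003),('matR',(500,61),.003),('matL low',(164,250),.003),('matR low',(482,250),.003),('trayL',(163,134),.0326),('trayR',(478,134),.0326),('holdL',(253,60),.0406),('holdR',(388,60),.0406)]: print(n,np.round(w(p,*q,z),4))
p=cap('scene'); im=p['pixels'][220:430,30:240]; cv2.imwrite('pics/s36c.png',cv2.resize(im,(600,600),interpolation=cv2.INTER_CUBIC))
E
```

```text
matL [ 0.3735 -0.4313  0.003 ]
matR [ 0.374  -0.2443  0.003 ]
matL low [ 0.4776 -0.4316  0.003 ]
matR low [ 0.4779 -0.2422  0.003 ]
trayL [ 0.4094 -0.4132  0.0326]
trayR [ 0.4098 -0.2629  0.0326]
holdL [ 0.3779 -0.3672  0.0406]
holdR [ 0.3781 -0.3084  0.0406]
```

View pics/s36c.png

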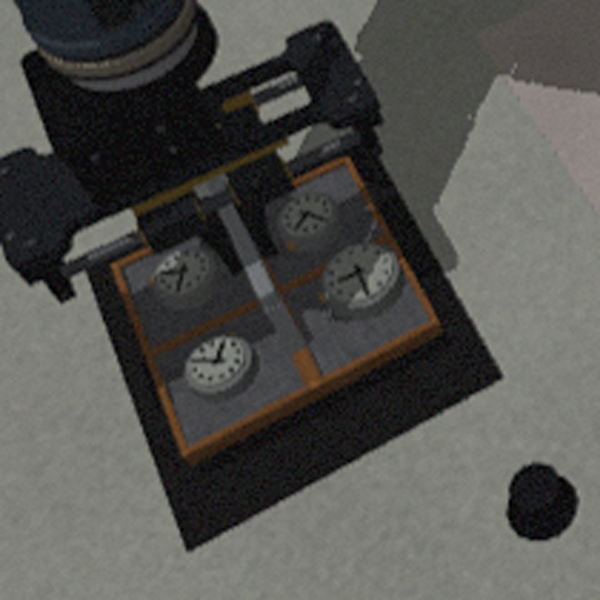

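play_rows:
  series:
    - {"tx": 0, "ty": 0, "tz": -0.006, "turn": 0}
    - {"tx": 0, "ty": 0, "tz": -0.005, "turn": 0}
    - {"tx": 0, "ty": 0, "tz": -0.005, "turn": 0}
    - {"tx": 0, "ty": 0, "tz": -0.003, "turn": 0}
    - {"tx": 0, "ty": 0, "tz": 0, "turn": 0}
    - {"tx": 0, "ty": 0, "tz": 0, "turn": 0}

```text
time_s: 43.65
position: [0.4788, -0.3363, 0.1227]
tcp_rot: [[0.003, 1.0, -0.0], [1.0, -0.003, 0.0], [0.0, -0.0, -1.0]]
force: [-1.0, 1.0, -8.8]
opening: 0.11
```

play_rows:
  series:
    - {"tx": 0, "ty": 0, "tz": -0.002, "turn": 0}
    - {"tx": 0, "ty": 0, "tz": 0, "turn": 0}
    - {"tx": 0, "ty": 0, "tz": 0, "turn": 0}

```text
time_s: 43.95
position: [0.4788, -0.3363, 0.1213]
tcp_rot: [[0.003, 1.0, 0.0], [1.0, -0.003, -0.0], [-0.0, 0.0, -1.0]]
force: [-0.3, -0.3, -8.8]
opening: 0.11
```

play_rows:
  series:
    - {"tx": 0, "ty": 0, "tz": -0.001, "turn": 0}
    - {"tx": 0, "ty": 0, "tz": 0, "turn": 0}
    - {"tx": 0, "ty": 0, "tz": 0, "turn": 0}

```text
time_s: 44.25
position: [0.4789, -0.3363, 0.1211]
tcp_rot: [[0.003, 1.0, 0.0], [1.0, -0.003, -0.0], [-0.0, 0.0, -1.0]]
force: [-1.2, 1.3, -2.3]
opening: 0.113
```

play_rows:
  series:
    - {"tx": 0, "ty": 0, "tz": -0.0004, "turn": 0}
    - {"tx": 0, "ty": 0, "tz": 0, "turn": 0}

```text
time_s: 44.45
position: [0.4789, -0.3363, 0.121]
tcp_rot: [[0.003, 1.0, 0.0], [1.0, -0.003, -0.001], [-0.001, 0.0, -1.0]]
force: [-2.1, 2.2, 2.5]
opening: 0.112
```

play_rows:
  gripper: 0.55
  series:
    - {"tx": 0, "ty": 0, "tz": 0, "turn": 0}
    - {"tx": 0, "ty": 0, "tz": 0, "turn": 0}
    - {"tx": 0, "ty": 0, "tz": 0, "turn": 0}
    - {"tx": 0, "ty": 0, "tz": 0, "turn": 0}
    - {"tx": 0, "ty": 0, "tz": 0.02, "turn": 0}
    - {"tx": 0, "ty": 0, "tz": 0.04, "turn": 0}
    - {"tx": 0, "ty": 0, "tz": 0.05, "turn": 0}
    - {"tx": 0, "ty": 0, "tz": 0.04, "turn": 0}
    - {"tx": 0, "ty": 0, "tz": 0, "turn": 0}
    - {"tx": 0, "ty": 0, "tz": 0, "turn": 0}

```text
time_s: 45.45
position: [0.479, -0.3364, 0.2408]
tcp_rot: [[0.003, 1.0, 0.001], [1.0, -0.003, -0.001], [-0.001, 0.001, -1.0]]
force: [0.1, 0.8, -0.6]
opening: 0.55
```

```bash
python3 - <<'E'
from h import *
import pickle
st();p=cap('wrist','w37.png');pickle.dump(p,open('w37.pkl','wb')); st()
E
```

```text
t 45.45 pos [ 0.479  -0.3364  0.2408] yaw 89.81 tilt [ 0.0013 -0.0013] F [ 0.1  0.8 -0.6] op 0.55 j [ -46.   31.   91.    0.   58. -136.]
t 45.5 pos [ 0.4784 -0.3359  0.2397] yaw 89.8 tilt [-0.0007  0.0007] F [-0.3  0.3  0.3] op 0.547 j [ -46.   31.   91.    0.   58. -136.]
```

View pics/w37.png

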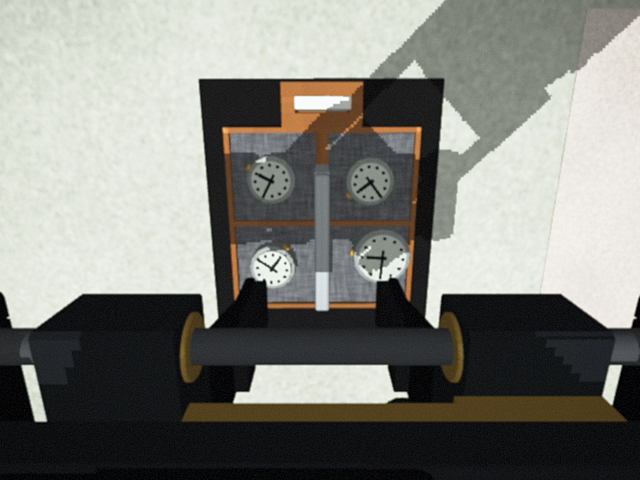

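```bash
python3 - <<'E'
from h import *
import pickle
p=pickle.load(open('w37.pkl','rb'))
print(w(p,382,255,.028)); q=cap('wrist')
for m in nets.masks_of(q,'watch_large'):
    ys,xs=np.nonzero(m['region']); print(m['confidence'],xs.mean(),ys.mean(),len(xs),w(q,xs.mean(),ys.mean(),.028))
for n,u,z in [('matL',(200,79),.003),('matR',(443,79),.003),('trL',(222.5,127),.015),('trR',(421,127),.015),('tr4',(236,307),.015)]: print(n,np.round(w(p,*u,z),4))
go(.521,-.298,.18,0)
E
```

```text
[ 0.5077141  -0.28942089  0.028     ]
0.95 379.4992211838006 254.22468847352025 2568 [ 0.50568837 -0.29065847  0.028     ]
0.28 318.12112374483166 197.78392646190196 27088 [ 0.45996183 -0.33937829  0.028     ]
matL [ 0.3735 -0.4308  0.003 ]
matR [ 0.3739 -0.2446  0.003 ]
trL [ 0.4088 -0.4132  0.015 ]
trR [ 0.4091 -0.2619  0.015 ]
tr4 [ 0.5599 -0.4124  0.015 ]
t 45.6 pos [ 0.4781 -0.3356  0.2386] yaw 89.8 tilt [-0.0022  0.0024] F [ 0.5  0.5 -0.3] op 0.551 j [ -46.   31.   91.    0.   58. -136.]
TOTAL shift shares [ 0.0536  0.047  -0.0732] turn -1.4966 deg -89.8 -> rows 11 each [ 0.0049  0.0043 -0.0067] -0.1361
```

```bash
python3 - <<'E'
from h import *
import pickle
p=pickle.load(open('w31.pkl','rb'))
def L(X,t): 
    c,s=np.cos(t[2]),np.sin(t[2]); d=X[:2]-np.array(t[:2]); return np.round([d[0]*c+d[1]*s,-d[0]*s+d[1]*c],4)
t=(.4983,.3171,np.radians(-10.3)); c=lambda u,v:(210+u/2.307,70+v/2.307)
for q,z in [((403,442),.025),((145,467),.023),((139,260),.023),((375,263),.023)]: print(L(w(p,*c(*q),z),t))
p=pickle.load(open('w37.pkl','rb')); t=(.4852,-.3373,0)
for q,z in [((382,255),.028),((273,267),.026),((271,180),.026),((371,181),.026)]: print(L(w(p,*q,z),t))
im=p['pixels'];cv2.imwrite('pics/w37c.png',cv2.resize(im[60:330,190:460],(600,600),interpolation=cv2.INTER_CUBIC))
E
```

```text
[0.0244 0.0478]
[ 0.0342 -0.0402]
[-0.0373 -0.0396]
[-0.0362  0.0365]
[0.0225 0.0479]
[ 0.0334 -0.0401]
[-0.0375 -0.039 ]
[-0.0366  0.0374]
```

View pics/w37c.png

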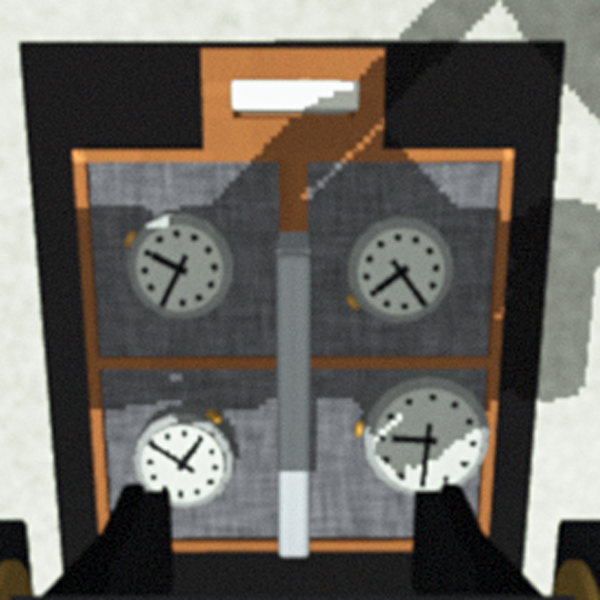

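play_rows:
  gripper: 0.64
  series:
    - {"tx": 0.0037, "ty": 0.0058, "tz": 0, "turn": -0.132}
    - {"tx": 0.0037, "ty": 0.0058, "tz": 0, "turn": -0.132}
    - {"tx": 0.0037, "ty": 0.0058, "tz": 0, "turn": -0.132}
    - {"tx": 0.0037, "ty": 0.0058, "tz": 0, "turn": -0.132}
    - {"tx": 0.0037, "ty": 0.0058, "tz": 0, "turn": -0.132}
    - {"tx": 0.0037, "ty": 0.0058, "tz": 0, "turn": -0.132}
    - {"tx": 0.0037, "ty": 0.0058, "tz": 0, "turn": -0.132}
    - {"tx": 0.0037, "ty": 0.0058, "tz": 0, "turn": -0.132}
    - {"tx": 0.0037, "ty": 0.0058, "tz": 0, "turn": -0.132}
    - {"tx": 0.0037, "ty": 0.0058, "tz": 0, "turn": -0.132}

```text
time_s: 46.6
position: [0.5079, -0.2892, 0.2383]
tcp_rot: [[0.984, 0.178, -0.003], [0.178, -0.984, 0.002], [-0.002, -0.003, -1.0]]
force: [0.2, 1.0, 0.3]
opening: 0.639
```

play_rows:
  series:
    - {"tx": 0, "ty": 0, "tz": -0.01, "turn": -0.132}
    - {"tx": 0, "ty": 0, "tz": -0.01, "turn": -0.132}
    - {"tx": 0, "ty": 0, "tz": -0.01, "turn": -0.132}
    - {"tx": 0, "ty": 0, "tz": -0.01, "turn": -0.132}
    - {"tx": 0, "ty": 0, "tz": -0.01, "turn": -0.132}
    - {"tx": 0, "ty": 0, "tz": -0.02, "turn": -0.132}
    - {"tx": 0, "ty": 0, "tz": -0.02, "turn": -0.132}
    - {"tx": 0, "ty": 0, "tz": 0, "turn": 0}
    - {"tx": 0, "ty": 0, "tz": 0, "turn": 0}
    - {"tx": 0, "ty": 0, "tz": 0, "turn": 0}

```text
time_s: 47.6
position: [0.5086, -0.29, 0.1683]
tcp_rot: [[0.711, -0.704, 0.0], [-0.704, -0.711, -0.0], [0.0, -0.0, -1.0]]
force: [0.7, -0.7, 0.1]
opening: 0.639
```

```bash
python3 - <<'E'
from h import *
import pickle
st();p=cap('wrist','w38.png');pickle.dump(p,open('w38.pkl','wb')); go(.5085,-.290,.12,-45); cap('top','t38.png')
E
```

```text
t 47.6 pos [ 0.5086 -0.29    0.1683] yaw -44.72 tilt [ 0.0002 -0.0002] F [ 0.7 -0.7  0.1] op 0.639 j [-41.  37.  94.  -0.  49.   4.]
t 47.65 pos [ 0.5087 -0.2901  0.1686] yaw -44.74 tilt [ 0.0007 -0.0006] F [0.3 0.7 0.9] op 0.637 j [-41.  37.  94.  -0.  49.   4.]
TOTAL shift shares [-0.0002  0.0001 -0.0607] turn -0.0043 deg -0.26 -> rows 1 each [-0.0002  0.0001 -0.0607] -0.0043
```

View pics/w38.png

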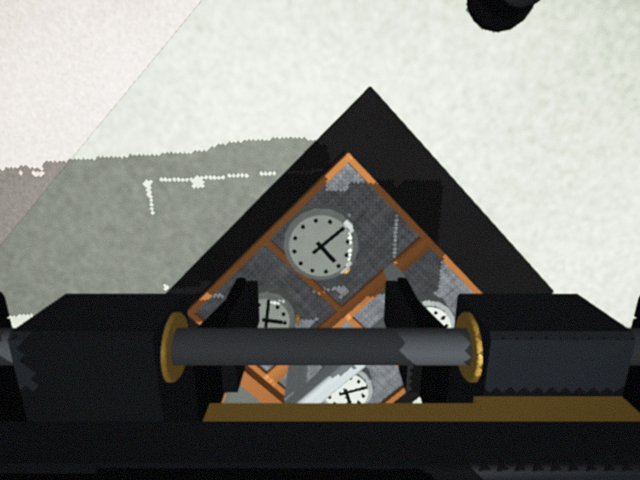

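View pics/t38.png

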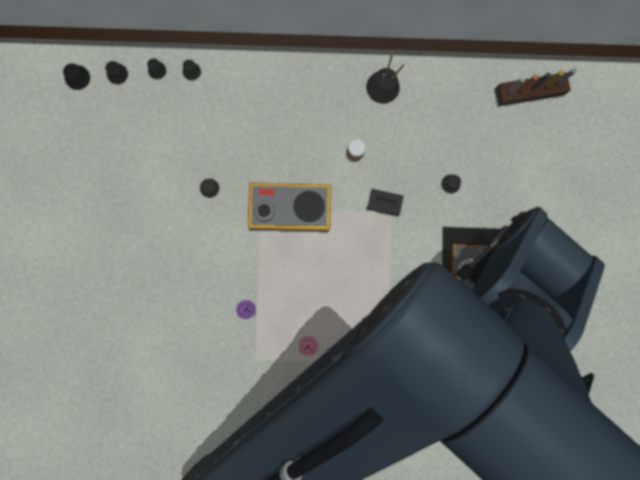

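```bash
python3 - <<'E'
from h import *
import pickle
p=pickle.load(open('w38.pkl','rb'));print(w(p,320.5,243,.028))
q=cap('wrist')
for m in nets.masks_of(q,'watch_large')[:1]:
    ys,xs=np.nonzero(m['region']); print(m['confidence'],xs.min(),xs.max(),ys.min(),ys.max(),xs.mean(),ys.mean(),w(q,xs.mean(),ys.mean(),.028))
E
```

```text
[ 0.51219652 -0.28767424  0.028     ]
0.89 284 357 203 279 320.66409691629957 241.13810572687225 [ 0.51324009 -0.28720552  0.028     ]
```

play_rows:
  series:
    - {"tx": 0.002, "ty": 0.0004, "tz": -0.03, "turn": 0}
    - {"tx": 0, "ty": 0, "tz": -0.03, "turn": 0}
    - {"tx": 0, "ty": 0, "tz": -0.02, "turn": 0}
    - {"tx": 0, "ty": 0, "tz": -0.01, "turn": 0}
    - {"tx": 0, "ty": 0, "tz": 0, "turn": 0}
    - {"tx": 0, "ty": 0, "tz": 0, "turn": 0}

```text
time_s: 48.4
position: [0.5104, -0.2899, 0.0968]
tcp_rot: [[0.709, -0.705, 0.001], [-0.705, -0.709, -0.001], [0.001, -0.0, -1.0]]
force: [-0.2, 0.2, 0.5]
opening: 0.637
```

```bash
python3 - <<'E'
from h import *
st();p=cap('wrist','w39.png'); st()
E
```

```text
t 48.4 pos [ 0.5104 -0.2899  0.0968] yaw -44.83 tilt [ 0.0009 -0.0008] F [-0.2  0.2  0.5] op 0.637 j [-40.  43.  95.   0.  41.   4.]
t 48.45 pos [ 0.5105 -0.29    0.0971] yaw -44.82 tilt [ 0.0014 -0.0012] F [-0.  -1.   0.6] op 0.636 j [-40.  43.  95.  -0.  41.   4.]
```

View pics/w39.png

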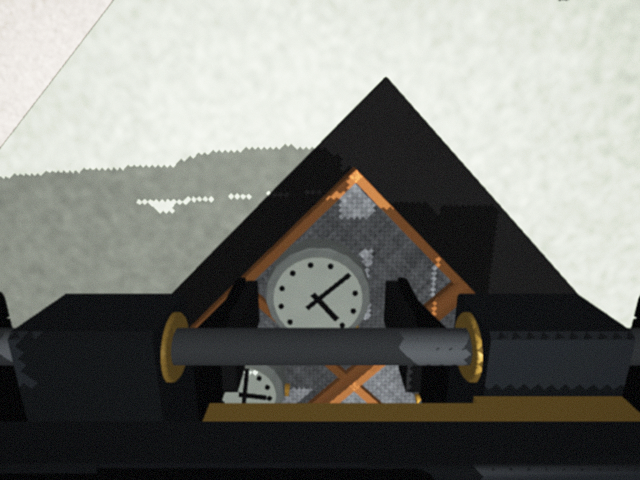

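play_rows:
  series:
    - {"tx": 0, "ty": 0, "tz": -0.005, "turn": 0}
    - {"tx": 0, "ty": 0, "tz": -0.0065, "turn": 0}
    - {"tx": 0, "ty": 0, "tz": 0, "turn": 0}
    - {"tx": 0, "ty": 0, "tz": 0, "turn": 0}

```text
time_s: 48.85
position: [0.5099, -0.2895, 0.0868]
tcp_rot: [[0.709, -0.705, -0.0], [-0.705, -0.709, 0.0], [-0.0, 0.0, -1.0]]
force: [-0.6, -0.3, 0.6]
opening: 0.639
```

play_rows:
  gripper: 0
  series:
    - {"tx": 0, "ty": 0, "tz": 0, "turn": 0}
    - {"tx": 0, "ty": 0, "tz": 0, "turn": 0}
    - {"tx": 0, "ty": 0, "tz": 0, "turn": 0}
    - {"tx": 0, "ty": 0, "tz": 0, "turn": 0}
    - {"tx": 0, "ty": 0, "tz": 0, "turn": 0}

```text
time_s: 49.35
position: [0.51, -0.2895, 0.087]
tcp_rot: [[0.709, -0.705, -0.0], [-0.705, -0.709, 0.0], [-0.0, -0.0, -1.0]]
force: [-1.0, 0.0, -0.4]
opening: 0.529
```

```bash
python3 - <<'E'
from h import *
st();p=cap('wrist','w40.png'); st()
E
```

```text
t 49.35 pos [ 0.51   -0.2895  0.087 ] yaw -44.83 tilt [-0.  0.] F [-1.   0.  -0.4] op 0.529 j [-40.  44.  96.   0.  40.   4.]
t 49.4 pos [ 0.51   -0.2895  0.087 ] yaw -44.83 tilt [-0.0001  0.0001] F [-0.4  0.6  1.1] op 0.525 j [-40.  44.  96.   0.  40.   4.]
```

View pics/w40.png

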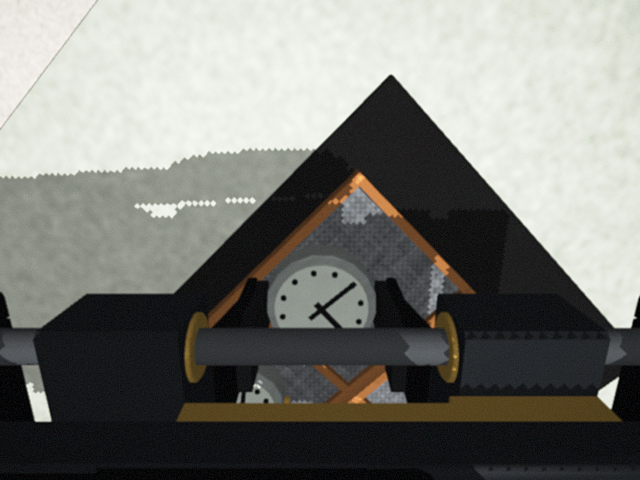

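play_rows:
  series:
    - {"tx": 0, "ty": 0, "tz": 0.01, "turn": 0}
    - {"tx": 0, "ty": 0, "tz": 0.02, "turn": 0}
    - {"tx": 0, "ty": 0, "tz": 0.04, "turn": 0}
    - {"tx": 0, "ty": 0, "tz": 0.05, "turn": 0}
    - {"tx": 0, "ty": 0, "tz": 0.03, "turn": 0}
    - {"tx": 0, "ty": 0, "tz": 0, "turn": 0}
    - {"tx": 0, "ty": 0, "tz": 0, "turn": 0}

```text
time_s: 50.1
position: [0.5098, -0.2894, 0.2073]
tcp_rot: [[0.709, -0.705, 0.0], [-0.705, -0.709, -0.0], [0.001, 0.0, -1.0]]
force: [-1.1, -0.8, -1.2]
opening: 0.526
```

```bash
python3 - <<'E'
from h import *
from scipy.optimize import least_squares
s,_=st()
def plate(p,x0):
    g=p['pixels'].max(2); c=px(p,[*x0,.037])
    return c
for n in('top','scene'):
    p=cap(n); 
    for q in ('demag_plate','start_top','demag'):
        for m in nets.look_for(p,q)[:2]: print(n,q,round(m['confidence'],2),np.array(m['at'])*[640,480])
    m=nets.masks_of(p,'demag')[0]['region']; m=cv2.erode(m.astype(np.uint8),np.ones((3,3)))
    b=((p['pixels'].max(2)<62)&(m>0)).astype(np.uint8)
    k,lab,stt,cen=cv2.connectedComponentsWithStats(b)
    for i in range(1,k):
        if stt[i,4]>40:
            cnt=max(cv2.findContours((lab==i).astype(np.uint8),cv2.RETR_EXTERNAL,cv2.CHAIN_APPROX_NONE)[0],key=len)
            e=cv2.fitEllipse(cnt); print(n,'dark blob',stt[i],np.round(e[0],1),np.round(e[1],1),'w37',np.round(w(p,*e[0],.037),4),'w44',np.round(w(p,*e[0],.044),4))
p=cap('wrist','w41.png')
E
```

```text
t 50.1 pos [ 0.5098 -0.2894  0.2073] yaw -44.83 tilt [ 0.0005 -0.0005] F [-1.1 -0.8 -1.2] op 0.526 j [-40.  33.  92.  -0.  54.   4.]
top demag_plate 0.65 [289.216 207.504]
top start_top 0.4 [261.312 208.608]
top demag 0.79 [290.496 206.112]
top dark blob [294 192  30  29 661] [308.6 206. ] [28.  28.3] w37 [0.6231 0.0259 0.037 ] w44 [0.622 0.026 0.044]
top dark blob [259 205  10  11  90] [263.6 210.1] [ 9.4 10.3] w37 [0.6125 0.1124 0.037 ] w44 [0.6114 0.112  0.044 ]
scene demag_plate 0.73 [112.896 352.608]
scene demag_plate 0.7 [360.384 277.296]
scene demag 0.95 [353.984 278.4  ]
scene dark blob [369 244  13  14 133] [374.7 250.6] [12.1 12.2] w37 [0.6065 0.1175 0.037 ] w44 [0.6108 0.1133 0.044 ]
scene dark blob [364 253  22  12  81] [374.7 250.7] [21.9 24.1] w37 [0.6068 0.1171 0.037 ] w44 [0.6111 0.113  0.044 ]
scene dark blob [325 266  34  29 755] [341.7 280.5] [27.4 33. ] w37 [0.6288 0.0228 0.037 ] w44 [0.6329 0.0196 0.044 ]
```

View pics/w41.png

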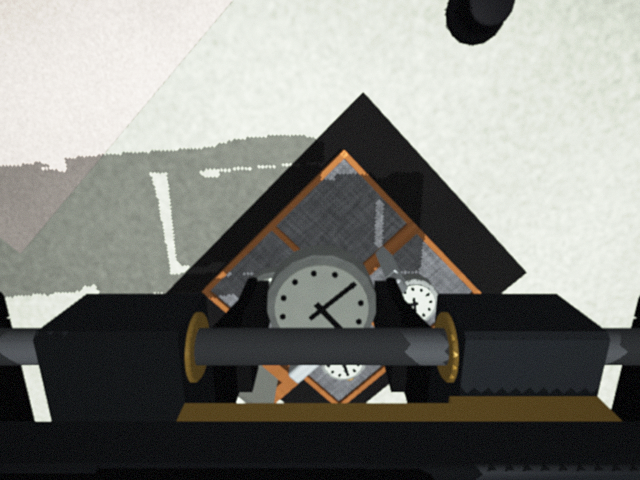

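play_rows:
  series:
    - {"tx": 0.0125, "ty": 0.025, "tz": 0, "turn": 0}
    - {"tx": 0.0125, "ty": 0.045, "tz": 0, "turn": 0}
    - {"tx": 0.0125, "ty": 0.05, "tz": 0, "turn": 0}
    - {"tx": 0.0125, "ty": 0.05, "tz": 0, "turn": 0}
    - {"tx": 0.0125, "ty": 0.05, "tz": 0, "turn": 0}
    - {"tx": 0.0125, "ty": 0.05, "tz": 0, "turn": 0}
    - {"tx": 0.0125, "ty": 0.04, "tz": 0, "turn": 0}
    - {"tx": 0, "ty": 0.0143, "tz": 0, "turn": 0}
    - {"tx": 0, "ty": 0, "tz": 0, "turn": 0}
    - {"tx": 0, "ty": 0, "tz": 0, "turn": 0}

```text
time_s: 51.65
position: [0.5798, -0.0308, 0.2068]
tcp_rot: [[0.709, -0.705, -0.0], [-0.705, -0.709, -0.001], [0.0, 0.001, -1.0]]
force: [1.1, -0.8, -0.6]
opening: 0.526
```

play_rows:
  series:
    - {"tx": 0, "ty": 0, "tz": 0, "turn": 0}
    - {"tx": 0, "ty": 0, "tz": 0, "turn": 0}

```text
time_s: 51.85
position: [0.5799, -0.0316, 0.2069]
tcp_rot: [[0.708, -0.706, -0.0], [-0.706, -0.708, -0.0], [0.0, 0.0, -1.0]]
force: [0.0, -0.2, -0.9]
opening: 0.523
```

```bash
python3 - <<'E'
from h import *
import pickle
st();p=cap('wrist','w42.png');pickle.dump(p,open('w42.pkl','wb')); st()
m=p['pixels'].max(2)
b=(m<62).astype(np.uint8); k,lab,stt,cen=cv2.connectedComponentsWithStats(b)
for i in range(1,k):
    if 400<stt[i,4]<20000:
        cnt=max(cv2.findContours((lab==i).astype(np.uint8),cv2.RETR_EXTERNAL,cv2.CHAIN_APPROX_NONE)[0],key=len)
        e=cv2.fitEllipse(cnt); print(stt[i],np.round(e[0],1),np.round(e[1],1),np.round(w(p,*e[0],.037),4))
E
```

```text
t 51.85 pos [ 0.5799 -0.0316  0.2069] yaw -44.95 tilt [-0.     -0.0002] F [ 0.  -0.2 -0.9] op 0.523 j [-14.  33.  93.  -0.  54.  31.]
t 51.9 pos [ 0.5799 -0.0314  0.2069] yaw -44.94 tilt [ 0.     -0.0002] F [-0.2 -0.5 -0.9] op 0.528 j [-14.  33.  93.  -0.  54.  31.]
[ 161   10   46   48 1676] [183.6  33.1] [41.4 49.6] [0.6114 0.1132 0.037 ]
[ 240   77  117  129 8870] [304.  133.9] [100.1 117.9] [0.6205 0.0226 0.037 ]
[  4 186  35  47 416] [ -9.9 215.7] [60.4 90.2] [0.434  0.1336 0.037 ]
[271 246  97  37 490] [323.1 353.8] [140.8 210.2] [ 0.5173 -0.0984  0.037 ]
```

View pics/w42.png

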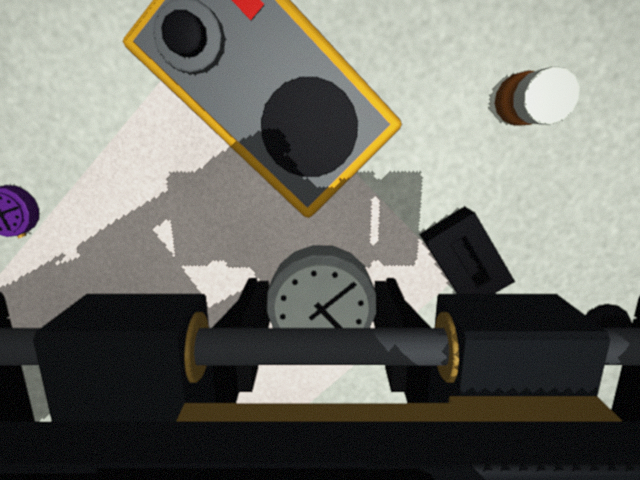

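```bash
python3 - <<'E'
from h import *
import pickle
p=pickle.load(open('w42.pkl','rb')); T=np.array([.5799,-.0315]); y=np.radians(-44.94); cx=np.array([np.cos(y),np.sin(y)]); cy=np.array([-cx[1],cx[0]])
X=w(p,309.5,126.5,.037); print('plate',X,(X[:2]-T)@cx,(X[:2]-T)@cy)
for v in(290,295,300,305,310):
    X=w(p,321,v,.148); print(v,(X[:2]-T)@cx,(X[:2]-T)@cy)
for z in (.131,.148):
    for q in [(272,305),(375,305),(321,247),(321,256)]:
        X=w(p,*q,z); print(z,q,np.round([(X[:2]-T)@cx,(X[:2]-T)@cy],4))
im=p['pixels'];cv2.imwrite('pics/w42c.png',cv2.resize(im[235:345,255:390],(648,528),interpolation=cv2.INTER_CUBIC))
E
```

```text
plate [0.62615893 0.02331512 0.037     ] -0.005975291219192553 0.0714764468810084
290 0.001247308147290214 0.009739116895787733
295 0.0012486604289136012 0.007521088790936244
300 0.0012500231792862309 0.005285889721194149
305 0.0012513965204471484 0.003033319517049011
310 0.0012527805763392554 0.0007631748855652349
0.131 (272, 305) [-0.0212 -0.0054]
0.131 (375, 305) [ 0.026  -0.0053]
0.131 (321, 247) [0.0012 0.0226]
0.131 (321, 256) [0.0012 0.0184]
0.148 (272, 305) [-0.0189  0.003 ]
0.148 (375, 305) [0.0235 0.003 ]
0.148 (321, 247) [0.0012 0.0281]
0.148 (321, 256) [0.0012 0.0244]
```

View pics/w42c.png

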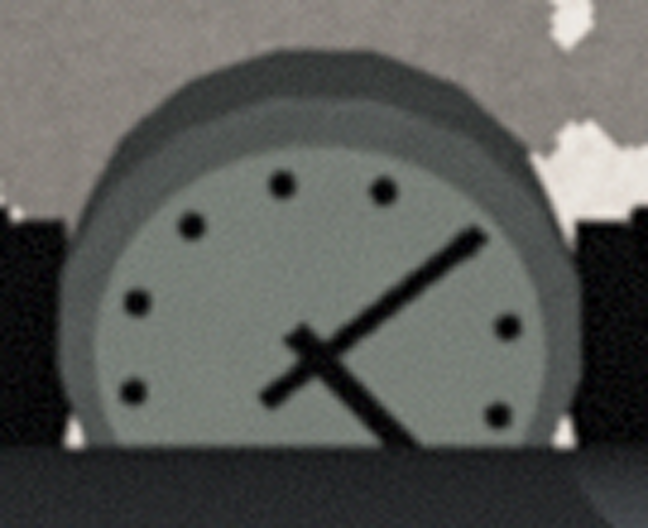

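play_rows:
  series:
    - {"tx": 0.014, "ty": 0.0173, "tz": 0, "turn": 0}
    - {"tx": 0.014, "ty": 0.0172, "tz": 0, "turn": 0}
    - {"tx": 0.014, "ty": 0.0172, "tz": 0, "turn": 0}
    - {"tx": 0.014, "ty": 0.0172, "tz": -0.02, "turn": 0}
    - {"tx": 0, "ty": 0, "tz": -0.03, "turn": 0}
    - {"tx": 0, "ty": 0, "tz": -0.03, "turn": 0}
    - {"tx": 0, "ty": 0, "tz": -0.0165, "turn": 0}
    - {"tx": 0, "ty": 0, "tz": 0, "turn": 0}
    - {"tx": 0, "ty": 0, "tz": 0, "turn": 0}
    - {"tx": 0, "ty": 0, "tz": 0, "turn": 0}

```text
time_s: 52.9
position: [0.6259, 0.025, 0.131]
tcp_rot: [[0.709, -0.705, 0.003], [-0.705, -0.709, -0.0], [0.002, -0.002, -1.0]]
force: [-0.0, -0.0, -1.6]
opening: 0.53
```

```bash
python3 - <<'E'
from h import *
import pickle
st();p=cap('wrist','w43.png');pickle.dump(p,open('w43.pkl','wb')); st()
E
```

```text
t 52.9 pos [0.6259 0.025  0.131 ] yaw -44.83 tilt [ 0.0026 -0.0003] F [-0.  -0.  -1.6] op 0.53 j [-8. 42. 89.  0. 49. 37.]
t 52.95 pos [0.6258 0.0249 0.1311] yaw -44.84 tilt [ 0.0027 -0.0003] F [ 0.4  0.7 -0.9] op 0.526 j [-8. 42. 89.  0. 49. 37.]
```

View pics/w43.png

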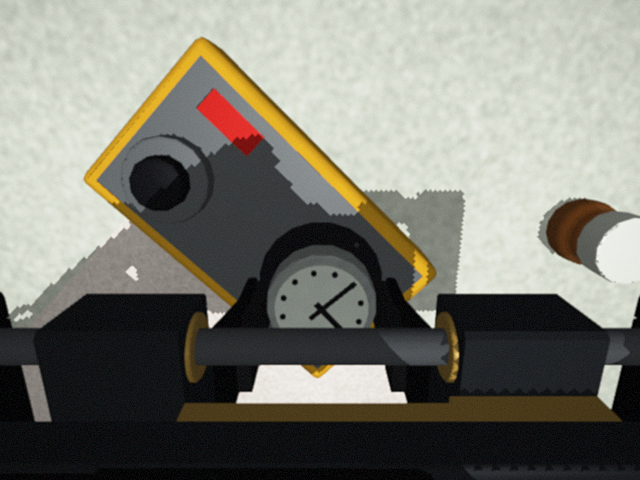

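```bash
python3 - <<'E'
from h import *
import pickle
p=pickle.load(open('w43.pkl','rb')); T=np.array([.6258,.0249]); y=np.radians(-44.84); cx=np.array([np.cos(y),np.sin(y)]); cy=np.array([-cx[1],cx[0]])
for n,q,z in [('far',(322,223),.037),('L',(260,265),.037),('R',(384,265),.037),('wtop',(321,246),.055),('wfar',(321,255),.072),('wc',(321.3,307.5),.072),('btn',(160,183),.044),('btn',(160,183),.040),('btnbase',(168,180),.036)]:
    X=w(p,*q,z); print(n,np.round(X,4),np.round([(X[:2]-T)@cx*1e3,(X[:2]-T)@cy*1e3],2))
im=p['pixels'];cv2.imwrite('pics/w43c.png',cv2.resize(im[120:330,100:400],(800,560),interpolation=cv2.INTER_CUBIC))
E
```

```text
far [0.6476 0.0443 0.037 ] [ 1.75 29.09]
L [0.6109 0.0506 0.037 ] [-28.71   7.74]
R [0.6542 0.0076 0.037 ] [32.32  7.75]
wtop [0.6432 0.0406 0.055 ] [ 1.24 23.36]
wfar [0.6443 0.0418 0.072 ] [ 1.2  25.08]
wc [0.6283 0.0255 0.072 ] [1.35 2.19]
btn [0.6106 0.1096 0.044 ] [-70.52  49.29]
btn [0.609  0.1103 0.04  ] [-72.12  48.66]
btnbase [0.6111 0.1092 0.036 ] [-69.85  49.44]
```

View pics/w43c.png

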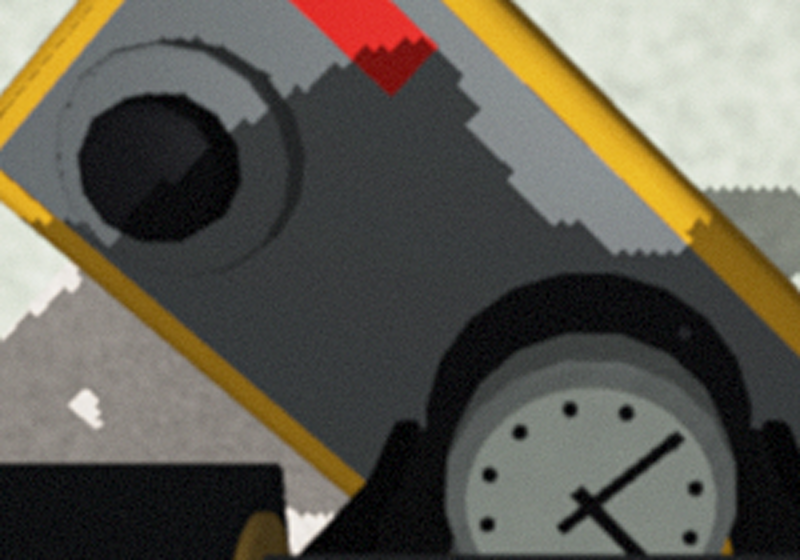

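play_rows:
  series:
    - {"tx": -0.0015, "ty": -0.0024, "tz": -0.005, "turn": 0}
    - {"tx": 0, "ty": 0, "tz": -0.006, "turn": 0}
    - {"tx": 0, "ty": 0, "tz": -0.005, "turn": 0}
    - {"tx": 0, "ty": 0, "tz": -0.003, "turn": 0}
    - {"tx": 0, "ty": 0, "tz": 0, "turn": 0}
    - {"tx": 0, "ty": 0, "tz": 0, "turn": 0}
    - {"tx": 0, "ty": 0, "tz": 0, "turn": 0}

```text
time_s: 53.65
position: [0.6237, 0.0231, 0.1146]
tcp_rot: [[0.709, -0.705, 0.0], [-0.705, -0.709, -0.0], [0.0, -0.0, -1.0]]
force: [-0.2, -0.4, -1.1]
opening: 0.528
```

```bash
python3 - <<'E'
from h import *
st();p=cap('wrist','w44.png'); s,yaw=st()
im=p['pixels'];cv2.imwrite('pics/w44c.png',cv2.resize(im[200:340,240:400],(640,560),interpolation=cv2.INTER_CUBIC))
E
```

```text
t 53.65 pos [0.6237 0.0231 0.1146] yaw -44.83 tilt [ 0.0002 -0.    ] F [-0.2 -0.4 -1.1] op 0.528 j [-8. 44. 89. -0. 47. 37.]
t 53.7 pos [0.6237 0.0231 0.1146] yaw -44.83 tilt [ 0.0003 -0.    ] F [-0.2  0.2 -1.4] op 0.528 j [-8. 44. 89. -0. 47. 37.]
```

View pics/w44c.png

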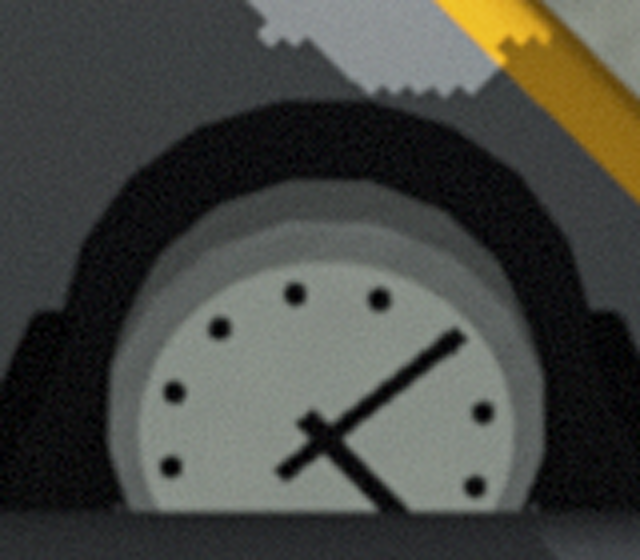

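```bash
python3 - <<'E'
from h import *
p=cap('wrist'); T=np.array([.6237,.0231]); y=np.radians(-44.83); cx=np.array([np.cos(y),np.sin(y)]); cy=np.array([-cx[1],cx[0]])
for n,q,z in [('far',(322,225),.037),('wbot',(322,245),.0386),('L',(240+62/4,200+310/4),.037),('R',(240+592/4,200+310/4),.037),('wL',(240+107/4,300),.0556),('wR',(240+546/4,300),.0556)]:
    X=w(p,*q,z); print(n,np.round([(X[:2]-T)@cx*1e3,(X[:2]-T)@cy*1e3],2))
E
```

```text
far [ 1.62 32.23]
wbot [ 1.63 23.59]
L [-28.47   7.6 ]
R [31.57  7.64]
wL [-21.05   5.34]
wR [23.97  5.36]
```

play_rows:
  series:
    - {"tx": 0.0009, "ty": 0.0009, "tz": 0, "turn": 0}
    - {"tx": 0, "ty": 0, "tz": -0.0018, "turn": 0}
    - {"tx": 0, "ty": 0, "tz": 0, "turn": 0}
    - {"tx": 0, "ty": 0, "tz": 0, "turn": 0}

```text
time_s: 54.15
position: [0.6243, 0.0239, 0.113]
tcp_rot: [[0.709, -0.705, -0.0], [-0.705, -0.709, 0.0], [-0.0, 0.0, -1.0]]
force: [-0.3, 0.2, -2.8]
opening: 0.529
```

play_rows:
  gripper: 0.64
  series:
    - {"tx": 0, "ty": 0, "tz": 0, "turn": 0}
    - {"tx": 0, "ty": 0, "tz": 0, "turn": 0}
    - {"tx": 0, "ty": 0, "tz": 0, "turn": 0}
    - {"tx": 0, "ty": 0, "tz": 0.01, "turn": 0}
    - {"tx": 0, "ty": 0, "tz": 0.03, "turn": 0}
    - {"tx": 0, "ty": 0, "tz": 0.04, "turn": 0}
    - {"tx": 0, "ty": 0, "tz": 0.02, "turn": 0}
    - {"tx": 0, "ty": 0, "tz": 0, "turn": 0}
    - {"tx": 0, "ty": 0, "tz": 0, "turn": 0}
    - {"tx": 0, "ty": 0, "tz": 0, "turn": 0}

```text
time_s: 55.15
position: [0.6235, 0.0239, 0.192]
tcp_rot: [[0.709, -0.705, -0.002], [-0.705, -0.709, 0.0], [-0.002, 0.001, -1.0]]
force: [0.9, 1.1, -0.3]
opening: 0.642
```

```bash
python3 - <<'E'
from h import *
import pickle
st();p=cap('wrist','w45.png');pickle.dump(p,open('w45.pkl','wb'));q=cap('top','t45.png')
cv2.imwrite('pics/t45c.png',cv2.resize(q['pixels'][170:370,230:550],(800,500),interpolation=cv2.INTER_CUBIC))
E
```

```text
t 55.15 pos [0.6235 0.0239 0.192 ] yaw -44.83 tilt [-0.0024  0.0003] F [ 0.9  1.1 -0.3] op 0.642 j [-8. 37. 87. -0. 56. 37.]
```

View pics/w45.png

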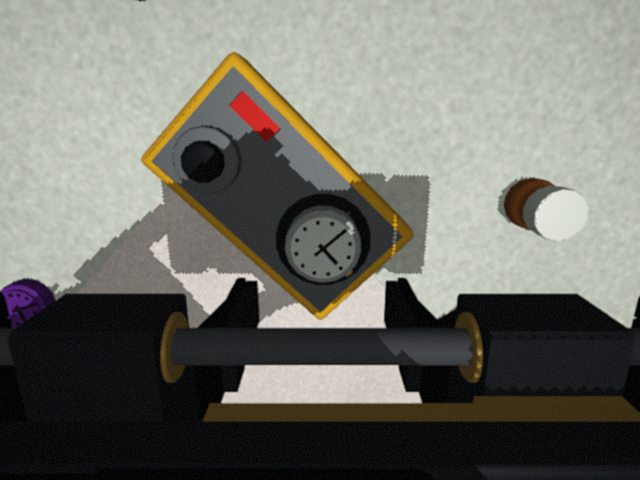

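View pics/t45c.png

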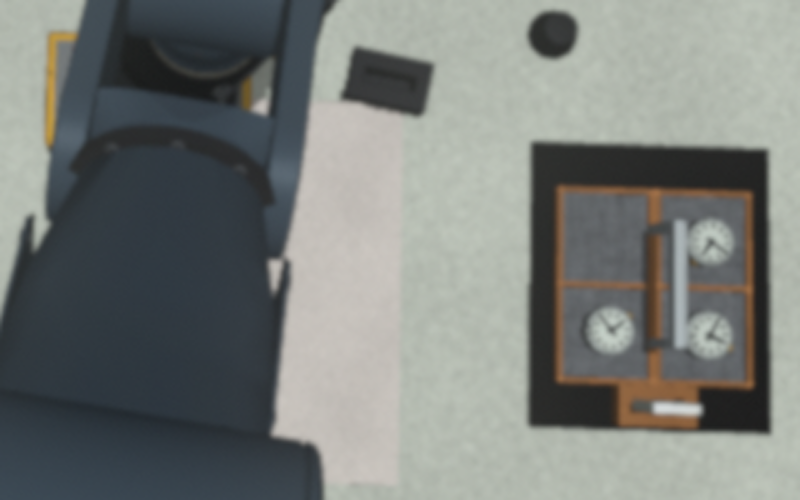

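```bash
python3 - <<'E'
from h import *
import pickle
p=pickle.load(open('w45.pkl','rb'))
im=p['pixels'];cv2.imwrite('pics/w45c.png',cv2.resize(im[110:210,150:260],(660,600),interpolation=cv2.INTER_CUBIC))
for z in (.04,.044,.048): print(w(p,203,162,z))
print('plate/watch',w(p,323.5,240,.037),w(p,323.5,243,.054))
E
```

```text
[0.60994779 0.10946938 0.04      ]
[0.61108193 0.10895113 0.044     ]
[0.61221607 0.10843288 0.048     ]
plate/watch [0.62619397 0.02312474 0.037     ] [0.62851179 0.02557002 0.054     ]
```

View pics/w45c.png

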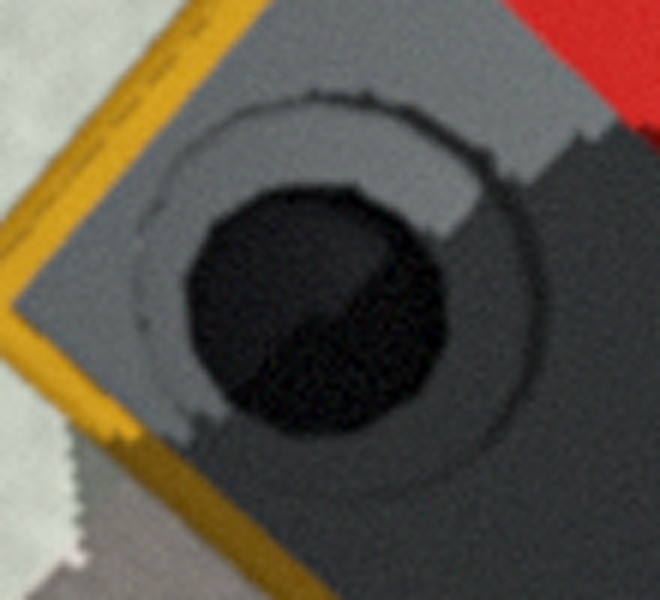

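play_rows:
  gripper: 0
  series:
    - {"tx": -0.0042, "ty": 0.0271, "tz": 0, "turn": 0}
    - {"tx": -0.0042, "ty": 0.0271, "tz": 0, "turn": 0}
    - {"tx": -0.0041, "ty": 0.0271, "tz": -0.01, "turn": 0}
    - {"tx": -0.0041, "ty": 0.027, "tz": -0.02, "turn": 0}
    - {"tx": 0, "ty": 0, "tz": -0.02, "turn": 0}
    - {"tx": 0, "ty": 0, "tz": 0, "turn": 0}
    - {"tx": 0, "ty": 0, "tz": 0, "turn": 0}
    - {"tx": 0, "ty": 0, "tz": 0, "turn": 0}
    - {"tx": 0, "ty": 0, "tz": 0, "turn": 0}

```text
time_s: 56.15
position: [0.6117, 0.1099, 0.1539]
tcp_rot: [[0.709, -0.706, 0.002], [-0.706, -0.709, -0.0], [0.001, -0.001, -1.0]]
force: [0.4, 0.7, 0.1]
opening: 0.011
```

```bash
python3 - <<'E'
from h import *
st();p=cap('wrist','w46.png'); q=cap('scene','s46.png'); st()
cv2.imwrite('pics/s46c.png',cv2.resize(q['pixels'][150:330,270:450],(600,600),interpolation=cv2.INTER_CUBIC))
E
```

```text
t 56.15 pos [0.6117 0.1099 0.1539] yaw -44.88 tilt [ 0.0016 -0.    ] F [0.4 0.7 0.1] op 0.011 j [-0. 40. 89. -0. 51. 45.]
t 56.25 pos [0.6115 0.11   0.1538] yaw -44.87 tilt [0.0013 0.    ] F [-0.1  0.7  1. ] op 0.003 j [-0. 40. 89.  0. 51. 45.]
```

View pics/w46.png

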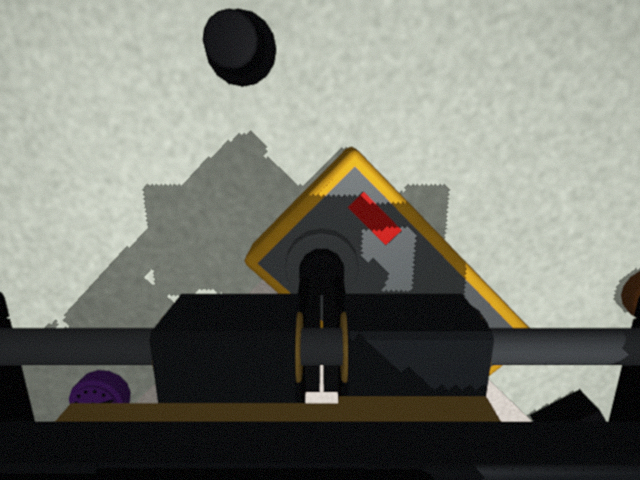

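View pics/s46c.png

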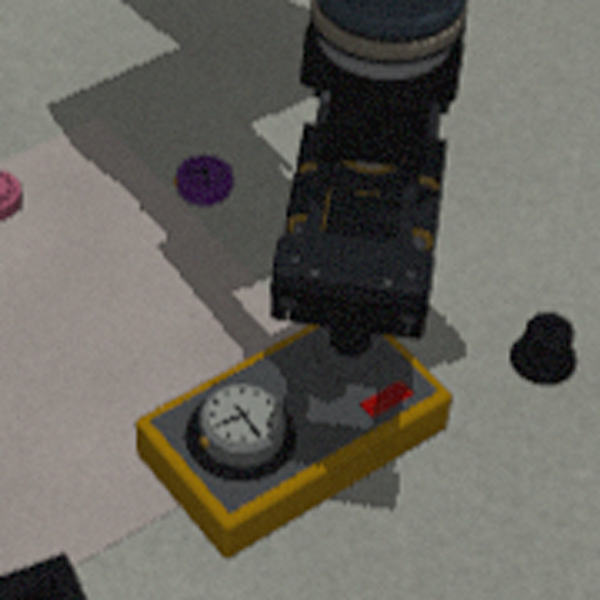

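play_rows:
  series:
    - {"tx": 0, "ty": 0, "tz": -0.02, "turn": 0}
    - {"tx": 0, "ty": 0, "tz": -0.015, "turn": 0}
    - {"tx": 0, "ty": 0, "tz": -0.01, "turn": 0}
    - {"tx": 0, "ty": 0, "tz": 0, "turn": 0}
    - {"tx": 0, "ty": 0, "tz": 0, "turn": 0}

```text
time_s: 56.75
position: [0.6113, 0.1103, 0.1199]
tcp_rot: [[0.709, -0.705, 0.001], [-0.705, -0.709, -0.0], [0.001, -0.0, -1.0]]
force: [-3.4, -0.3, 15.8]
opening: 0.006
```

play_rows:
  series:
    - {"tx": 0, "ty": 0, "tz": -0.002, "turn": 0}
    - {"tx": 0, "ty": 0, "tz": -0.002, "turn": 0}
    - {"tx": 0, "ty": 0, "tz": 0, "turn": 0}

```text
time_s: 57.05
position: [0.6114, 0.1103, 0.1196]
tcp_rot: [[0.71, -0.705, 0.002], [-0.705, -0.71, -0.001], [0.002, -0.001, -1.0]]
force: [-9.1, -1.1, 32.1]
opening: 0.007
```

play_rows:
  series:
    - {"tx": 0, "ty": 0, "tz": -0.002, "turn": 0}
    - {"tx": 0, "ty": 0, "tz": 0, "turn": 0}

```text
time_s: 57.25
position: [0.6113, 0.1103, 0.1194]
tcp_rot: [[0.71, -0.705, 0.002], [-0.705, -0.71, -0.001], [0.002, -0.001, -1.0]]
force: [-10.1, -1.6, 39.7]
opening: 0.005
```

play_rows:
  series:
    - {"tx": 0, "ty": 0, "tz": -0.002, "turn": 0}
    - {"tx": 0, "ty": 0, "tz": 0, "turn": 0}

```text
time_s: 57.45
position: [0.6114, 0.1103, 0.1192]
tcp_rot: [[0.71, -0.704, 0.002], [-0.704, -0.71, -0.001], [0.002, -0.001, -1.0]]
force: [-13.0, -1.7, 47.2]
opening: 0.008
```

play_rows:
  series:
    - {"tx": 0, "ty": 0, "tz": 0.004, "turn": 0}
    - {"tx": 0, "ty": 0, "tz": 0, "turn": 0}

```text
time_s: 57.65
position: [0.6113, 0.1103, 0.1196]
tcp_rot: [[0.71, -0.705, 0.002], [-0.705, -0.71, -0.001], [0.002, -0.001, -1.0]]
force: [-9.2, -0.5, 31.9]
opening: 0.002
```

play_rows:
  series:
    - {"tx": 0, "ty": 0, "tz": 0.005, "turn": 0}
    - {"tx": 0, "ty": 0, "tz": 0, "turn": 0}

```text
time_s: 57.85
position: [0.6114, 0.1103, 0.1199]
tcp_rot: [[0.709, -0.705, 0.002], [-0.705, -0.709, -0.0], [0.002, -0.001, -1.0]]
force: [-3.2, -0.7, 15.5]
opening: 0.007
```

play_rows:
  series:
    - {"tx": 0, "ty": 0, "tz": 0.002, "turn": 0}
    - {"tx": 0, "ty": 0, "tz": 0, "turn": 0}
    - {"tx": 0, "ty": 0, "tz": 0, "turn": 0}

```text
time_s: 58.15
position: [0.6114, 0.1103, 0.1201]
tcp_rot: [[0.709, -0.705, 0.001], [-0.705, -0.709, -0.0], [0.001, -0.0, -1.0]]
force: [-0.7, -1.0, 7.5]
opening: 0.008
```

play_rows:
  series:
    - {"tx": 0, "ty": 0, "tz": 0.002, "turn": 0}
    - {"tx": 0, "ty": 0, "tz": 0, "turn": 0}
    - {"tx": 0, "ty": 0, "tz": 0, "turn": 0}

```text
time_s: 58.45
position: [0.6114, 0.1103, 0.121]
tcp_rot: [[0.709, -0.705, 0.001], [-0.705, -0.709, -0.0], [0.001, -0.0, -1.0]]
force: [0.2, -1.3, 3.3]
opening: 0.003
```

play_rows:
  series:
    - {"tx": 0, "ty": 0, "tz": 0.003, "turn": 0}
    - {"tx": 0, "ty": 0, "tz": 0, "turn": 0}
    - {"tx": 0, "ty": 0, "tz": 0, "turn": 0}

```text
time_s: 58.75
position: [0.6113, 0.1104, 0.1234]
tcp_rot: [[0.709, -0.705, 0.001], [-0.705, -0.709, -0.0], [0.0, -0.0, -1.0]]
force: [1.2, -0.8, 2.7]
opening: 0.004
```

play_rows:
  series:
    - {"tx": 0, "ty": 0, "tz": 0.003, "turn": 0}
    - {"tx": 0, "ty": 0, "tz": 0, "turn": 0}
    - {"tx": 0, "ty": 0, "tz": 0, "turn": 0}

```text
time_s: 59.05
position: [0.6108, 0.1107, 0.1257]
tcp_rot: [[0.709, -0.705, -0.0], [-0.705, -0.709, 0.0], [-0.001, 0.0, -1.0]]
force: [0.5, -0.6, 1.5]
opening: 0.002
```

play_rows:
  series:
    - {"tx": 0, "ty": 0, "tz": 0.0008, "turn": 0}
    - {"tx": 0, "ty": 0, "tz": 0, "turn": 0}
    - {"tx": 0, "ty": 0, "tz": 0, "turn": 0}

```text
time_s: 59.35
position: [0.6105, 0.1106, 0.1262]
tcp_rot: [[0.709, -0.705, -0.001], [-0.705, -0.709, 0.0], [-0.001, 0.001, -1.0]]
force: [0.2, -0.6, -1.1]
opening: 0.005
```

play_rows:
  series:
    - {"tx": 0, "ty": 0, "tz": 0.0008, "turn": 0}
    - {"tx": 0, "ty": 0, "tz": 0, "turn": 0}
    - {"tx": 0, "ty": 0, "tz": 0, "turn": 0}

```text
time_s: 59.65
position: [0.611, 0.1105, 0.1271]
tcp_rot: [[0.709, -0.705, -0.0], [-0.705, -0.709, 0.0], [-0.0, 0.0, -1.0]]
force: [0.2, -0.6, -0.2]
opening: 0.007
```

play_rows:
  series:
    - {"tx": 0, "ty": 0, "tz": 0.03, "turn": 0}
    - {"tx": 0, "ty": 0, "tz": 0.05, "turn": 0}
    - {"tx": 0, "ty": 0, "tz": 0.05, "turn": 0}
    - {"tx": -0.03, "ty": 0.03, "tz": 0.03, "turn": 0}
    - {"tx": -0.04, "ty": 0.045, "tz": 0, "turn": 0}
    - {"tx": -0.04, "ty": 0.045, "tz": 0, "turn": 0}
    - {"tx": -0.03, "ty": 0.045, "tz": 0, "turn": 0}
    - {"tx": 0, "ty": 0, "tz": 0, "turn": 0}
    - {"tx": 0, "ty": 0, "tz": 0, "turn": 0}
    - {"tx": 0, "ty": 0, "tz": 0, "turn": 0}

```text
time_s: 60.65
position: [0.4999, 0.242, 0.2553]
tcp_rot: [[0.709, -0.705, 0.001], [-0.705, -0.709, -0.0], [0.001, -0.001, -1.0]]
force: [0.7, -0.4, 0.8]
opening: 0.005
```

```bash
python3 - <<'E'
from h import *
import pickle
st();q=cap('top','t50.png'); s=cap('scene','s50.png'); pickle.dump((q,s),open('f.pkl','wb'))
cv2.imwrite('pics/t50c.png',cv2.resize(q['pixels'][140:370,190:550],(800,511),interpolation=cv2.INTER_CUBIC))
cv2.imwrite('pics/s50c.png',cv2.resize(s['pixels'][180:420,40:440],(800,480),interpolation=cv2.INTER_CUBIC))
E
```

```text
t 60.65 pos [0.4999 0.242  0.2553] yaw -44.86 tilt [ 0.001  -0.0002] F [ 0.7 -0.4  0.8] op 0.005 j [14. 28. 94. -0. 58. 59.]
```

View pics/t50c.png

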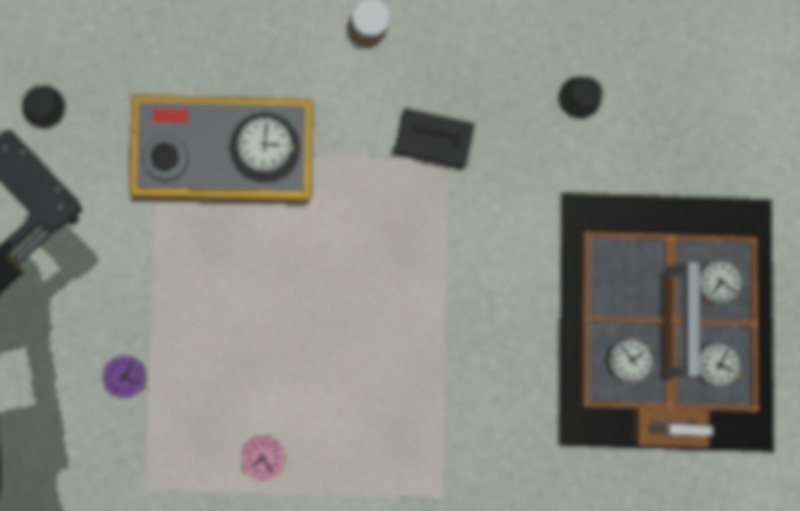

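View pics/s50c.png

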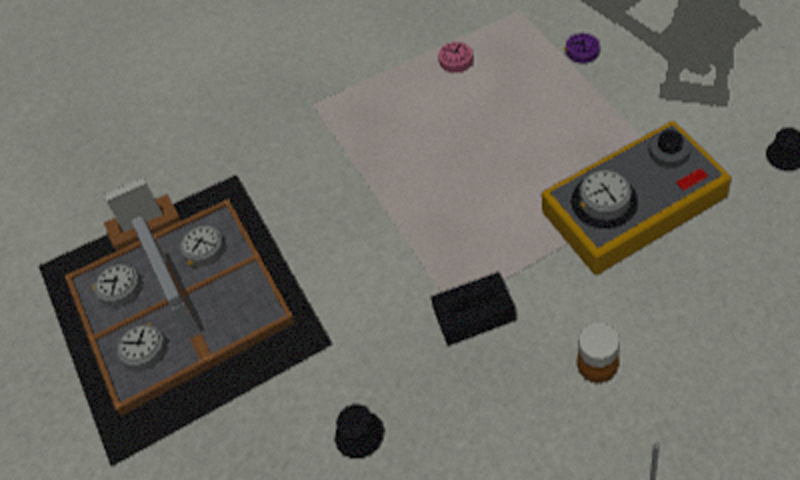

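```bash
python3 - <<'E'
from h import *
print(bot.hand_in()); 
E
```

```text
the job is handed in; nothing more can be done
None
```

The job is done and handed in at about 61 s of the 210 s allowed; no verdict was given.

- **Watches and tag:** All three small watches and the large one went into separate wells, dial up, and the tag was stood in the tray's slot.
- **Carrying:** The tray was lifted by its handle only after that. It stayed level to within about a pixel in the wrist view and was set down on the mat.
- **Demagnetiser:** The large watch was laid on the black plate and released. The button was then pressed with closed fingers until it stopped. On the way back up the spring force let go about 6 mm higher, which matches the full travel.

**Last checks, in the final top and scene pictures:**
- **Tray:** It is centred on the mat to about 1–2 mm and square to about half a degree.
- **Small watches and tag:** The small watches lie in their wells and the tag stands upright.
- **Large watch:** It is concentric with the plate to about a millimetre.
- **Things to leave alone:** I saw no change in the two loupes, the jar, or the pink and purple look-alikes.

**What disagreed:**
- The large watch was found about 15 mm off where I had put it, though still inside its well. It may have been the announced knock. I left it there for the carry and picked it up from that spot.
- The top and scene cameras differed by up to 6 mm on positions, so I aligned the tag, the tray and the plate with the wrist camera.
- I pressed the button harder than it needed, with wrist force up to about 47 N, which is under the 120 N limit.

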